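# Gang-clamp gland rings under a swing clamp with an unmarked screw thread

## Task

Clamp the aluminium gland rings as one pack for edge filing: slacken the swing clamp's screw (its thread may well be left-handed and is not marked, so feel which way it gives), swing the arm clear and take the steel pressure cap off the post. Then stack on the post the brown fibre disc first, every aluminium ring lying on the bench on top of it, and the pressure cap last, swing the arm fully home over it and do the screw up tight so that the pack is held when you let go. Leave the other things on the bench where they are.

Things in the scene. Friction and masses are not known exactly. Their poses are not given: they have to be found in the camera images.
- fixture: blue clamp fixture bolted to the bench: base plate 262x104x16 mm, a steel pedestal (diameter 49 mm, top 42 mm above the bench) with the upright locating post on it, and a pillar 150 mm from the post along +x of this frame. Origin under the post axis on the bench; +x points from post to pillar. The base plate runs from x=-64 to x=198 mm. Does not move.
- seat (a point): centre of the pedestal's top face (42 mm above the bench), on the axis of the locating post. The post stands on it, diameter 18 mm, 24 mm tall, its last 3.5 mm tapered to diameter 13. z up, x towards the pillar.
- swing_arm (a joint): angle of the grey clamp arm about the pillar's upright axis, rad. 0 = home, against its stop, with the screw over the post; grows to 1.7 as the arm swings clockwise seen from above (from pointing to the fixture's -x round towards its +y). Stiff enough to stay where it is left (about 0.12 N m).
- bar_hinge (a point): point on the pillar axis at mid height of the arm (121 mm above the bench); its axes turn with the arm: the arm points along its -x. The round arm head there has radius 22 mm, top 134 mm above the bench.
- bar_grip (a point): point in the middle of the straight bar of the arm, 66 mm from the pillar axis and 84 mm from the screw axis; the bar here is 22 mm wide (across the arm), 18 mm high, its top 130 mm above the bench. Free on both sides for fingers.
- clamp_knob (a joint): turning angle of the clamp screw's knob relative to the arm, rad; 0 as found (tight on the cap), the value grows as the screw is slackened and the pad rises, to a stop at 8. 20 mm of pad travel per full turn (3.18 mm per rad). Which way the knob must be turned to slacken is not marked. Thread friction about 0.12 N m holds it wherever it is left, also under load.
- knob_grip (a point): centre of the round black grooved knob on top of the screw: diameter 46 mm, 24 mm high, axis upright. As found its centre is 160 mm above the bench; it rises with the pad. Beneath it, down to the arm's top (130 mm) and screw boss (diameter 36, top 133 mm), is only the thin spindle.
- spindle: the clamp's screw spindle with the round swivel pad (diameter 26 mm) on its lower end, which presses on the cap's top; origin in the centre of the pad's lower face. As found 75 mm above the bench; 3.18 mm higher per rad of clamp_knob. It swings with the arm and does not turn with the knob.
- pressure_cap: steel pressure cap like a top hat: flange diameter 53 mm and 8 mm thick at the bottom, hub diameter 36 mm, total height 33 mm, flat closed top; a blind hole of diameter 21 mm, 27 mm deep, opens downwards and goes over the post. Origin in the centre of its underside, z up. At the start it sits directly on the pedestal, under the tightened pad.
- fibre_disc: brown fibre backing disc, diameter 60 mm, 5 mm thick, centre hole diameter 21 mm. Origin in the centre of its underside, z is its axis.
- ring_1: aluminium gland ring, diameter 60 mm, 5 mm thick, centre hole diameter 21 mm, four small dark screw holes. Origin in the centre of its underside, z is its axis. One to three such rings are present.
- ring_2: aluminium gland ring, diameter 60 mm, 5 mm thick, centre hole diameter 21 mm, four small dark screw holes. Origin in the centre of its underside, z is its axis. One to three such rings are present.
- ring_3: aluminium gland ring, diameter 60 mm, 5 mm thick, centre hole diameter 21 mm, four small dark screw holes. Origin in the centre of its underside, z is its axis. One to three such rings are present.
- gland_bin: bystander: blue small-parts bin with cable glands, 107x71x50 mm; origin in the centre of its underside
- feeler: bystander: feeler gauge fan, 72x94x12 mm; origin in the centre of its underside
- driver: bystander: blue-handled screwdriver, 160 mm long; origin in the centre of its underside
Mind the look-alikes: they are no part of the job. There is more than one size of the pressure_cap; the one meant has the size given above.

How it is judged:
By the outcome, as a careful person would: the job done as asked, in the order asked, and still so for the second after the job is handed in, with the robot touching nothing.
Of ring_1, ring_2, ring_3 only 1 to 3 are there at a start; the rules pass over those that are not, and their reading is None.
At some moment in a run one of ring_1, ring_2, ring_3, fibre_disc, pressure_cap may be knocked a few centimetres aside while the robot is not near it.
It also fails if it takes over 210 s, if anything falls off the work surface, if the arm or the gripper's body presses on something with over 40 N, if the wrist force passes 120 N, or if a joint passes its speed limit or range.

## Robot

A 6-joint arm with a two-finger parallel gripper is mounted at the origin on a cart in front of the work surface, level with it; the furniture and walls round the work are solid. World frame = base frame: x ahead of the robot, y to its left, z up, the work surface at z = 0. Lengths are in mm, angles in rad, forces in N, time in s.
With the tool pointing down it reaches from about 375 to 825 mm from the base axis. Payload 5.5 kg.
Tool frame: the origin (TCP) lies at the very end of the fingers, on their centre line; the grasp point (between the pads) lies 19 mm behind it (bot.tcp_to_grasp is the z of the grasp point in the tool frame, in mm); z points along the fingers, y is the direction in which the jaws open and shut (so a half turn about z gives the same grasp; the last joint's range is limited). The gripper opens to 85 mm and grips with 20 to 120 N. Pads are 22 mm wide; open, the fingers measure 114 mm over their backs; the gripper's body (76 mm by 85 mm) begins 54 mm behind the grasp point. The pads swing forward as they close: fully open they stand 13 mm farther back than shut.
Start: joints at [1.219, 0.314, -0.047, 1.21, 0, 1.571], TCP at [206.749, 563.249, 231.299] pointing down, gripper open.
Joint ranges: [-2.67, 2.67], [-0.69, 1.73], [-1.03, 1.25], [-2.08, 2.16], [-1.42, 1.45], [-3.14, 3.14]. Speed limits (rad/s): [2.39, 2.39, 3.01, 3.14, 3.14, 3.14].

## Interface

Orientations are given as a rotation vector (axis times angle).
In Python, from rig import bot gives the robot as it stands.
- The arm moves only by the tool carry_out, never from a script. Its argument "rows" is a list of rows, each a list of 7 numbers: the shift along the tool's x, y, z in units of 25 mm (1.0 is 25 mm), then the turn, a rotation vector about the tool's x, y, z in units of 5 degrees (1.0 is 5 degrees), then the closure, from 0 (fully open) to 1 (shut). A call has 1 to 5 rows; each row is the pose to reach, as a shift and turn from the pose commanded when the call began, along the tool's axes at that moment; what a row does not reach only later rows make up. A row lasts 1/10 s, in which the tool goes at most 50 mm and 8.59 degrees, less where a joint would pass 70% of its speed; a pose out of reach is approached as far as the arm can. A call with a gripper value outside its range is refused whole. The fingers move at their own pace and stop on an object; "grip_force" is the grip in N (left out, the last holds). Time passes only in rows, so rows that repeat a pose let the fingers close. It gives the time, the measured TCP pose, the force and the opening at its end, in the units of the state.
- bot.state(): the state, without advancing time (a new reading comes with each control period).
- bot.snapshot(name): name is "side" or "top" or "wrist"; returns a dict with "image" (420x560x3 uint8, blue, green, red), "depth" (420x560 float32, mm along the optical axis (not along the pixel's ray), 0 where there is no reading), "fx", "fy", "cx", "cy" (pixels), "extrinsics" (4x4, takes a point from camera to world coordinates). Camera axes: x right, y down, z forward; pixel columns grow to the right and rows downward; lengths in mm; the calibration is good to about 2 mm. A picture is of the moment at which its call begins.
- bot.sign_off(): hands the job in, once; it reports no verdict.
The state is a dict: "time_s": time; "joint_positions": joint angles; "joint_vel": joint speeds; "tau": joint torques, N m; "ee_pos": TCP position; "tool_rot": TCP orientation; "contact_force": force on the tool from outside, world axes, zero at the start; "torque": the same for the moment, N m; "grip_width": finger opening in mm.
Only numpy, scipy, OpenCV 4.12 (cv2) and the standard library are available. Lean on these libraries where they do the work, as an engineer would, in place of code of your own. Each camera call takes 0.05 s, during which the arm holds its last target.

## Working session

There is one attempt and no reset: what is moved stays moved. The work goes in short steps, Python scripts to look and compute and a tool call to move; the robot and the scene stay as the last step left them, time stands still between calls to the robot, and variables do not carry over. Pictures are saved under pics/ and viewed, and the job is handed in when it is done.

Besides the shell and the picture viewer there is one more tool, called as name(argument=value, ...), one argument or row to a line, values as JSON. carry_out: Moves the arm, as the interface text tells. Its arguments: {"type":"object","properties":{"rows":{"type":"array","items":{"type":"array","items":{"type":"number"}}},"grip_force":{"type":"number"}},"required":["rows"]}

```bash
ls; mkdir -p pics
cat > h.py <<'E'
import numpy as np, cv2
from rig import bot
from scipy.spatial.transform import Rotation as R
def snap(n,f=None):
    s=bot.snapshot(n)
    if f: cv2.imwrite('pics/'+f,s['image'])
    return s
def ray(s,u,v,z):
    E=np.array(s['extrinsics']);d=E[:3,:3]@np.array([(u-s['cx'])/s['fx'],(v-s['cy'])/s['fy'],1]);o=E[:3,3]
    return o+d*(z-o[2])/d[2]
def pt(s,u,v):
    z=s['depth'][int(v),int(u)]
    E=np.array(s['extrinsics']);return E[:3,:3]@np.array([(u-s['cx'])/s['fx']*z,(v-s['cy'])/s['fy']*z,z])+E[:3,3]
def cloud(s):
    d=s['depth'];v,u=np.mgrid[:d.shape[0],:d.shape[1]]
    E=np.array(s['extrinsics']);P=np.stack([(u-s['cx'])/s['fx']*d,(v-s['cy'])/s['fy']*d,d],-1)
    return P@E[:3,:3].T+E[:3,3]
E
python3 - <<'E'
from h import *
for n in ['top','side','wrist']:
    s=snap(n,n+'0.png');print(n,np.round(s['extrinsics'],2).tolist(),s['fx'])
print(bot.state())
E
```

```text
pics
top [[0.03, -0.98, 0.22, 230.85], [-1.0, -0.03, 0.01, 50.92], [-0.0, -0.22, -0.98, 1443.43], [0.0, 0.0, 0.0, 1.0]] 486.46695088398667
side [[1.0, 0.02, -0.05, 557.86], [0.06, -0.67, 0.74, -744.21], [-0.02, -0.75, -0.67, 834.03], [0.0, 0.0, 0.0, 1.0]] 430.10335534699533
wrist [[0.34, 0.89, 0.31, 126.3], [0.94, -0.32, -0.12, 591.95], [-0.0, 0.33, -0.94, 371.69], [0.0, 0.0, 0.0, 1.0]] 364.42849331173477
{'time_s': 0.15, 'joint_positions': array([ 1.21900815e+00,  3.14106192e-01, -4.78549683e-02,  1.21018600e+00,
        1.25262846e-05,  1.57080372e+00]), 'joint_vel': array([ 0.00019462, -0.00175957,  0.00246742, -0.00051036, -0.00079316,
        0.00118235]), 'tau': array([-1.57848153e-04, -5.40045762e+01,  3.40058112e+01,  1.32949644e-02,
        5.14250905e-05, -7.23128863e-06]), 'ee_pos': array([206.58942419, 562.83971064, 230.60462895]), 'tool_rot': array([-5.49710379e-01, -3.09287179e+00,  2.08554311e-03]), 'contact_force': array([0.54788485, 0.18009243, 0.15004809]), 'torque': array([0.00618451, 0.05968872, 0.06151122]), 'grip_width': 85.51102799987733}
```

View pics/top0.png

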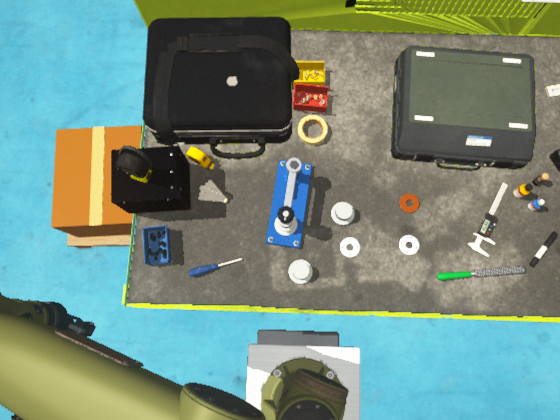

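View pics/side0.png

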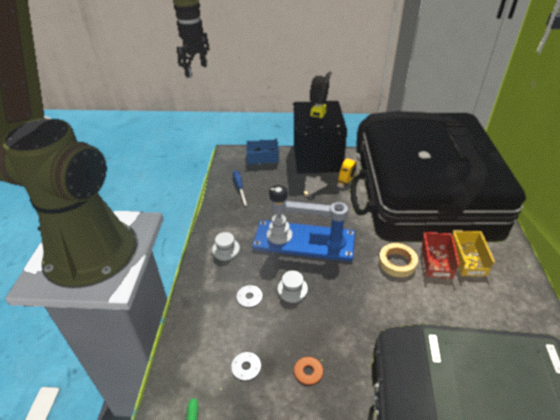

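View pics/wrist0.png

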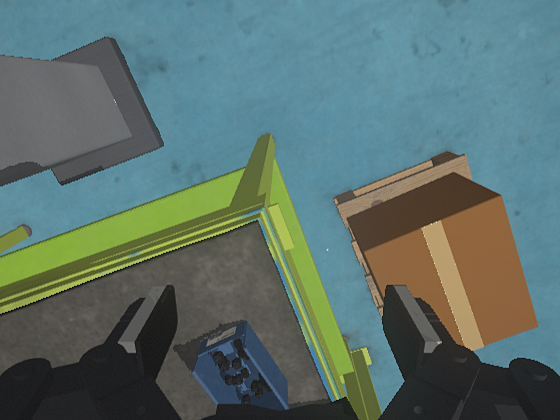

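Run:
```python
from h import *
s=snap('top');im=s['image']
a=cv2.resize(im[140:300,255:435],None,fx=4.4,fy=3.7,interpolation=cv2.INTER_CUBIC)
a=cv2.resize(im[145:295,255:440],None,fx=4,fy=4,interpolation=cv2.INTER_CUBIC)
cv2.imwrite('pics/top0z.png',a)
t=snap('side');cv2.imwrite('pics/side0z.png',cv2.resize(t['image'][170:390,200:370],None,fx=2.7*1.7,fy=2.7,interpolation=cv2.INTER_CUBIC)) if 0 else cv2.imwrite('pics/side0z.png',cv2.resize(t['image'][175:390,200:370],None,fx=2.7,fy=2.7,interpolation=cv2.INTER_CUBIC))
for n,u,v,z in [('capA',344,212,33),('capB',300,271,33),('r1',349,247,5),('r2',409,244,5),('fib',409,203,5),('knob',285,215,172),('pillar',293,165,134)]:
    print(n,np.round(ray(s,u,v,z)),np.round(pt(s,u,v)))
for n,u,v in [('capA',292,280),('capB',225,240)]: print(n,np.round(pt(t,u,v)))
```

```text
capA [ 535. -108.   33.] [ 532. -107.   45.]
capB [356.  17.  33.] [355.  17.  48.]
r1 [ 435. -127.    5.] [ 436. -128.   -2.]
r2 [ 450. -306.    5.] [ 450. -307.    0.]
fib [ 575. -308.    5.] [ 573. -306.   12.]
knob [491.  64. 172.] [491.  64. 172.]
pillar [643.  47. 134.] [644.  47. 132.]
capA [ 538. -111.   43.]
capB [363.   9.  45.]
```

View pics/top0z.png

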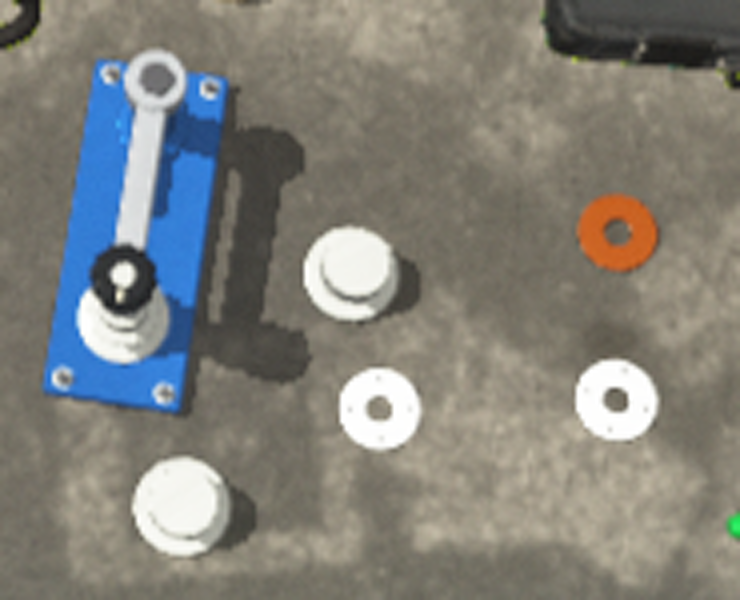

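View pics/side0z.png

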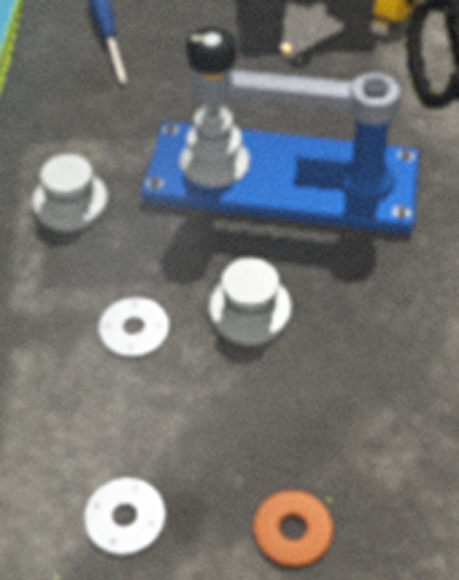

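```bash
cat >> h.py <<'E'
def blobs(s,mask,z,amin=60,show=True):
    n,l,st,c=cv2.connectedComponentsWithStats(mask.astype(np.uint8));out=[]
    for i in range(1,n):
        if st[i,4]>=amin: out.append((st[i,4],c[i],ray(s,*c[i],z)))
    return out
def masks(s):
    h=cv2.cvtColor(s['image'],cv2.COLOR_BGR2HSV);H,S,V=cv2.split(h)
    return dict(orange=(H<14)&(S>150)&(V>110),white=(S<40)&(V>185),blue=(H>100)&(H<115)&(S>150)&(V>90))
E
python3 - <<'E'
from h import *
for n in ['top','side']:
    s=snap(n);m=masks(s)
    for k,z in [('orange',5),('white',5)]:
        for a,c,p in blobs(s,m[k],z,100):
            if p[0]<700 and -400<p[1]<300: print(n,k,a,np.round(c,1),np.round(p,1))
    # blue plate
    P=cloud(s); b=m['blue']&(abs(P[...,2]-16)<8)
    nn,l,st,c=cv2.connectedComponentsWithStats(b.astype(np.uint8));i=1+np.argmax(st[1:,4])
    v,u=np.where(l==i);Q=np.array([ray(s,a,bb,16)[:2] for a,bb in zip(u,v)],np.float32)
    r=cv2.minAreaRect(Q);print(n,'plate',r)
    R_=cv2.boxPoints(r);print(np.round(R_,1).tolist())
    # knob top, pillar
    for nm,zz,reg in [('knobtop',172,(491,64,40)),('head',134,(643,47,40))]:
        k=(abs(P[...,2]-zz)<5)&(np.hypot(P[...,0]-reg[0],P[...,1]-reg[1])<reg[2]);
        v,u=np.where(k);Q=np.array([ray(s,a,bb,zz)[:2] for a,bb in zip(u,v)],np.float32)
        print(nm,len(Q),cv2.minEnclosingCircle(Q),Q.mean(0))
P=cloud(snap('top'))
for x in range(560,720,20): print(x,np.round([np.nanmax(np.where((abs(P[...,0]-x)<8)&(abs(P[...,1]-y)<8),P[...,2],-9)) for y in range(90,260,20)]))
E
```

```text
top orange 257 [408.9 202.7] [ 575.8 -307.9    5. ]
top white 341 [290.5 181.3] [631.3  52.9   5. ]
top white 363 [341.2 212.1] [ 540.  -103.2    5. ]
top white 161 [281.1 227.4] [486.8  76.4   5. ]
top white 305 [408.4 244.8] [ 447.2 -303.7    5. ]
top white 300 [349.5 246.8] [ 435.3 -128.7    5. ]
top white 407 [298.7 270.8] [359.1  20.2   5. ]
top white 3484 [304.  369.2] [84.  -2.4  5. ]
top plate ((560.701171875, 55.95977020263672), (102.77875518798828, 259.1354064941406), 83.22029876708984)
[[426.0, 20.200000762939453], [683.2999877929688, -10.399999618530273], [695.4000244140625, 91.69999694824219], [438.1000061035156, 122.30000305175781]]
knobtop 188 ((494.1206359863281, 64.17732238769531), 22.185529708862305) [493.60205  63.79196]
head 187 ((633.1583251953125, 47.52633285522461), 31.142471313476562) [636.5978    47.088215]
side orange 249 [306.6 374.8] [ 575.  -320.6    5. ]
side white 227 [315.5 206.5] [596.1 191.2   5. ]
side white 237 [126.6 216.3] [ 57.9 129.    5. ]
side white 205 [224.1 238.6] [350.2  52.1   5. ]
side white 320 [ 34.9 261. ] [-125.4  -46.9    5. ]
side
[... 276 characters left out ...]
86.1409149169922), 82.79439544677734)
[[500.1000061035156, 1.5], [684.7999877929688, -21.799999237060547], [698.4000244140625, 85.5999984741211], [513.7000122070312, 109.0]]
knobtop 157 ((497.2863464355469, 55.37434005737305), 22.20779037475586) [496.88516   55.718506]
head 204 ((634.7655639648438, 39.982643127441406), 31.586841583251953) [642.01807   39.571125]
560 [24. 23.  7.  6.  7.  5.  9.  6. 19.]
580 [25. 18.  7.  7.  8. 10. 10.  8. 14.]
600 [21. 16.  5.  7.  7.  6.  8.  7.  7.]
620 [23.  5.  6.  5.  4.  6.  5.  7.  7.]
640 [22.  5.  5.  8.  4. 12.  8.  8.  7.]
660 [20.  7.  5.  8.  7.  7.  7.  7.  6.]
680 [25.  6.  8.  5.  6.  5.  8.  8.  7.]
700 [16.  6.  9. 39. 33. 35. 32. 31. 36.]
```

```bash
cat >> h.py <<'E'
def st(): 
    s=bot.state();Rm=R.from_rotvec(s['tool_rot']).as_matrix();return s,np.array(s['ee_pos']),Rm
def rep():
    s,p,Rm=st();print('t',round(s['time_s'],2),'p',np.round(p,1),'q',np.round(s['joint_positions'],3),'F',np.round(s['contact_force'],1),'M',np.round(s['torque'],2),'w',round(s['grip_width'],1))
    print('tool x',np.round(Rm[:,0],3),'y',np.round(Rm[:,1],3),'z',np.round(Rm[:,2],3),'yaw_x',round(np.degrees(np.arctan2(Rm[1,0],Rm[0,0])),2))
def goto(x,y,z,yaw=None):
    """row units to reach tcp xyz tool down, with tool-x yaw deg"""
    s,p,Rm=st();d=Rm.T@(np.array([x,y,z])-p)/25
    if yaw is None: yaw=np.degrees(np.arctan2(Rm[1,0],Rm[0,0]))
    c,n=np.cos(np.radians(yaw)),np.sin(np.radians(yaw))
    T=np.array([[c,n,0],[n,-c,0],[0,0,-1]])
    r=R.from_matrix(Rm.T@T).as_rotvec(degrees=True)/5
    print('row:',np.round(d,2),np.round(r,2))
E
python3 - <<'E'
from h import *
rep(); goto(494,64,230);
E
```

```text
t 0.4 p [206.7 563.2 231.2] q [ 1.219  0.314 -0.047  1.21   0.     1.571] F [-0.8 -0.5 -0.1] M [ 0.03 -0.05  0.01] w 85.4
tool x [-0.939  0.345  0.   ] y [ 0.345  0.939 -0.   ] z [-0. -0. -1.] yaw_x 159.85
row: [-17.67 -14.79   0.05] [-0. -0.  0.]
```

carry_out(
  rows=[
    [-1.5,-1.2,0,0,0,0,0],
    [-3,-2.5,0,0,0,0,0],
    [-4.4,-3.7,0,0,0,0,0],
    [-5.9,-4.9,0,0,0,0,0],
    [-7.4,-6.2,0,0,0,0,0],
  ],
)

```text
time_s: 0.9
ee_pos: [327.7, 352.6, 231.5]
tool_rot: [0.548, 3.093, 0.001]
contact_force: [0.9, 1.2, 0.5]
grip_width: 85.3
```

Run:
```python
from h import *
rep(); goto(494,64,230,187.4); goto(494,64,230)
```

```text
t 0.9 p [327.7 352.6 231.5] q [ 0.822  0.09  -0.324  1.156 -0.     1.173] F [0.9 1.2 0.5] M [-0.01 -0.07 -0.04] w 85.3
tool x [-0.939  0.344 -0.   ] y [0.344 0.939 0.001] z [ 0.001  0.    -1.   ] yaw_x 159.89
row: [-10.22  -8.55   0.06] [ 0.01  0.01 -5.5 ]
row: [-10.22  -8.55   0.06] [0.01 0.01 0.  ]
```

carry_out(
  rows=[
    [-1.5,-1.2,0,0,0,-1,0],
    [-3,-2.5,0,0,0,-2,0],
    [-4.4,-3.7,0,0,0,-3,0],
    [-5.9,-4.9,0,0,0,-4,0],
    [-7.4,-6.2,0,0,0,-5.5,0],
  ],
)

```text
time_s: 1.4
ee_pos: [446.6, 146.0, 231.7]
tool_rot: [-0.193, 3.135, 0.0]
contact_force: [0.3, -0.1, -0.2]
grip_width: 85.2
```

Run:
```python
from h import *
rep(); goto(494,64,220,187.4); s=snap('wrist','w1.png')
```

```text
t 1.4 p [446.6 146.  231.7] q [ 0.316  0.068 -0.347  1.155 -0.     0.193] F [ 0.3 -0.1 -0.2] M [ 0.09 -0.06  0.08] w 85.2
tool x [-0.992 -0.123 -0.001] y [-0.123  0.992  0.   ] z [ 0.001  0.    -1.   ] yaw_x -172.94
row: [-1.48 -3.49  0.47] [ 0.    0.01 -0.07]
```

View pics/w1.png

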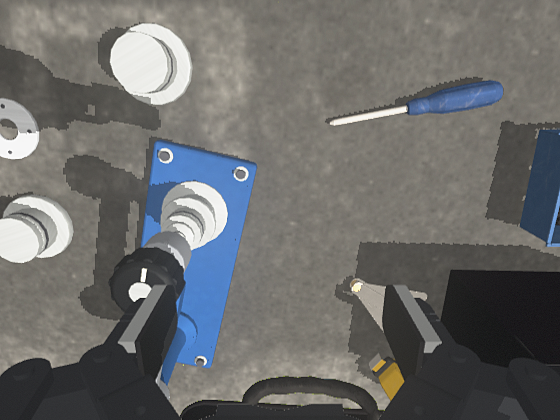

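Run:
```python
from h import *
s=snap('wrist')
P=cloud(s)
k=(abs(P[...,2]-172)<4)&(np.hypot(P[...,0]-494,P[...,1]-64)<40)
v,u=np.where(k);Q=np.array([ray(s,a,b,172)[:2] for a,b in zip(u,v)],np.float32)
print(len(Q),cv2.minEnclosingCircle(Q),Q.mean(0))
# flange of cap, z=50
k=(abs(P[...,2]-50)<2.5)&(np.hypot(P[...,0]-494,P[...,1]-64)<40)
v,u=np.where(k);Q=np.array([P[a,b,:2] for a,b in zip(v,u)],np.float32)
print('flange',len(Q),cv2.minEnclosingCircle(Q),Q.mean(0))
m=masks(s)['blue']&(abs(P[...,2]-16)<4)
v,u=np.where(m);Q=np.array([ray(s,a,b,16)[:2] for a,b in zip(u,v)],np.float32)
r=cv2.minAreaRect(Q);print(r,np.round(cv2.boxPoints(r),1).tolist())
```

```text
1910 ((493.0000305175781, 65.03006744384766), 21.201894760131836) [488.31668  62.88992]
flange 799 ((495.4681701660156, 63.43843078613281), 26.21139907836914) [486.70142  67.08452]
((560.6525268554688, 56.08891296386719), (101.21746826171875, 256.46942138671875), 83.3358383178711) [[427.3999938964844, 20.700000762939453], [682.0999755859375, -9.100000381469727], [693.9000244140625, 91.5], [439.20001220703125, 121.19999694824219]]
```

carry_out(
  rows=[
    [-0.7,-1.7,0,0,0,0,0],
    [-1.5,-3.49,0.47,0,0,0,0],
    [-1.5,-3.49,1.5,0,0,0,0],
    [-1.5,-3.49,2.6,0,0,0,0],
    [-1.5,-3.49,3.55,0,0,0,0],
  ],
)

```text
time_s: 2.0
ee_pos: [493.1, 65.8, 141.4]
tool_rot: [0.184, -3.136, -0.001]
contact_force: [0.7, 0.7, -0.3]
grip_width: 85.4
```

Run:
```python
from h import *
rep(); goto(494,64,143,187.4); snap('side','s2.png')
```

```text
t 2.0 p [493.1  65.8 141.4] q [ 0.132  0.18  -0.433  0.958  0.     0.015] F [ 0.7  0.7 -0.3] M [0.02 0.03 0.  ] w 85.4
tool x [-0.993 -0.117  0.   ] y [-0.117  0.993  0.   ] z [-0.  0. -1.] yaw_x -173.28
row: [-0.03 -0.08 -0.06] [ 0.   -0.   -0.14]
```

View pics/s2.png

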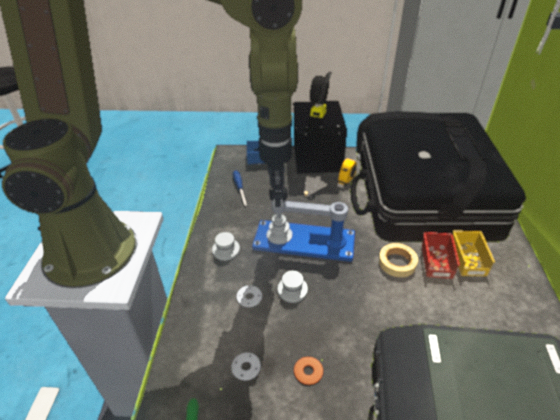

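Tool straddles the knob. Close on it.

carry_out(
  rows=[
    [0,-0.05,-0.05,0,0,0,0.6],
    [0,-0.05,-0.05,0,0,0,0.6],
    [0,-0.05,-0.05,0,0,0,0.6],
    [0,-0.05,-0.05,0,0,0,0.6],
    [0,-0.05,-0.05,0,0,0,0.6],
  ],
  grip_force=60,
)

```text
time_s: 2.55
ee_pos: [494.9, 63.9, 145.8]
tool_rot: [-0.186, 3.133, -0.003]
contact_force: [-1.3, -4.0, 6.5]
grip_width: 44.4
```

Run:
```python
from h import *
rep()
```

```text
t 2.55 p [494.9  63.9 145.8] q [ 0.13   0.176 -0.427  0.965 -0.002  0.011] F [-1.3 -4.   6.5] M [-0.66  0.21  0.06] w 44.4
tool x [-0.993 -0.119 -0.003] y [-0.119  0.993 -0.002] z [ 0.003 -0.002 -1.   ] yaw_x -173.19
```

carry_out(
  rows=[
    [0,0,0,0,0,1,0.6],
    [0,0,0,0,0,2,0.6],
    [0,0,0,0,0,2,0.6],
  ],
)

```text
time_s: 2.85
ee_pos: [495.2, 65.2, 146.3]
tool_rot: [0.09, 3.136, 0.003]
contact_force: [-1.9, 0.1, 8.6]
grip_width: 44.5
```

Run:
```python
from h import *
rep();s=snap('wrist','w3.png')
```

```text
t 2.85 p [495.2  65.2 146.3] q [ 0.13   0.176 -0.426  0.965  0.001  0.187] F [-1.9  0.1  8.6] M [ 0.22  0.36 -0.11] w 44.5
tool x [-0.998  0.057 -0.004] y [0.057 0.998 0.002] z [ 0.004  0.002 -1.   ] yaw_x 176.72
```

View pics/w3.png

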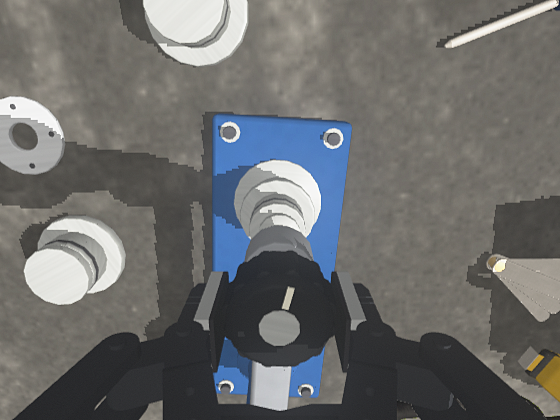

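Run:
```python
from h import *
s=snap('wrist');a=ray(s,280,328,175);b=ray(s,291,290,173);print(a,b,np.degrees(np.arctan2(*(b-a)[1::-1])))
```

```text
[493.44400091  65.11473048 175.        ] [478.93609507  69.876991   173.        ] 161.8274337524326
```

carry_out(
  rows=[
    [0,0,0,0,0,1.5,0.6],
    [0,0,-0.05,0,0,3,0.6],
    [0,0,-0.05,0,0,4.5,0.6],
    [0,0,-0.05,0,0,6,0.6],
    [0,0,-0.05,0,0,6,0.6],
  ],
)

```text
time_s: 3.45
ee_pos: [495.5, 65.5, 148.0]
tool_rot: [0.899, 3.006, 0.005]
contact_force: [-2.1, 0.3, 10.6]
grip_width: 44.4
```

Run:
```python
from h import *
rep();s=snap('wrist','w4.png')
```

```text
t 3.45 p [495.5  65.5 148. ] q [ 0.131  0.174 -0.424  0.968  0.001  0.712] F [-2.1  0.3 10.6] M [ 0.11  0.4  -0.03] w 44.4
tool x [-0.836  0.549 -0.003] y [0.549 0.836 0.004] z [ 0.005  0.002 -1.   ] yaw_x 146.68
```

View pics/w4.png

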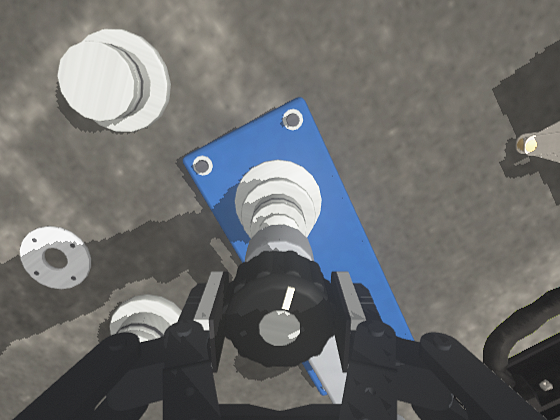

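carry_out(
  rows=[
    [0,0,-0.08,0,0,1.7,0.6],
    [0,0,-0.1,0,0,3.4,0.6],
    [0,0,-0.12,0,0,5.1,0.6],
    [0,0,-0.14,0,0,6.8,0.6],
    [0,0,-0.16,0,0,8.5,0.6],
  ],
)

```text
time_s: 4.0
ee_pos: [496.2, 65.6, 150.6]
tool_rot: [1.932, 2.473, 0.008]
contact_force: [6.5, 2.5, -4.9]
grip_width: 44.5
```

carry_out(
  rows=[
    [0,0,-0.02,0,0,1.7,0.6],
    [0,0,-0.04,0,0,3.4,0.6],
    [0,0,-0.06,0,0,5.1,0.6],
    [0,0,-0.08,0,0,6.8,0.6],
    [0,0,-0.1,0,0,8.5,0.6],
  ],
)

```text
time_s: 4.5
ee_pos: [497.4, 65.2, 153.0]
tool_rot: [2.697, 1.605, 0.011]
contact_force: [10.3, 1.8, -8.8]
grip_width: 44.2
```

carry_out(
  rows=[
    [0,0,-0.02,0,0,1.7,0.6],
    [0,0,-0.04,0,0,3.4,0.6],
    [0,0,-0.06,0,0,5.1,0.6],
    [0,0,-0.08,0,0,6.8,0.6],
    [0,0,-0.1,0,0,8.5,0.6],
  ],
)

```text
time_s: 5.0
ee_pos: [497.9, 64.3, 155.4]
tool_rot: [3.096, 0.517, 0.013]
contact_force: [11.7, -1.2, -10.3]
grip_width: 44.4
```

Run:
```python
from h import *
rep()
```

```text
t 5.0 p [497.9  64.3 155.4] q [ 1.30e-01  1.70e-01 -4.11e-01  9.82e-01 -2.00e-03  2.94e+00] F [ 11.7  -1.2 -10.3] M [-0.59 -2.64  0.06] w 44.4
tool x [0.946 0.325 0.008] y [ 0.325 -0.946  0.004] z [ 0.008 -0.001 -1.   ] yaw_x 18.97
```

carry_out(
  rows=[
    [0,0,0,0,0,0,0.2],
    [0,0,0,0,0,0,0.2],
    [0,0,0,0,0,-1.7,0.2],
    [0,0,0,0,0,-3.4,0.2],
    [0,0,0,0,0,-5.1,0.2],
  ],
)

```text
time_s: 5.5
ee_pos: [493.4, 64.6, 154.6]
tool_rot: [-2.899, -1.209, -0.001]
contact_force: [-0.0, 0.1, -0.6]
grip_width: 68.4
```

Run:
```python
from h import *
rep();goto(494.5,64,152.5)
```

```text
t 5.5 p [493.4  64.6 154.6] q [ 0.13   0.169 -0.414  0.988  0.     2.482] F [-0.   0.1 -0.6] M [-0.01 -0.03  0.06] w 68.4
tool x [0.704 0.71  0.   ] y [ 0.71  -0.704 -0.   ] z [ 0.  0. -1.] yaw_x 45.27
row: [0.01 0.05 0.08] [-0. -0.  0.]
```

carry_out(
  rows=[
    [0,0,0.08,0,0,-1.7,0.2],
    [0,0,0.08,0,0,-3.4,0.2],
    [0,0,0.08,0,0,-5.1,0.2],
    [0,0,0.08,0,0,-6.8,0.2],
    [0,0,0.08,0,0,-8.5,0.2],
  ],
)

```text
time_s: 6.0
ee_pos: [493.3, 64.7, 152.6]
tool_rot: [-2.264, -2.178, -0.001]
contact_force: [-0.3, 0.2, 0.7]
grip_width: 68.1
```

carry_out(
  rows=[
    [0,0,0,0,0,-1.7,0.2],
    [0,0,0,0,0,-3.4,0.2],
    [0,0,0,0,0,-5.1,0.2],
    [0,0,0,0,0,-6.8,0.2],
    [0,0,0,0,0,-8.5,0.2],
  ],
)

```text
time_s: 6.5
ee_pos: [493.3, 64.7, 152.6]
tool_rot: [1.321, 2.85, 0.001]
contact_force: [0.2, -0.6, 0.1]
grip_width: 68.1
```

carry_out(
  rows=[
    [0,0,0,0,0,-1.7,0.2],
    [0,0,0,0,0,-3.4,0.2],
    [0,0,0,0,0,-5.1,0.2],
    [0,0,0,0,0,-6.8,0.2],
    [0,0,0,0,0,-8.5,0.2],
  ],
)

```text
time_s: 7.0
ee_pos: [493.4, 64.7, 152.6]
tool_rot: [0.198, 3.135, 0.001]
contact_force: [0.3, 0.1, -0.8]
grip_width: 68.1
```

carry_out(
  rows=[
    [0,0,0,0,0,-1.7,0.2],
    [0,0,0,0,0,-3.4,0.2],
    [0,0,0,0,0,-5.1,0.2],
    [0,0,0,0,0,-6.8,0.2],
    [0,0,0,0,0,-8.5,0.2],
  ],
)

```text
time_s: 7.5
ee_pos: [493.4, 64.7, 152.6]
tool_rot: [-0.952, 2.994, 0.001]
contact_force: [-0.0, -0.0, 0.2]
grip_width: 68.5
```

Run:
```python
from h import *
rep();goto(494.5,64,152.5)
```

```text
t 7.5 p [493.4  64.7 152.6] q [ 0.13   0.17  -0.417  0.983  0.    -0.485] F [-0.  -0.   0.2] M [0.01 0.02 0.02] w 68.5
tool x [-0.816 -0.577 -0.   ] y [-0.577  0.816  0.   ] z [ 0.  0. -1.] yaw_x -144.73
row: [-0.02 -0.05  0.  ] [0. 0. 0.]
```

carry_out(
  rows=[
    [0,0,0,0,0,0,0.6],
    [0,0,0,0,0,0,0.6],
    [0,0,0,0,0,0,0.6],
    [0,0,-0.02,0,0,1.7,0.6],
    [0,0,-0.04,0,0,3.4,0.6],
  ],
)

```text
time_s: 8.0
ee_pos: [493.7, 65.3, 153.8]
tool_rot: [-0.476, 3.104, 0.003]
contact_force: [-1.0, 2.7, 6.4]
grip_width: 44.7
```

carry_out(
  rows=[
    [0,0,-0.02,0,0,1.7,0.6],
    [0,0,-0.04,0,0,3.4,0.6],
    [0,0,-0.06,0,0,5.1,0.6],
    [0,0,-0.08,0,0,6.8,0.6],
    [0,0,-0.1,0,0,8.5,0.6],
  ],
)

```text
time_s: 8.5
ee_pos: [493.6, 65.3, 156.3]
tool_rot: [0.682, 3.066, 0.003]
contact_force: [-1.6, 1.4, 6.4]
grip_width: 44.6
```

carry_out(
  rows=[
    [0,0,-0.02,0,0,1.7,0.6],
    [0,0,-0.04,0,0,3.4,0.6],
    [0,0,-0.06,0,0,5.1,0.6],
    [0,0,-0.08,0,0,6.8,0.6],
    [0,0,-0.1,0,0,8.5,0.6],
  ],
)

```text
time_s: 9.0
ee_pos: [495.2, 66.5, 158.8]
tool_rot: [1.746, 2.611, 0.009]
contact_force: [5.0, 5.7, -2.2]
grip_width: 44.6
```

carry_out(
  rows=[
    [0,0,-0.02,0,0,1.7,0.6],
    [0,0,-0.04,0,0,3.4,0.6],
    [0,0,-0.06,0,0,5.1,0.6],
    [0,0,-0.08,0,0,6.8,0.6],
    [0,0,-0.1,0,0,8.5,0.6],
  ],
)

```text
time_s: 9.5
ee_pos: [497.4, 66.4, 161.3]
tool_rot: [2.574, 1.8, 0.013]
contact_force: [11.6, 4.4, -8.1]
grip_width: 44.6
```

carry_out(
  rows=[
    [0,0,-0.02,0,0,1.7,0.6],
    [0,0,-0.04,0,0,3.4,0.6],
    [0,0,-0.06,0,0,5.1,0.6],
    [0,0,-0.08,0,0,6.8,0.6],
    [0,0,-0.1,0,0,8.5,0.6],
  ],
)

```text
time_s: 10.0
ee_pos: [498.7, 65.0, 163.7]
tool_rot: [3.051, 0.743, 0.014]
contact_force: [17.2, 0.7, -11.3]
grip_width: 44.5
```

Run:
```python
from h import *
rep();snap('side','s5.png')
```

```text
t 10.0 p [498.7  65.  163.7] q [ 1.300e-01  1.640e-01 -3.980e-01  1.000e+00 -1.000e-03  2.793e+00] F [ 17.2   0.7 -11.3] M [-0.02 -3.68  0.12] w 44.5
tool x [0.888 0.46  0.008] y [ 0.46  -0.888  0.004] z [ 0.009  0.001 -1.   ] yaw_x 27.39
```

View pics/s5.png

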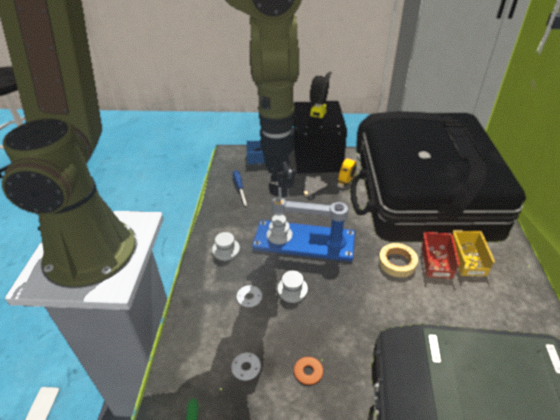

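carry_out(
  rows=[
    [0,0,0,0,0,0,0.1],
    [0,0,0,0,0,0,0.1],
    [0,0,0,0,0,0,0.1],
    [0,0,-1.0,0,0,0,0.1],
    [0,0,-2.4,0,0,0,0.1],
  ],
)

```text
time_s: 10.55
ee_pos: [491.3, 64.2, 221.8]
tool_rot: [-3.049, -0.755, 0.008]
contact_force: [0.0, 0.3, -0.3]
grip_width: 76.8
```

Run:
```python
from h import *
rep();goto(575,15,205,60);goto(575,15,105,60)
for th in [0,.2,.4,.6,.8,1.0,1.2,1.3]:
    a=np.radians(173.2)-th; d=np.array([np.cos(a),np.sin(a)]);n=np.array([-d[1],d[0]])
    print(th,np.round(np.array([643.2,46.2])+66*d+27*n,1))
```

```text
t 10.55 p [491.3  64.2 221.8] q [ 0.13   0.126 -0.305  1.145  0.     2.786] F [ 0.   0.3 -0.3] M [ 0.04 -0.07  0.03] w 76.8
tool x [ 0.885  0.466 -0.005] y [ 0.466 -0.885 -0.002] z [-0.005 -0.001 -1.   ] yaw_x 27.8
row: [2.05 3.3  0.66] [-0.04  0.05 -6.44]
row: [2.07 3.31 4.66] [-0.04  0.05 -6.44]
0 [574.5  27.2]
0.2 [572.1  41.2]
0.4 [572.5  55.5]
0.6 [575.7  69.3]
0.8 [581.7  82.3]
1.0 [590.1  93.8]
1.2 [600.6 103.4]
1.3 [606.5 107.3]
```

Run:
```python
from h import *
goto(575,8,205);goto(575,8,106)
```

```text
row: [1.92 3.55 0.66] [-0.02  0.06 -0.  ]
row: [1.94 3.56 4.62] [-0.02  0.06 -0.  ]
```

carry_out(
  rows=[
    [0.8,1.5,0,0,0.05,0,0.5],
    [1.7,3.1,0,0,0.05,0,1],
    [1.93,3.55,1,0,0.05,0,1],
    [1.93,3.55,2.8,0,0.05,0,1],
    [1.93,3.55,4.6,0,0.05,0,1],
  ],
)

```text
time_s: 11.05
ee_pos: [578.4, 8.0, 107.3]
tool_rot: [-3.049, -0.753, -0.009]
contact_force: [0.0, -0.1, -0.6]
grip_width: 3.8
```

Run:
```python
from h import *
rep()
for p in [(574,27),(572,55),(582,82),(601,103),(612,111)]: goto(*p,106)
```

```text
t 11.05 p [578.4   8.  107.3] q [ 1.30e-02  3.47e-01 -2.94e-01  9.24e-01  2.00e-03  2.67e+00] F [ 0.  -0.1 -0.6] M [ 0.03  0.02 -0.03] w 3.8
tool x [0.885 0.466 0.006] y [ 0.466 -0.885  0.001] z [ 0.006  0.002 -1.   ] yaw_x 27.75
row: [ 0.2  -0.76  0.05] [ 0.01 -0.07 -0.  ]
row: [ 0.65 -1.78  0.05] [ 0.01 -0.07 -0.  ]
row: [ 1.51 -2.55  0.06] [ 0.01 -0.07 -0.  ]
row: [ 2.57 -2.94  0.06] [ 0.01 -0.07 -0.  ]
row: [ 3.11 -3.02  0.07] [ 0.01 -0.07 -0.  ]
```

carry_out(
  rows=[
    [0.1,-0.4,0,0,0,0,1],
    [0.2,-0.76,0,0,0,0,1],
    [0.35,-1.1,0,0,0,0,1],
    [0.5,-1.45,0,0,0,0,1],
    [0.65,-1.78,0,0,0,0,1],
  ],
)

```text
time_s: 11.55
ee_pos: [573.0, 56.7, 110.5]
tool_rot: [-3.049, -0.756, -0.013]
contact_force: [0.7, -2.0, -0.2]
grip_width: 0.0
```

carry_out(
  rows=[
    [0.4,-0.4,0,0,0,0,1],
    [0.85,-0.77,0,0,0,0,1],
    [1.4,-0.97,0,0,0,0,1],
    [1.92,-1.16,0,0,0,0,1],
    [2.45,-1.24,0,0,0,0,1],
  ],
)

```text
time_s: 12.05
ee_pos: [611.1, 112.8, 108.1]
tool_rot: [-3.047, -0.756, -0.005]
contact_force: [-1.7, -2.4, -0.3]
grip_width: 0.1
```

Run:
```python
from h import *
rep();snap('top','t6.png')
```

```text
t 12.05 p [611.1 112.8 108.1] q [ 1.810e-01  4.230e-01 -1.800e-01  9.650e-01  2.000e-03  2.837e+00] F [-1.7 -2.4 -0.3] M [-0.47  0.4  -0.01] w 0.1
tool x [0.884 0.467 0.003] y [ 0.467 -0.884 -0.001] z [ 0.002  0.003 -1.   ] yaw_x 27.86
```

View pics/t6.png

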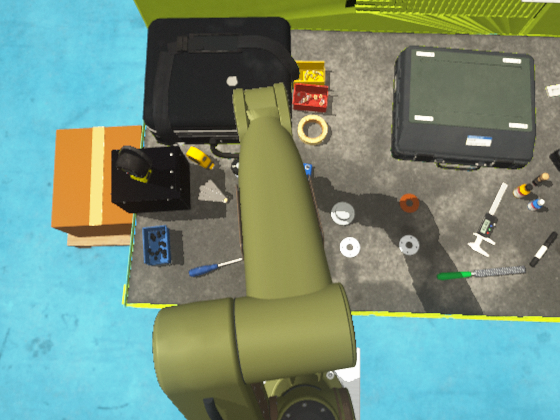

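Run:
```python
from h import *
goto(580,70,125);goto(494.5,64,150,90)
```

```text
row: [-1.99  0.94 -0.69] [-0.02 -0.07  0.  ]
row: [-5.12 -0.45 -1.71] [  0.02  -0.07 -12.42]
```

carry_out(
  rows=[
    [-1,0.5,-0.3,0,0,0,1],
    [-2,0.9,-0.9,0,0,-1.7,0.6],
    [-3.5,0.4,-1.7,0,0,-3.4,0.2],
    [-5.12,-0.45,-1.7,0,0,-5.1,0],
    [-5.12,-0.45,-1.7,0,0,-6.8,0],
  ],
)

```text
time_s: 12.6
ee_pos: [485.8, 61.7, 149.4]
tool_rot: [-2.687, -1.62, 0.0]
contact_force: [0.6, -0.6, -0.1]
grip_width: 58.4
```

Run:
```python
from h import *
rep();goto(494.5,64,150,90);s=snap('wrist','w7.png')
P=cloud(s)
k=(abs(P[...,2]-75)<3)&(np.hypot(P[...,0]-494,P[...,1]-64)<40)
v,u=np.where(k);Q=np.array([ray(s,a,b,75)[:2] for a,b in zip(u,v)],np.float32)
print(len(Q),cv2.minEnclosingCircle(Q),Q.mean(0))
```

```text
t 12.6 p [485.8  61.7 149.4] q [ 0.124  0.161 -0.437  0.975  0.004  2.18 ] F [ 0.6 -0.6 -0.1] M [-0.01 -0.04  0.04] w 58.4
tool x [0.467 0.884 0.002] y [ 0.884 -0.467 -0.004] z [-0.002  0.003 -1.   ] yaw_x 62.19
row: [ 0.24  0.27 -0.03] [-0.04 -0.03 -5.56]
2306 ((496.078369140625, 63.68380355834961), 17.766254425048828) [496.40097  63.98028]
```

View pics/w7.png

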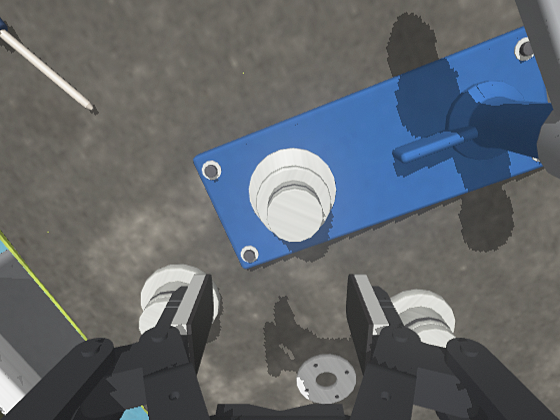

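carry_out(
  rows=[
    [0.26,0.3,0,0,0,-1.7,0],
    [0.26,0.3,1,0,0,-3.4,0],
    [0.26,0.3,2,0,0,-5.1,0],
    [0.26,0.3,3,0,0,-5.5,0],
    [0.26,0.3,3.85,0,0,-5.5,0],
  ],
)

```text
time_s: 13.15
ee_pos: [503.6, 64.8, 53.0]
tool_rot: [2.236, 2.206, 0.009]
contact_force: [0.2, -0.4, -0.3]
grip_width: 85.4
```

carry_out(
  rows=[
    [0,0,0,0,0,0,0.7],
    [0,0,0,0,0,0,0.7],
    [0,0,0,0,0,0,0.7],
    [0,0,0,0,0,0,0.7],
  ],
  grip_force=40,
)

```text
time_s: 13.55
ee_pos: [499.0, 64.3, 55.0]
tool_rot: [-2.232, -2.205, -0.001]
contact_force: [-13.0, -0.1, 11.2]
grip_width: 34.8
```

Run:
```python
from h import *
rep();
```

```text
t 13.55 p [499.   64.3  55. ] q [ 0.126  0.28  -0.527  0.765  0.003  1.709] F [-13.   -0.1  11.2] M [0.15 2.82 0.09] w 34.8
tool x [0.012 1.    0.003] y [ 1.    -0.012 -0.002] z [-0.002  0.003 -1.   ] yaw_x 89.31
```

carry_out(
  rows=[
    [0,-0.1,0,0,0,0,0.7],
    [0,-0.18,0,0,0,0,0.7],
    [0,-0.18,0,0,0,0,0.7],
  ],
)

```text
time_s: 13.85
ee_pos: [498.7, 64.3, 55.2]
tool_rot: [2.233, 2.207, 0.01]
contact_force: [-1.8, 0.5, 4.0]
grip_width: 35.7
```

Run:
```python
from h import *
rep();
```

```text
t 13.85 p [498.7  64.3  55.2] q [ 0.127  0.274 -0.536  0.755  0.002  1.71 ] F [-1.8  0.5  4. ] M [0.19 0.6  0.01] w 35.7
tool x [0.012 1.    0.003] y [ 1.    -0.012  0.006] z [ 0.006  0.003 -1.   ] yaw_x 89.31
```

carry_out(
  rows=[
    [0,-0.1,-0.05,0,0,0,0.7],
    [0,-0.1,-0.1,0,0,0,0.7],
    [0,-0.1,-0.1,0,0,0,0.7],
  ],
)

```text
time_s: 14.15
ee_pos: [495.5, 63.9, 56.7]
tool_rot: [2.233, 2.207, 0.007]
contact_force: [0.2, 0.3, -2.7]
grip_width: 35.1
```

Run:
```python
from h import *
rep();
```

```text
t 14.15 p [495.5  63.9  56.7] q [ 1.27e-01  2.68e-01 -5.40e-01  7.59e-01  1.00e-03  1.71e+00] F [ 0.2  0.3 -2.7] M [ 0.03 -0.03 -0.01] w 35.1
tool x [0.012 1.    0.002] y [ 1.    -0.012  0.004] z [ 0.004  0.002 -1.   ] yaw_x 89.32
```

carry_out(
  rows=[
    [0,-0.1,0,0,0,0,0.7],
    [0,-0.1,0,0,0,0,0.7],
  ],
)

```text
time_s: 14.35
ee_pos: [495.2, 64.1, 57.0]
tool_rot: [2.232, 2.205, 0.011]
contact_force: [5.7, 0.5, -5.7]
grip_width: 35.3
```

Run:
```python
from h import *
rep();
```

```text
t 14.35 p [495.2  64.1  57. ] q [ 1.280e-01  2.640e-01 -5.440e-01  7.550e-01  1.000e-03  1.711e+00] F [ 5.7  0.5 -5.7] M [ 0.   -1.36  0.06] w 35.3
tool x [0.012 1.    0.002] y [ 1.    -0.012  0.008] z [ 0.008  0.002 -1.   ] yaw_x 89.31
```

carry_out(
  rows=[
    [0,0.08,-0.2,0,0,0,0.7],
    [0,0.08,-0.6,0,0,0,0.7],
    [0,0.08,-1.2,0,0,0,0.7],
    [0,0.08,-2.0,0,0,0,0.7],
    [0,0.08,-2.6,0,0,0,0.7],
  ],
)

```text
time_s: 14.85
ee_pos: [494.0, 63.7, 123.0]
tool_rot: [2.234, 2.207, 0.006]
contact_force: [1.0, 0.0, -1.6]
grip_width: 34.9
```

Run:
```python
from h import *
rep();goto(430,170,122);goto(430,170,14);snap('side','s8.png')
```

```text
t 14.85 p [494.   63.7 123. ] q [ 1.27e-01  1.94e-01 -4.61e-01  9.12e-01  1.00e-03  1.71e+00] F [ 1.   0.  -1.6] M [0.04 0.01 0.03] w 34.9
tool x [0.012 1.    0.002] y [ 1.    -0.012  0.003] z [ 0.003  0.002 -1.   ] yaw_x 89.32
row: [ 4.22 -2.61  0.04] [ 0.04 -0.02 -0.  ]
row: [ 4.21 -2.63  4.36] [ 0.04 -0.02 -0.  ]
```

View pics/s8.png

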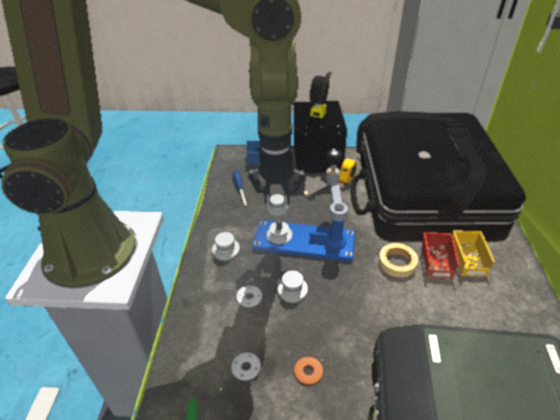

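carry_out(
  rows=[
    [1.4,-0.9,0,0,0,0,0.7],
    [2.8,-1.7,0.3,0,0,0,0.7],
    [4.2,-2.6,1.2,0,0,0,0.7],
    [4.2,-2.6,2.4,0,0,0,0.7],
    [4.2,-2.6,3.6,0,0,0,0.7],
  ],
)

```text
time_s: 15.4
ee_pos: [430.3, 170.9, 31.1]
tool_rot: [2.23, 2.21, 0.007]
contact_force: [0.8, -0.5, -2.5]
grip_width: 34.9
```

carry_out(
  rows=[
    [0,0,0.2,0,0,0,0.7],
    [0,0,0.4,0,0,0,0.7],
    [0,0,0.6,0,0,0,0.7],
    [0,0,0.75,0,0,0,0.7],
    [0,0,0.75,0,0,0,0.7],
  ],
)

```text
time_s: 15.9
ee_pos: [432.2, 169.9, 13.5]
tool_rot: [2.234, 2.206, 0.009]
contact_force: [1.0, 0.8, -2.3]
grip_width: 35.0
```

Run:
```python
from h import *
rep();
```

```text
t 15.9 p [432.2 169.9  13.5] q [ 0.374  0.269 -0.665  0.631  0.     1.957] F [ 1.   0.8 -2.3] M [-0.    0.01 -0.01] w 35.0
tool x [0.012 1.    0.003] y [ 1.    -0.012  0.005] z [ 0.005  0.003 -1.   ] yaw_x 89.29
```

carry_out(
  rows=[
    [0,0,0.05,0,0,0,0.7],
    [0,0,0.08,0,0,0,0.7],
    [0,0,0.08,0,0,0,0.0],
    [0,0,0.08,0,0,0,0],
    [0,0,0.08,0,0,0,0],
  ],
)

```text
time_s: 16.4
ee_pos: [431.5, 169.9, 11.1]
tool_rot: [2.234, 2.207, 0.008]
contact_force: [-0.5, -0.1, 0.2]
grip_width: 76.7
```

carry_out(
  rows=[
    [0,0,-1,0,0,0,0],
    [0,0,-3,0,0,0,0],
    [0,0,-5,0,0,0,0],
    [0,0,-6,0,0,0,0],
  ],
)

```text
time_s: 16.8
ee_pos: [432.4, 170.2, 164.9]
tool_rot: [2.232, 2.206, 0.014]
contact_force: [1.0, 0.6, 0.4]
grip_width: 85.6
```

Run:
```python
from h import *
rep();s=snap('top','t9.png');m=masks(s)
for k in ('orange','white'):
  for a,c,p in blobs(s,m[k],5,100):
    if 300<p[0]<700 and -400<p[1]<300: print(k,a,np.round(c,1),np.round(p,1))
goto(576,-308,165)
```

```text
t 16.8 p [432.4 170.2 164.9] q [ 3.750e-01  9.300e-02 -4.770e-01  9.910e-01  1.000e-03  1.957e+00] F [1.  0.6 0.4] M [-0.03 -0.09 -0.  ] w 85.6
tool x [0.012 1.    0.004] y [ 1.    -0.012  0.008] z [ 0.008  0.004 -1.   ] yaw_x 89.32
orange 255 [409.  202.7] [ 576.  -308.1    5. ]
white 266 [281.4 165. ] [682.6  82.7   5. ]
white 367 [341.2 212.2] [ 539.7 -103.1    5. ]
white 285 [283.5 223.7] [498.5  69.8   5. ]
white 305 [408.3 244.8] [ 447.1 -303.5    5. ]
white 287 [349.6 246.1] [ 437.5 -128.9    5. ]
row: [-19.09   5.91   0.07] [ 0.14 -0.06 -0.  ]
```

View pics/t9.png

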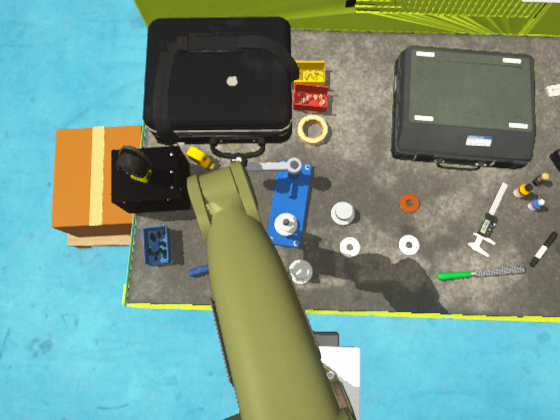

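carry_out(
  rows=[
    [-1.9,0.6,0,0,0,0,0],
    [-3.8,1.2,0,0,0,0,0],
    [-5.7,1.8,0,0,0,0,0],
    [-7.6,2.4,0,0,0,0,0],
    [-9.5,3,0,0,0,0,0],
  ],
)

```text
time_s: 17.35
ee_pos: [503.0, -70.8, 160.4]
tool_rot: [2.233, 2.208, 0.007]
contact_force: [1.0, 1.0, -0.3]
grip_width: 85.4
```

carry_out(
  rows=[
    [-1.9,0.6,0,0,0,0,0],
    [-3.8,1.2,0,0,0,0,0],
    [-5.7,1.8,0,0,0,0,0],
    [-6.6,2.1,0,0,0,0,0],
    [-6.6,2.1,0,0,0,0,0],
  ],
)

```text
time_s: 17.85
ee_pos: [553.9, -237.8, 159.5]
tool_rot: [2.238, 2.203, 0.006]
contact_force: [-0.1, 0.2, 0.3]
grip_width: 85.4
```

```bash
cat >> h.py <<'E'
def ring_at(s,mask,z,x,y,rad=60):
    """outer-edge circle of a disc near (x,y)"""
    n,l,stt,c=cv2.connectedComponentsWithStats(mask.astype(np.uint8));best=None
    for i in range(1,n):
        p=ray(s,*c[i],z)
        if stt[i,4]>80 and np.hypot(p[0]-x,p[1]-y)<rad:
            v,u=np.where(l==i);Q=np.array([ray(s,a,b,z)[:2] for a,b in zip(u,v)],np.float32)
            h=cv2.convexHull(Q); e=cv2.fitEllipse(h) if len(h)>5 else None
            print('n',stt[i,4],'px',np.round(c[i],1),'enc',np.round(cv2.minEnclosingCircle(Q)[0],1),round(cv2.minEnclosingCircle(Q)[1],1),'ell',e and np.round(e[0],1),e and np.round(e[1],1))
E
python3 - <<'E'
from h import *
rep();s=snap('wrist','w10.png')
ring_at(s,masks(s)['orange'],5,576,-308)
t=snap('side');ring_at(t,masks(t)['orange'],5,576,-308)
E
```

```text
t 17.85 p [ 553.9 -237.8  159.5] q [-0.407  0.352 -0.159  1.056  0.003  1.18 ] F [-0.1  0.2  0.3] M [0.05 0.01 0.06] w 85.4
tool x [0.016 1.    0.001] y [ 1.    -0.016  0.004] z [ 0.004  0.001 -1.   ] yaw_x 89.09
n 2540 px [305.7 264.4] enc [ 576.1 -307.4] 29.5 ell [ 576.2 -307.4] [57.9 58.5]
n 164 px [305.6 377.8] enc [ 576.9 -314.7] 27.5 ell [ 576.9 -313.9] [50.9 54.5]
```

View pics/w10.png

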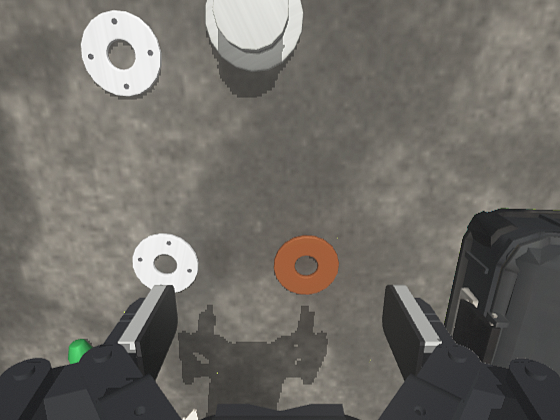

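Run:
```python
from h import *
goto(576.2,-307.4,60)
```

```text
row: [-2.91  0.96  3.98] [ 0.03 -0.03 -0.  ]
```

carry_out(
  rows=[
    [-1.5,0.5,0,0,0,0,0],
    [-2.91,0.95,0.5,0,0,0,0],
    [-2.91,0.95,2,0,0,0,0],
    [-2.91,0.95,4,0,0,0,0.1],
    [-2.91,0.95,4,0,0,0,0.15],
  ],
)

```text
time_s: 18.45
ee_pos: [571.3, -303.1, 53.6]
tool_rot: [-2.225, -2.202, -0.001]
contact_force: [-0.8, 0.8, -0.6]
grip_width: 72.4
```

carry_out(
  rows=[
    [0,0,0.5,0,0,0,0.15],
    [0,0,1,0,0,0,0.15],
    [0,0,1.5,0,0,0,0.15],
    [0,0,1.8,0,0,0,0.15],
    [0,0,1.8,0,0,0,0.15],
  ],
)

```text
time_s: 18.95
ee_pos: [576.3, -306.8, 14.6]
tool_rot: [2.234, 2.208, 0.006]
contact_force: [-0.2, -0.5, -0.9]
grip_width: 72.5
```

Run:
```python
from h import *
rep();goto(576.2,-307.4,5);s=snap('wrist','w11.png')
```

```text
t 18.95 p [ 576.3 -306.8   14.6] q [-0.491  0.564 -0.189  0.817  0.004  1.091] F [-0.2 -0.5 -0.9] M [0.05 0.03 0.02] w 72.5
tool x [0.012 1.    0.003] y [ 1.    -0.012  0.003] z [ 0.003  0.003 -1.   ] yaw_x 89.33
row: [-0.03 -0.    0.38] [ 0.03 -0.03 -0.  ]
```

View pics/w11.png

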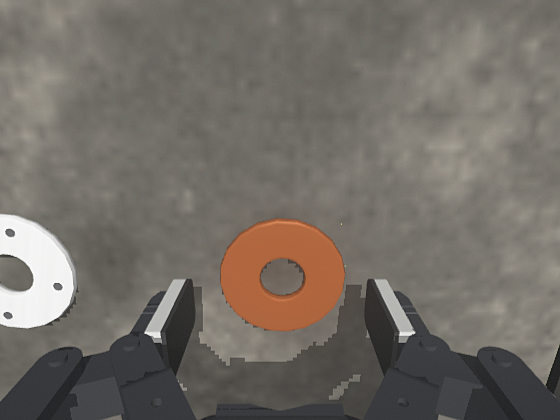

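carry_out(
  rows=[
    [0,0,0.3,0,0,0,0.15],
    [0,0,0.55,0,0,0,0.2],
    [0,0,0.7,0,0,0,0.2],
    [0,0,0.75,0,0,0,0.2],
    [0,0,0.75,0,0,0,0.2],
  ],
)

```text
time_s: 19.5
ee_pos: [576.7, -307.1, -3.7]
tool_rot: [2.234, 2.208, 0.006]
contact_force: [0.4, -1.0, -0.3]
grip_width: 68.4
```

Run:
```python
from h import *
rep();s=snap('wrist','w12.png');s=snap('side');cv2.imwrite('pics/s12.png',cv2.resize(s['image'][300:420,220:400],None,fx=4,fy=4))
```

```text
t 19.5 p [ 576.7 -307.1   -3.7] q [-0.491  0.584 -0.203  0.782  0.004  1.092] F [ 0.4 -1.  -0.3] M [-0.03 -0.01 -0.05] w 68.4
tool x [0.012 1.    0.002] y [ 1.    -0.012  0.003] z [ 0.003  0.002 -1.   ] yaw_x 89.32
```

View pics/w12.png

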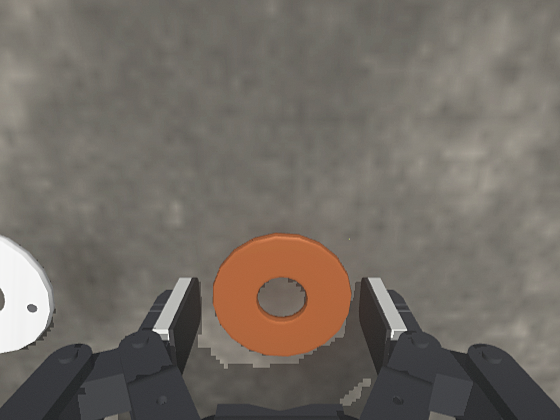

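View pics/s12.png

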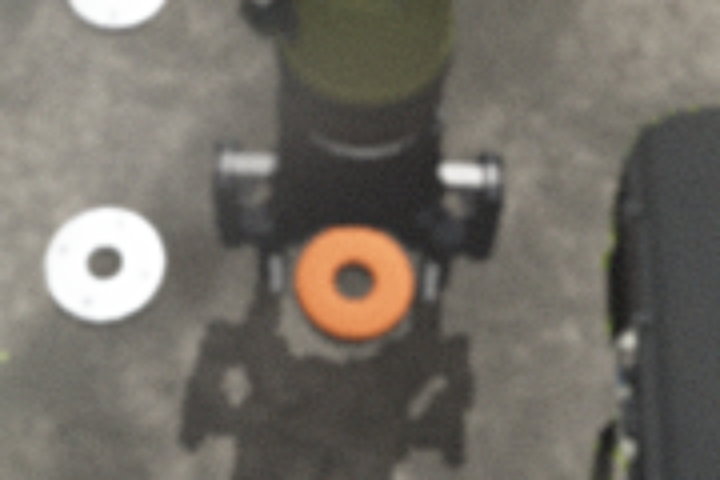

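carry_out(
  rows=[
    [0,0,0.05,0,0,0,0.2],
    [0,0,0.05,0,0,0,0.4],
    [0,0,0.05,0,0,0,0.4],
    [0,0,0.05,0,0,0,0.4],
    [0,0,0.05,0,0,0,0.4],
  ],
  grip_force=40,
)

```text
time_s: 20.1
ee_pos: [577.2, -307.2, -3.5]
tool_rot: [2.233, 2.207, 0.007]
contact_force: [-3.0, 0.3, 6.0]
grip_width: 58.0
```

Run:
```python
from h import *
rep()
```

```text
t 20.1 p [ 577.2 -307.2   -3.5] q [-0.491  0.584 -0.203  0.781  0.004  1.092] F [-3.   0.3  6. ] M [ 0.21  0.46 -0.01] w 58.0
tool x [0.012 1.    0.002] y [ 1.    -0.012  0.004] z [ 0.004  0.002 -1.   ] yaw_x 89.32
```

carry_out(
  rows=[
    [0,0,-0.5,0,0,0,0.4],
    [0,0,-1.5,0,0,0,0.4],
    [0,0,-3,0,0,0,0.4],
    [0,0,-5,0,0,0,0.4],
    [0,0,-5.5,0,0,0,0.4],
  ],
)

```text
time_s: 20.6
ee_pos: [579.5, -309.1, 139.9]
tool_rot: [2.227, 2.201, 0.011]
contact_force: [0.8, -0.5, 0.5]
grip_width: 57.7
```

Run:
```python
from h import *
rep();s=snap('wrist','w13.png'); goto(494.5,64,130)
P=cloud(s);m=masks(s)['orange']
v,u=np.where(m);Q=P[m];print(np.median(Q,0),len(Q))
```

```text
t 20.6 p [ 579.5 -309.1  139.9] q [-0.492  0.455 -0.053  1.051  0.004  1.091] F [ 0.8 -0.5  0.5] M [-0.02 -0.07  0.01] w 57.7
tool x [ 0.012  1.    -0.002] y [ 1.    -0.012  0.012] z [ 0.012 -0.002 -1.   ] yaw_x 89.32
row: [14.89 -3.58  0.32] [0.14 0.03 0.  ]
[ 577.59712485 -306.55342663  146.96195267] 11251
```

View pics/w13.png

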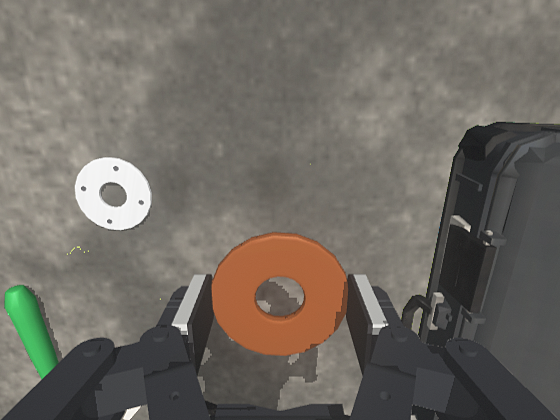

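carry_out(
  rows=[
    [1.9,-0.4,0,0,0,0,0.4],
    [3.8,-0.9,0,0,0,0,0.4],
    [5.7,-1.3,0,0,0,0,0.4],
    [7.6,-1.8,0,0,0,0,0.4],
    [9.5,-2.2,0,0,0,0,0.4],
  ],
)

```text
time_s: 21.15
ee_pos: [522.6, -67.5, 132.3]
tool_rot: [2.235, 2.208, 0.005]
contact_force: [1.7, 0.2, 0.2]
grip_width: 57.6
```

carry_out(
  rows=[
    [1.9,-0.4,0,0,0,0,0.4],
    [3.8,-0.9,0,0,0,0,0.4],
    [5.4,-1.4,0,0,0,0,0.4],
    [5.4,-1.4,0.5,0,0,0,0.4],
    [5.4,-1.4,0.5,0,0,0,0.4],
  ],
)

```text
time_s: 21.65
ee_pos: [489.1, 66.7, 119.0]
tool_rot: [-2.232, -2.211, -0.002]
contact_force: [0.7, -0.2, 0.4]
grip_width: 57.6
```

Run:
```python
from h import *
rep(); goto(495.5,64,100)
```

```text
t 21.65 p [489.1  66.7 119. ] q [ 1.350e-01  1.920e-01 -4.740e-01  9.040e-01  1.000e-03  1.715e+00] F [ 0.7 -0.2  0.4] M [ 0.01 -0.01  0.01] w 57.6
tool x [0.009 1.    0.001] y [ 1.    -0.009  0.001] z [ 0.001  0.001 -1.   ] yaw_x 89.46
row: [-0.11  0.26  0.76] [ 0.01 -0.01 -0.  ]
```

carry_out(
  rows=[
    [-0.1,0.26,0.4,0,0,0,0.4],
    [-0.1,0.26,0.8,0,0,0,0.4],
    [-0.1,0.26,0.8,0,0,0,0.4],
    [-0.1,0.26,0.8,0,0,0,0.4],
  ],
)

```text
time_s: 22.05
ee_pos: [497.1, 62.7, 100.2]
tool_rot: [2.236, 2.206, 0.005]
contact_force: [-0.2, 0.4, 0.1]
grip_width: 57.5
```

Run:
```python
from h import *
rep(); s=snap('wrist','w14.png')
sd=snap('side');cv2.imwrite('pics/s14.png',cv2.resize(sd['image'][140:280,210:370],None,fx=4,fy=4,interpolation=cv2.INTER_CUBIC))
```

```text
t 22.05 p [497.1  62.7 100.2] q [ 0.124  0.223 -0.483  0.862  0.002  1.709] F [-0.2  0.4  0.1] M [0.01 0.02 0.03] w 57.5
tool x [0.014 1.    0.002] y [ 1.    -0.014  0.002] z [ 0.002  0.002 -1.   ] yaw_x 89.23
```

View pics/w14.png

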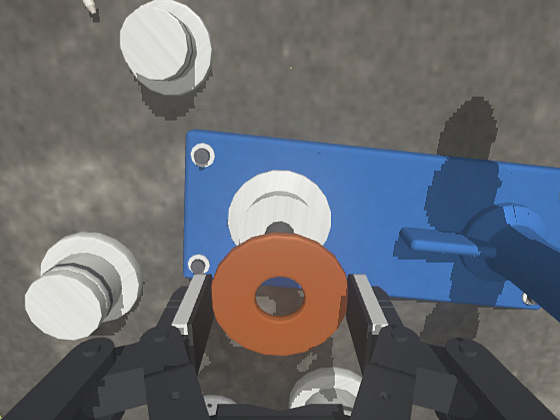

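View pics/s14.png

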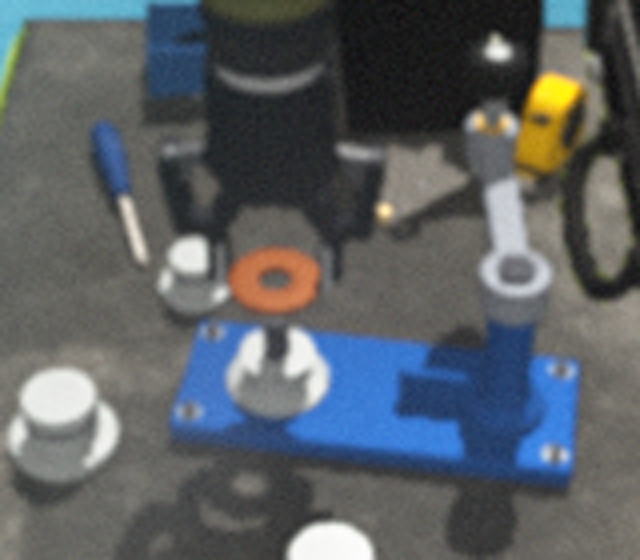

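```bash
cat >> h.py <<'E'
def circ_fit(Q):
    A=np.c_[2*Q,np.ones(len(Q))];b=(Q**2).sum(1);x=np.linalg.lstsq(A,b,rcond=None)[0];return x[:2],np.sqrt(x[2]+x[0]**2+x[1]**2)
def disc_in_view(s,mask,z=None):
    P=cloud(s);m=mask.astype(np.uint8);n,l,stt,c=cv2.connectedComponentsWithStats(m);i=1+np.argmax(stt[1:,4]);m=(l==i)
    if z is None:
        me=cv2.erode(m.astype(np.uint8),np.ones((5,5)));z=np.median(P[me>0][:,2])
    cs,_=cv2.findContours(m.astype(np.uint8),cv2.RETR_CCOMP,cv2.CHAIN_APPROX_NONE)
    cs=sorted(cs,key=len)[::-1][:2]
    for k in cs:
        Q=np.array([ray(s,*p[0],z)[:2] for p in k]);print('z',round(z,1),'circle',[np.round(v,2) for v in circ_fit(Q)],'npx',len(k))
E
python3 - <<'E'
from h import *
s=snap('wrist'); m=masks(s); disc_in_view(s,m['orange'])
P=cloud(s)
k=(abs(P[...,2]-42)<3)&(np.hypot(P[...,0]-495,P[...,1]-64)<35)
v,u=np.where(k);Q=np.array([ray(s,a,b,42)[:2] for a,b in zip(u,v)],np.float32)
print(len(Q),cv2.minEnclosingCircle(Q))
# upper edge only
h=cv2.convexHull(Q)[:,0];c=np.array([495.,64]);h2=h[h[:,0]>-1e9]
hy=h[(h[:,1]>60)];print(circ_fit(hy.astype(float)),len(hy), hy[:3])
k=(P[...,2]>50)&(P[...,2]<70)&(np.hypot(P[...,0]-495,P[...,1]-64)<15);print(P[k].mean(0),k.sum())
E
```

```text
z 108.1 circle [array([496.22,  58.94]), np.float64(26.89)] npx 490
z 108.1 circle [array([496.55,  63.1 ]), np.float64(10.41)] npx 131
2393 ((496.0339660644531, 63.77388000488281), 24.137977600097656)
(array([496.05826701,  63.74999896]), np.float64(23.999099352898543)) 31 [[519.5882   67.73304]
 [519.5745   68.36703]
 [519.56085  68.9998 ]]
[496.01051492  71.03618466  53.25740024] 92
```

carry_out(
  rows=[
    [0.03,-0.02,0.4,0,0,0,0.4],
    [0.03,-0.02,0.8,0,0,0,0.4],
    [0.03,-0.02,1.2,0,0,0,0.4],
    [0.03,-0.02,1.6,0,0,0,0.4],
    [0.03,-0.02,1.8,0,0,0,0.4],
  ],
)

```text
time_s: 22.7
ee_pos: [496.1, 64.4, 54.3]
tool_rot: [2.234, 2.208, 0.004]
contact_force: [-0.1, -1.1, 0.6]
grip_width: 57.7
```

Run:
```python
from h import *
rep(); s=snap('wrist','w15.png')
```

```text
t 22.7 p [496.1  64.4  54.3] q [ 1.280e-01  2.730e-01 -5.380e-01  7.570e-01  1.000e-03  1.711e+00] F [-0.1 -1.1  0.6] M [ 0.04 -0.02 -0.02] w 57.7
tool x [0.012 1.    0.002] y [ 1.    -0.012  0.002] z [ 0.002  0.002 -1.   ] yaw_x 89.33
```

View pics/w15.png

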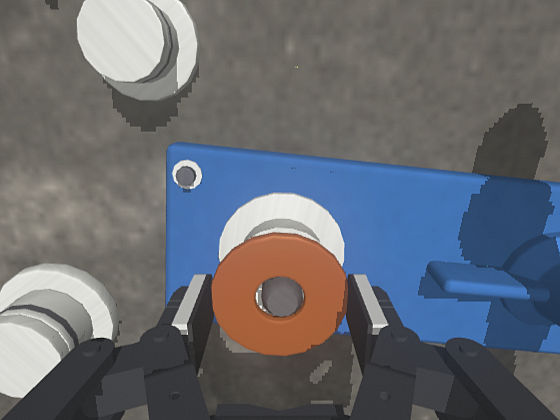

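carry_out(
  rows=[
    [0,0,0.2,0,0,0,0.4],
    [0,0,0.4,0,0,0,0.4],
    [0,0,0.55,0,0,0,0.4],
    [0,0,0.6,0,0,0,0.4],
    [0,0,0.6,0,0,0,0.4],
  ],
)

```text
time_s: 23.25
ee_pos: [497.1, 64.5, 40.7]
tool_rot: [2.234, 2.207, 0.006]
contact_force: [0.4, 0.0, -0.7]
grip_width: 57.7
```

Run:
```python
from h import *
rep()
```

```text
t 23.25 p [497.1  64.5  40.7] q [ 1.280e-01  2.910e-01 -5.520e-01  7.240e-01  1.000e-03  1.711e+00] F [ 0.4  0.  -0.7] M [ 0.    0.02 -0.03] w 57.7
tool x [0.012 1.    0.002] y [ 1.    -0.012  0.004] z [ 0.004  0.002 -1.   ] yaw_x 89.33
```

Release and rise; then look over the bench again.

carry_out(
  rows=[
    [0,0,0,0,0,0,0.15],
    [0,0,0,0,0,0,0.15],
    [0,0,0,0,0,0,0.15],
    [0,0,-0.8,0,0,0,0.1],
    [0,0,-2.4,0,0,0,0],
  ],
)

```text
time_s: 23.75
ee_pos: [494.2, 64.0, 99.0]
tool_rot: [-2.233, -2.207, 0.001]
contact_force: [1.5, -1.0, 0.2]
grip_width: 85.1
```

carry_out(
  rows=[
    [-0.5,0,-1,0,0,0,0],
    [-2,-0.5,-1.6,0,0,0,0],
    [-3.8,-1,-1.6,0,0,0,0],
    [-5.0,-1.5,-1.6,0,0,0,0],
    [-5.0,-1.5,-1.6,0,0,0,0],
  ],
)

```text
time_s: 24.25
ee_pos: [456.3, -63.1, 140.8]
tool_rot: [2.238, 2.202, 0.005]
contact_force: [0.3, -0.3, 0.4]
grip_width: 85.3
```

Run:
```python
from h import *
rep();s=snap('wrist','w16.png');m=masks(s)['white'];ring_at(s,m,5,437,-129)
t=snap('side','s16.png');
for z in [(437,-129),(448,-304)]: ring_at(t,masks(t)['white'],5,*z)
```

```text
t 24.25 p [456.3 -63.1 140.8] q [-1.380e-01  1.110e-01 -5.170e-01  9.400e-01  1.000e-03  1.449e+00] F [ 0.3 -0.3  0.4] M [ 0.01 -0.02 -0.07] w 85.3
tool x [0.016 1.    0.001] y [ 1.    -0.016  0.003] z [ 0.004  0.001 -1.   ] yaw_x 89.08
n 2879 px [257.6 270.1] enc [ 435.9 -127.7] 29.8 ell [ 436.  -127.8] [58.  59.4]
n 409 px [249.3 295.4] enc [ 437.9 -130.2] 31.0 ell [ 438.1 -130.2] [60.4 61.4]
n 300 px [252.  366.9] enc [ 454.9 -306.7] 29.6 ell [ 460.4 -307.9] [36.5 58.4]
```

View pics/w16.png

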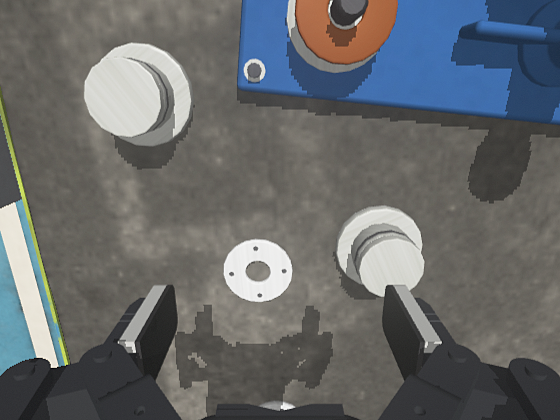

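View pics/s16.png

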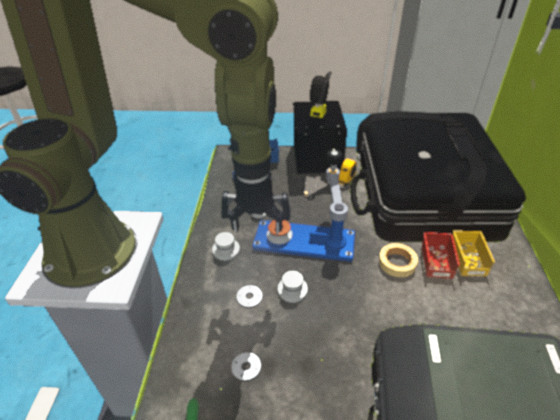

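Run:
```python
from h import *
goto(436.3,-128,60,54);goto(436.3,-128,10,54)
```

```text
row: [-2.71 -0.84  3.22] [ 0.04 -0.04  7.04]
row: [-2.71 -0.85  5.22] [ 0.04 -0.04  7.04]
```

carry_out(
  rows=[
    [-1.4,-0.4,0,0,0,1.7,0.1],
    [-2.7,-0.84,0.3,0,0,3.4,0.2],
    [-2.7,-0.84,1.5,0,0,5.1,0.2],
    [-2.7,-0.84,3,0,0,7,0.2],
    [-2.7,-0.84,4,0,0,7,0.2],
  ],
)

```text
time_s: 24.85
ee_pos: [436.2, -126.4, 38.5]
tool_rot: [-2.796, -1.43, -0.006]
contact_force: [-0.5, 0.3, -0.4]
grip_width: 68.4
```

carry_out(
  rows=[
    [0,0,0.5,0,0,0,0.2],
    [0,0,1,0,0,0,0.2],
    [0,0,1,0,0,0,0.2],
  ],
)

```text
time_s: 25.15
ee_pos: [435.7, -125.9, 13.7]
tool_rot: [-2.792, -1.435, -0.004]
contact_force: [-0.4, -0.4, -0.2]
grip_width: 68.1
```

Run:
```python
from h import *
rep();s=snap('wrist','w17.png');m=masks(s)['white'];ring_at(s,m,5,437,-129);goto(436.3,-128,-5)
```

```text
t 25.15 p [ 435.7 -125.9   13.7] q [-0.284  0.255 -0.683  0.632  0.003  1.908] F [-0.4 -0.4 -0.2] M [-0.07  0.05  0.  ] w 68.1
tool x [0.582 0.813 0.003] y [ 0.813 -0.582 -0.001] z [ 0.001  0.003 -1.   ] yaw_x 54.42
n 9350 px [285.2 275.1] enc [ 436.8 -128. ] 29.7 ell [ 436.6 -127.9] [57.5 59.2]
row: [-0.06  0.04  0.78] [ 0.   -0.04 -0.  ]
```

View pics/w17.png

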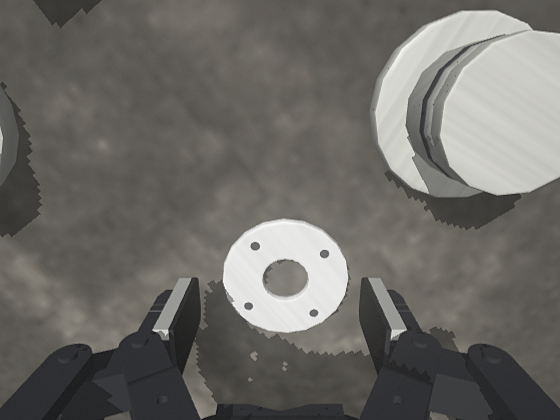

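carry_out(
  rows=[
    [-0.06,0.05,0.35,0,0,0,0.2],
    [-0.06,0.05,0.65,0,0,0,0.2],
    [-0.06,0.05,0.73,0,0,0,0.2],
    [-0.06,0.05,0.73,0,0,0,0.2],
  ],
)

```text
time_s: 25.6
ee_pos: [436.3, -129.1, -3.3]
tool_rot: [-2.795, -1.434, -0.006]
contact_force: [-0.2, -0.1, 0.1]
grip_width: 68.1
```

carry_out(
  rows=[
    [0,0,0,0,0,0,0.4],
    [0,0,0,0,0,0,0.4],
    [0,0,0,0,0,0,0.4],
    [0,0,0,0,0,0,0.4],
  ],
)

```text
time_s: 26.0
ee_pos: [436.8, -129.2, -1.9]
tool_rot: [2.795, 1.434, 0.007]
contact_force: [-3.5, 1.0, 13.0]
grip_width: 56.1
```

Run:
```python
from h import *
rep()
```

```text
t 26.0 p [ 436.8 -129.2   -1.9] q [-0.29   0.28  -0.697  0.59   0.003  1.903] F [-3.5  1.  13. ] M [0.23 0.84 0.14] w 56.1
tool x [0.583 0.812 0.004] y [ 0.812 -0.583  0.002] z [ 0.004  0.002 -1.   ] yaw_x 54.34
```

Run:
```python
from h import *
s=snap('wrist','w18.png')
```

```text
(no output)
```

View pics/w18.png

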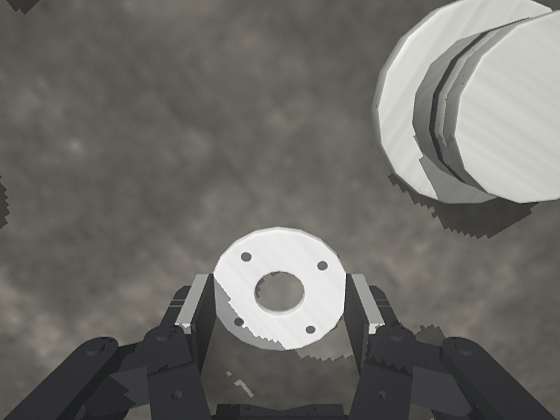

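carry_out(
  rows=[
    [0,0,-0.3,0,0,0,0.4],
    [0,0,-0.8,0,0,0,0.4],
    [0,0,-1.6,0,0,0,0.4],
    [0,0,-3,0,0,0,0.4],
    [0,0,-4.2,0,0,0,0.4],
  ],
)

```text
time_s: 26.55
ee_pos: [436.2, -129.4, 103.6]
tool_rot: [2.795, 1.434, 0.007]
contact_force: [1.0, -0.1, -0.8]
grip_width: 54.7
```

Run:
```python
from h import *
rep();s=snap('wrist','w19.png');goto(496,61,115)
```

```text
t 26.55 p [ 436.2 -129.4  103.6] q [-0.291  0.137 -0.58   0.85   0.003  1.903] F [ 1.  -0.1 -0.8] M [-0.08 -0.06 -0.  ] w 54.7
tool x [0.583 0.812 0.004] y [ 0.812 -0.583  0.002] z [ 0.004  0.002 -1.   ] yaw_x 54.32
row: [ 7.54 -2.61 -0.25] [ 0.1  -0.07 -0.  ]
```

View pics/w19.png

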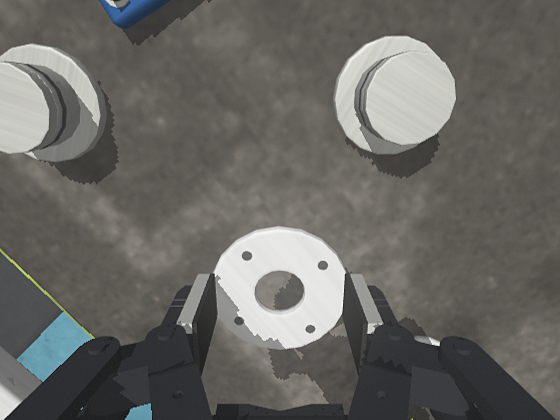

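Run:
```python
from h import *
rep();s=snap('wrist');P=cloud(s);p=st()[1]
for (u,v) in [(280,250),(235,275),(325,290),(280,335),(250,330),(310,315)]: print(u,v,np.round(P[v,u]-p,1))
s2=snap('side');cv2.imwrite('pics/s20.png',cv2.resize(s2['image'][200:330,180:320],None,fx=4,fy=4,interpolation=cv2.INTER_CUBIC))
```

```text
t 26.6 p [ 439.2 -130.3  108.1] q [-0.291  0.133 -0.574  0.854  0.003  1.903] F [1.8 0.  1.3] M [-0.14 -0.15  0.06] w 54.5
tool x [0.583 0.812 0.006] y [ 0.812 -0.583  0.008] z [ 0.01  0.   -1.  ] yaw_x 54.32
280 250 [10.9 16.7  7.2]
235 275 [-11.8  17.8   5.6]
325 290 [ 15.3 -10.5   5.9]
280 335 [-14.  -18.1   5.6]
250 330 [-22.6  -7.2   7.1]
310 315 [  3.3 -16.5   6.9]
```

View pics/s20.png

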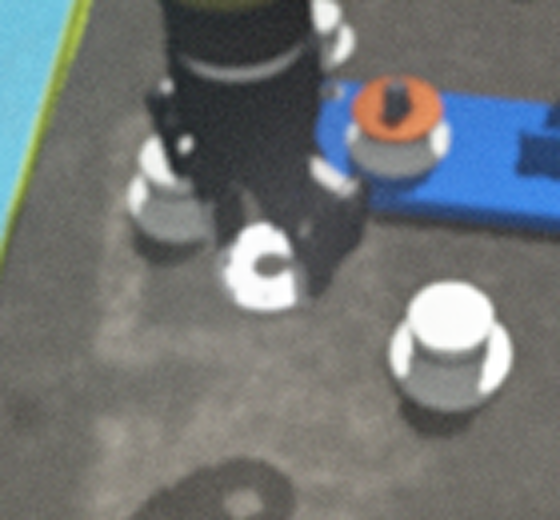

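carry_out(
  rows=[
    [0,0,1.4,0,0,0,0.4],
    [0,0,2.8,0,0,0,0.4],
    [0,0,3.8,0,0,0,0.4],
    [0,0,4.1,0,0,0,0.4],
    [0,0,4.1,0,0,0,0.4],
  ],
)

```text
time_s: 27.2
ee_pos: [434.6, -128.0, -1.6]
tool_rot: [-2.791, -1.433, -0.003]
contact_force: [-2.0, 1.7, 2.1]
grip_width: 54.9
```

Run:
```python
from h import *
rep()
```

```text
t 27.2 p [ 434.6 -128.    -1.6] q [-0.29   0.279 -0.697  0.596  0.004  1.904] F [-2.   1.7  2.1] M [0.3  0.36 0.08] w 54.9
tool x [0.583 0.812 0.004] y [ 0.812 -0.583 -0.003] z [ 0.     0.005 -1.   ] yaw_x 54.34
```

Ring is on the bench. Open, go lower, re-grip.

carry_out(
  rows=[
    [0,0,0,0,0,0,0.2],
    [0,0,0,0,0,0,0.2],
    [0,0,0,0,0,0,0.2],
    [0,0,0.1,0,0,0,0.2],
    [0,0,0.18,0,0,0,0.2],
  ],
)

```text
time_s: 27.7
ee_pos: [436.8, -129.2, -5.1]
tool_rot: [2.795, 1.434, 0.007]
contact_force: [-0.1, 0.1, 0.6]
grip_width: 68.1
```

Run:
```python
from h import *
rep();s=snap('wrist','w21.png');ring_at(s,masks(s)['white'],5,437,-129)
```

```text
t 27.7 p [ 436.8 -129.2   -5.1] q [-0.29   0.285 -0.699  0.583  0.003  1.904] F [-0.1  0.1  0.6] M [0.02 0.   0.  ] w 68.1
tool x [0.583 0.812 0.004] y [ 0.812 -0.583  0.002] z [ 0.004  0.002 -1.   ] yaw_x 54.32
n 10476 px [277.6 291.9] enc [ 434.3 -128. ] 29.6 ell [ 435.4 -127.8] [54.8 59.1]
```

View pics/w21.png

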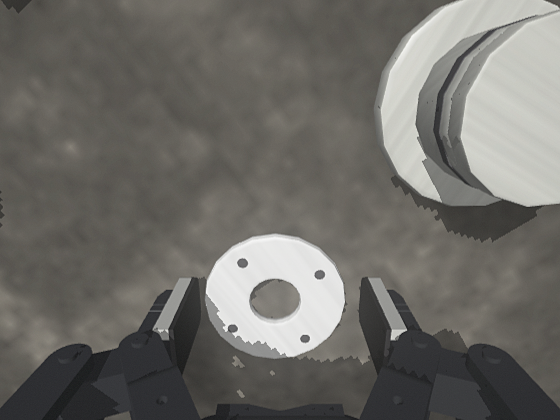

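carry_out(
  rows=[
    [0,0,0.03,0,0,0,0.2],
    [0,0,0.03,0,0,0,0.4],
    [0,0,0.03,0,0,0,0.4],
    [0,0,0.03,0,0,0,0.4],
    [0,0,0.03,0,0,0,0.4],
  ],
  grip_force=35,
)

```text
time_s: 28.25
ee_pos: [436.7, -128.8, -4.5]
tool_rot: [-2.794, -1.434, -0.008]
contact_force: [-5.7, 2.6, 20.4]
grip_width: 57.4
```

Run:
```python
from h import *
rep()
```

```text
t 28.25 p [ 436.7 -128.8   -4.5] q [-0.29   0.284 -0.699  0.585  0.004  1.904] F [-5.7  2.6 20.4] M [0.75 1.49 0.06] w 57.4
tool x [0.583 0.812 0.005] y [ 0.812 -0.583  0.002] z [ 0.004  0.003 -1.   ] yaw_x 54.33
```

carry_out(
  rows=[
    [0,0,-0.3,0,0,0,0.4],
    [0,0,-0.8,0,0,0,0.4],
    [0,0,-1.6,0,0,0,0.4],
    [0,0,-3,0,0,0,0.4],
    [0,0,-4.8,0,0,0,0.4],
  ],
)

```text
time_s: 28.75
ee_pos: [434.5, -128.9, 114.1]
tool_rot: [-2.793, -1.433, -0.003]
contact_force: [0.8, 0.1, -1.1]
grip_width: 56.6
```

Run:
```python
from h import *
rep();goto(496,61,115)
```

```text
t 28.75 p [ 434.5 -128.9  114.1] q [-0.291  0.126 -0.566  0.879  0.003  1.903] F [ 0.8  0.1 -1.1] M [-0.03 -0.04 -0.05] w 56.6
tool x [0.583 0.812 0.003] y [ 0.812 -0.583 -0.001] z [ 0.     0.003 -1.   ] yaw_x 54.32
row: [ 7.61 -2.43 -0.01] [-0.02 -0.03  0.  ]
```

carry_out(
  rows=[
    [1.5,-0.5,0,0,0,0,0.4],
    [3.1,-1,0,0,0,0,0.4],
    [4.8,-1.5,0,0,0,0,0.4],
    [6.3,-2,0,0,0,0,0.4],
    [7.6,-2.4,0,0,0,0,0.4],
  ],
)

```text
time_s: 29.25
ee_pos: [498.7, 61.9, 115.1]
tool_rot: [2.794, 1.435, 0.008]
contact_force: [0.5, -0.2, -2.2]
grip_width: 56.4
```

carry_out(
  rows=[
    [0,0,0.2,0,0,0,0.4],
    [0,0,0.4,0,0,0,0.4],
    [0,0,0.4,0,0,0,0.4],
  ],
)

```text
time_s: 29.55
ee_pos: [497.0, 59.1, 103.8]
tool_rot: [-2.795, -1.433, -0.003]
contact_force: [0.3, 0.5, -1.2]
grip_width: 56.7
```

```bash
cat >> h.py <<'E'
def post_view(s,z,x=496,y=63.8):
    """ring/disc hole on view (largest CCOMP hole of white near tool) and orange / pedestal"""
    pass
E
python3 - <<'E'
from h import *
rep();s=snap('wrist','w22.png')
P=cloud(s);p=st()[1]
for (u,v) in [(280,245),(240,275),(325,290),(280,340)]: print(u,v,np.round(P[v,u]-p,1))
E
```

```text
t 29.55 p [497.   59.1 103.8] q [ 1.180e-01  2.190e-01 -4.790e-01  8.710e-01  1.000e-03  2.312e+00] F [ 0.3  0.5 -1.2] M [0.02 0.03 0.05] w 56.7
tool x [0.584 0.812 0.002] y [ 0.812 -0.584  0.001] z [ 0.002  0.001 -1.   ] yaw_x 54.29
280 245 [13.2 19.7  7.8]
240 275 [-8.2 18.1  7.2]
325 290 [16.6 -7.6  8.4]
280 340 [-13.5 -17.4   7.7]
```

View pics/w22.png

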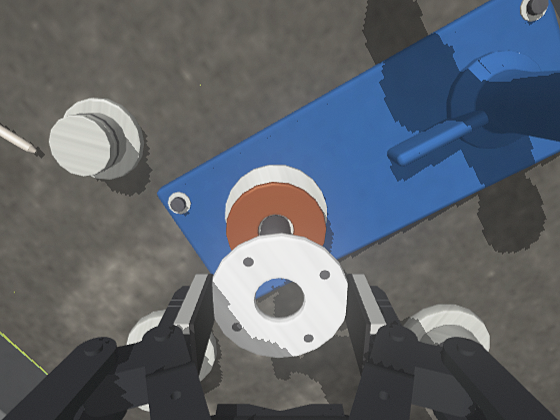

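```bash
cat >> h.py <<'E'
def hole(s,z,box=(230,255,330,340)):
    im=s['image'].astype(int);P=cloud(s)
    x0,y0,x1,y1=box
    m=(P[y0:y1,x0:x1,2]>z-3).astype(np.uint8)   # top surface
    inv=1-m
    n,l,stt,c=cv2.connectedComponentsWithStats(inv)
    i=[j for j in range(1,n) if stt[j,0]>0 and stt[j,1]>0 and stt[j,0]+stt[j,2]<x1-x0 and stt[j,1]+stt[j,3]<y1-y0]
    i=max(i,key=lambda j:stt[j,4])
    k,_=cv2.findContours((l==i).astype(np.uint8),cv2.RETR_EXTERNAL,cv2.CHAIN_APPROX_NONE)
    Q=np.array([ray(s,q[0][0]+x0,q[0][1]+y0,z)[:2] for q in k[0]]);print('hole',[np.round(v,2) for v in circ_fit(Q)],stt[i])
E
python3 - <<'E'
from h import *
s=snap('wrist');hole(s,111.6)
print(ray(s,279.5,297.5,111.6))
P=cloud(s)
k=(abs(P[...,2]-42)<3)&(np.hypot(P[...,0]-495,P[...,1]-64)<35)
v,u=np.where(k);Q=np.array([ray(s,a,b,42)[:2] for a,b in zip(u,v)],np.float32)
h=cv2.convexHull(Q)[:,0].astype(float);d=h-[496,63.8];r=np.hypot(*d.T);print(circ_fit(h[r>22.5]),(r>22.5).sum())
E
```

```text
hole [array([495.88,  58.28]), np.float64(9.73)] [  25   23   49   41 1499]
[496.15928408  58.50475213 111.6       ]
(array([495.93774002,  62.32104239]), np.float64(29.754788690501456)) 36
```

carry_out(
  rows=[
    [0.17,-0.12,0.4,0,0,0,0.4],
    [0.17,-0.12,0.8,0,0,0,0.4],
    [0.17,-0.12,1.2,0,0,0,0.4],
    [0.17,-0.12,1.48,0,0,0,0.4],
    [0.17,-0.12,1.48,0,0,0,0.4],
  ],
)

```text
time_s: 30.15
ee_pos: [497.3, 65.0, 66.3]
tool_rot: [-2.794, -1.434, -0.003]
contact_force: [-1.1, 1.1, -0.2]
grip_width: 56.4
```

Run:
```python
from h import *
rep();s=snap('wrist','w23.png')
```

```text
t 30.15 p [497.3  65.   66.3] q [ 1.290e-01  2.620e-01 -5.210e-01  7.860e-01  1.000e-03  2.323e+00] F [-1.1  1.1 -0.2] M [-0.04  0.01 -0.  ] w 56.4
tool x [0.583 0.812 0.002] y [ 0.812 -0.583  0.   ] z [ 0.001  0.002 -1.   ] yaw_x 54.32
```

View pics/w23.png

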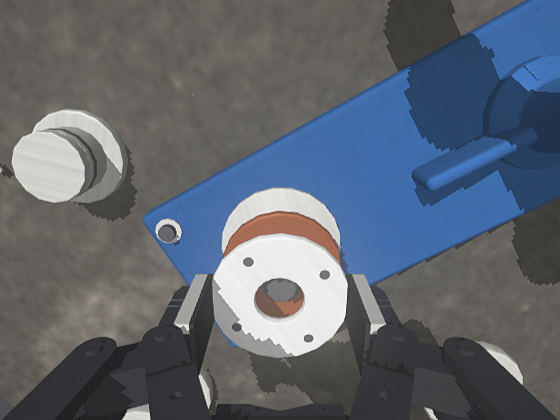

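Run:
```python
from h import *
s=snap('wrist');cv2.imwrite('pics/w23z.png',cv2.resize(s['image'][260:340,230:330],None,fx=6,fy=6,interpolation=cv2.INTER_CUBIC))
print(ray(s,279.5,298,74.1),ray(s,284,288,66))
```

```text
[496.43722364  64.28662097  74.1       ] [498.07990199  63.11855498  66.        ]
```

View pics/w23z.png

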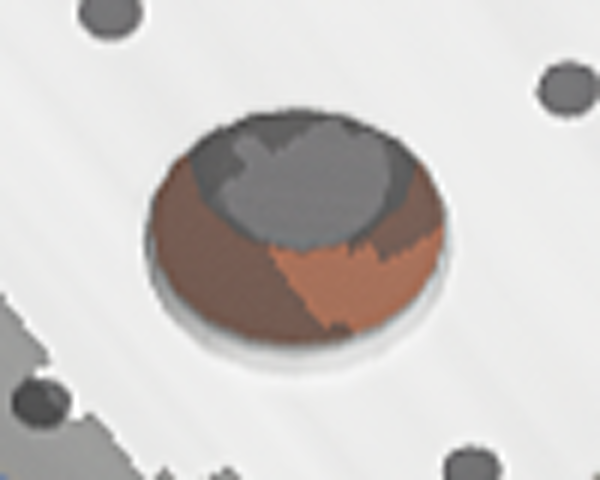

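Run:
```python
from h import *
s=snap('wrist')
print(ray(s,280,299.7,74.1),ray(s,280.8,289.7,66));rep()
```

```text
[496.41995478  63.29528239  74.1       ] [496.73503173  63.07275532  66.        ]
t 30.3 p [498.6  65.2  67.9] q [ 1.290e-01  2.600e-01 -5.190e-01  7.870e-01  1.000e-03  2.323e+00] F [-0.4  0.2  0.3] M [ 0.   -0.05 -0.01] w 56.5
tool x [0.583 0.812 0.004] y [ 0.812 -0.583  0.002] z [ 0.004  0.002 -1.   ] yaw_x 54.33
```

carry_out(
  rows=[
    [0,0,0.2,0,0,0,0.4],
    [0,0,0.4,0,0,0,0.4],
    [0,0,0.6,0,0,0,0.4],
    [0,0,0.8,0,0,0,0.4],
    [0,0,0.8,0,0,0,0.4],
  ],
)

```text
time_s: 30.8
ee_pos: [497.9, 65.2, 47.0]
tool_rot: [-2.795, -1.434, -0.005]
contact_force: [-0.6, -0.1, -1.2]
grip_width: 56.7
```

Run:
```python
from h import *
rep();s=snap('wrist','w24.png')
```

```text
t 30.8 p [497.9  65.2  47. ] q [ 1.290e-01  2.850e-01 -5.420e-01  7.410e-01  2.000e-03  2.323e+00] F [-0.6 -0.1 -1.2] M [ 0.03  0.03 -0.01] w 56.7
tool x [0.583 0.812 0.003] y [ 0.812 -0.583  0.001] z [ 0.002  0.002 -1.   ] yaw_x 54.32
```

View pics/w24.png

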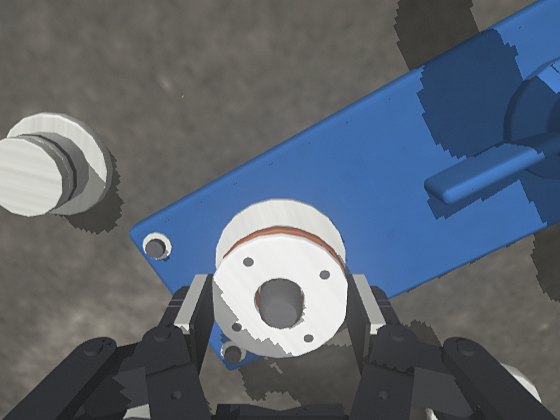

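Ring round the post. Release, rise, go to ring 2.

carry_out(
  rows=[
    [0,0,0,0,0,0,0.2],
    [0,0,0,0,0,0,0.15],
    [0,0,0,0,0,0,0.15],
    [0,0,-0.8,0,0,0,0.1],
    [0,0,-2.6,0,0,0,0],
  ],
)

```text
time_s: 31.35
ee_pos: [495.2, 64.7, 110.6]
tool_rot: [-2.793, -1.433, 0.003]
contact_force: [0.9, -0.2, 0.5]
grip_width: 85.1
```

Run:
```python
from h import *
rep();s=snap('wrist','w25.png');t=snap('top','t25.png');ring_at(t,masks(t)['white'],5,448,-304,80);goto(448,-290,140)
```

```text
t 31.35 p [495.2  64.7 110.6] q [ 1.290e-01  2.140e-01 -4.680e-01  8.920e-01  2.000e-03  2.322e+00] F [ 0.9 -0.2  0.5] M [ 0.02 -0.05  0.  ] w 85.1
tool x [ 0.583  0.812 -0.001] y [ 0.812 -0.583 -0.003] z [-0.003  0.001 -1.   ] yaw_x 54.33
n 180 px [408.4 244.6] enc [ 448.4 -304.7] 27.5 ell [ 447.8 -304.4] [52.5 54. ]
row: [-12.81   6.54  -0.95] [ 0.09 -0.11 -0.  ]
```

View pics/w25.png

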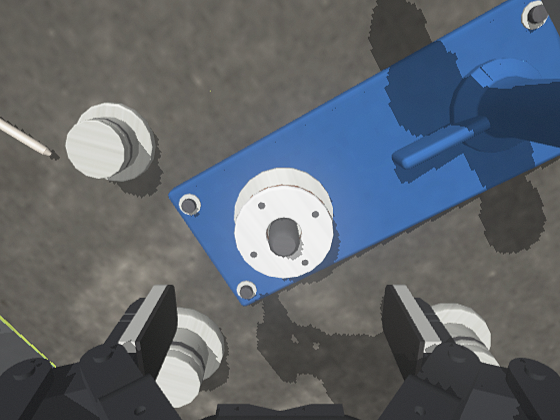

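carry_out(
  rows=[
    [-1.6,0.8,-0.9,0,0,0,0],
    [-3.3,1.6,-0.9,0,0,0,0],
    [-5,2.5,-0.9,0,0,0,0],
    [-6.7,3.3,-0.9,0,0,0,0],
    [-8.4,4.2,-0.9,0,0,0,0],
  ],
)

```text
time_s: 31.95
ee_pos: [460.5, -168.4, 134.9]
tool_rot: [2.794, 1.435, 0.008]
contact_force: [0.6, 0.0, -0.3]
grip_width: 85.7
```

carry_out(
  rows=[
    [-1.4,0.75,0,0,0,0,0],
    [-2.9,1.5,0,0,0,0,0],
    [-4.1,2.3,0,0,0,0,0.1],
    [-4.1,2.3,0,0,0,0,0.1],
    [-4.1,2.3,0,0,0,0,0.1],
  ],
)

```text
time_s: 32.45
ee_pos: [447.7, -283.9, 134.1]
tool_rot: [-2.796, -1.431, -0.007]
contact_force: [-0.2, 0.3, 0.6]
grip_width: 76.9
```

Run:
```python
from h import *
rep();s=snap('wrist','w26.png');ring_at(s,masks(s)['white'],5,448,-304,80);goto(448,-304.5,15)
```

```text
t 32.45 p [ 447.7 -283.9  134.1] q [-0.568  0.243 -0.371  0.955  0.004  1.627] F [-0.2  0.3  0.6] M [-0.    0.01  0.02] w 76.9
tool x [0.585 0.811 0.004] y [ 0.811 -0.585  0.001] z [ 0.004  0.003 -1.   ] yaw_x 54.22
n 3470 px [295.9 218.3] enc [ 448.4 -304.2] 29.6 ell [ 448.6 -304.2] [58.2 58.9]
row: [-0.71  0.51  4.76] [ 0.01 -0.05 -0.  ]
```

View pics/w26.png

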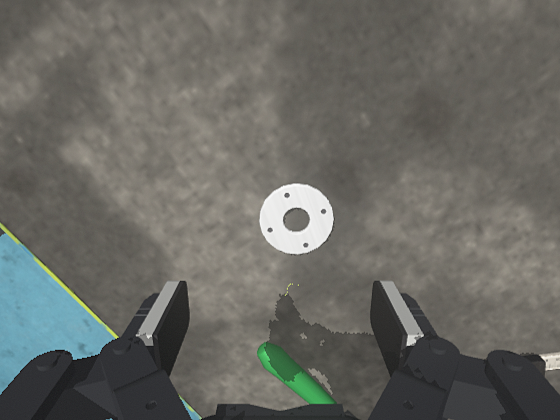

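carry_out(
  rows=[
    [-0.4,0.25,0.5,0,0,0,0.2],
    [-0.72,0.52,1.8,0,0,0,0.2],
    [-0.72,0.52,3.5,0,0,0,0.2],
    [-0.72,0.52,4.7,0,0,0,0.2],
    [-0.72,0.52,4.7,0,0,0,0.2],
  ],
)

```text
time_s: 33.0
ee_pos: [445.0, -302.4, 12.2]
tool_rot: [-2.787, -1.433, -0.0]
contact_force: [-0.8, 0.6, 0.1]
grip_width: 68.5
```

Run:
```python
from h import *
rep();s=snap('wrist','w27.png');ring_at(s,masks(s)['white'],5,448,-304,80);goto(448.5,-304.3,-5.5)
```

```text
t 33.0 p [ 445.  -302.4   12.2] q [-0.599  0.393 -0.48   0.704  0.004  1.593] F [-0.8  0.6  0.1] M [ 0.01  0.05 -0.01] w 68.5
tool x [0.582 0.813 0.004] y [ 0.813 -0.582 -0.007] z [-0.003  0.007 -1.   ] yaw_x 54.41
n 9644 px [289.7 272.2] enc [ 448.8 -303.6] 29.6 ell [ 449.  -303.8] [57.8 58.9]
row: [0.02 0.08 0.81] [-0.04 -0.04  0.  ]
```

View pics/w27.png

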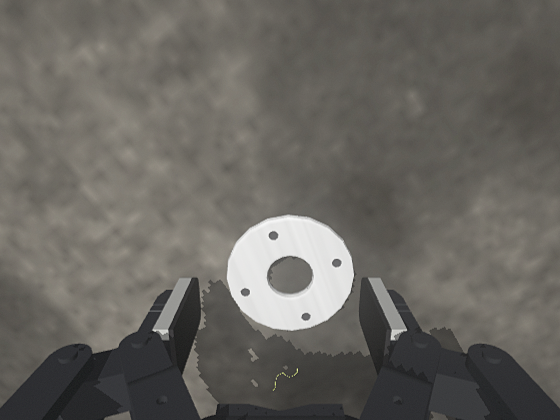

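carry_out(
  rows=[
    [0.02,0.06,0.3,0,0,0,0.2],
    [0.02,0.06,0.55,0,0,0,0.2],
    [0.02,0.06,0.7,0,0,0,0.2],
    [0.02,0.06,0.72,0,0,0,0.2],
    [0.02,0.06,0.72,0,0,0,0.2],
  ],
)

```text
time_s: 33.55
ee_pos: [450.3, -306.1, -0.7]
tool_rot: [2.795, 1.434, 0.007]
contact_force: [0.3, 0.3, 0.6]
grip_width: 68.1
```

Run:
```python
from h import *
rep();goto(448.5,-304.3,-6)
```

```text
t 33.55 p [ 450.3 -306.1   -0.7] q [-0.599  0.414 -0.486  0.669  0.004  1.594] F [0.3 0.3 0.6] M [-0.07  0.01  0.06] w 68.1
tool x [0.583 0.812 0.004] y [ 0.812 -0.583  0.003] z [ 0.004  0.002 -1.   ] yaw_x 54.33
row: [ 0.01 -0.1   0.21] [ 0.03 -0.04 -0.  ]
```

carry_out(
  rows=[
    [0,-0.04,0.15,0,0,0,0.2],
    [0,-0.04,0.2,0,0,0,0.2],
    [0,-0.04,0.2,0,0,0,0.2],
  ],
)

```text
time_s: 33.85
ee_pos: [449.1, -305.2, -6.3]
tool_rot: [-2.795, -1.434, -0.006]
contact_force: [-0.6, -0.1, -0.1]
grip_width: 68.0
```

Run:
```python
from h import *
rep()
```

```text
t 33.85 p [ 449.1 -305.2   -6.3] q [-0.599  0.42  -0.493  0.657  0.004  1.594] F [-0.6 -0.1 -0.1] M [ 0.   -0.03 -0.03] w 68.0
tool x [0.583 0.812 0.004] y [ 0.812 -0.583  0.001] z [ 0.003  0.002 -1.   ] yaw_x 54.32
```

carry_out(
  rows=[
    [0,0,0,0,0,0,0.4],
    [0,0,0,0,0,0,0.4],
    [0,0,0,0,0,0,0.4],
    [0,0,0,0,0,0,0.4],
  ],
)

```text
time_s: 34.25
ee_pos: [449.4, -305.4, -4.5]
tool_rot: [2.795, 1.434, 0.007]
contact_force: [-2.9, 2.7, 15.9]
grip_width: 57.8
```

Run:
```python
from h import *
rep()
```

```text
t 34.25 p [ 449.4 -305.4   -4.5] q [-0.599  0.417 -0.492  0.66   0.004  1.594] F [-2.9  2.7 15.9] M [0.91 1.25 0.04] w 57.8
tool x [0.583 0.812 0.004] y [ 0.812 -0.583  0.002] z [ 0.004  0.002 -1.   ] yaw_x 54.32
```

Good grip. Lift and go back.

carry_out(
  rows=[
    [0,0,-0.3,0,0,0,0.4],
    [0,0,-0.8,0,0,0,0.4],
    [0,0,-1.8,0,0,0,0.4],
    [0,0,-3.4,0,0,0,0.4],
    [0,0,-5.2,0,0,0,0.4],
  ],
)

```text
time_s: 34.75
ee_pos: [447.8, -305.0, 124.8]
tool_rot: [-2.793, -1.433, -0.005]
contact_force: [1.6, -1.1, -1.6]
grip_width: 57.2
```

Run:
```python
from h import *
rep();goto(497.5,65,115)
```

```text
t 34.75 p [ 447.8 -305.   124.8] q [-0.6    0.273 -0.354  0.944  0.004  1.593] F [ 1.6 -1.1 -1.6] M [-0.1  -0.05  0.01] w 57.2
tool x [0.583 0.812 0.004] y [ 0.812 -0.583 -0.   ] z [ 0.002  0.003 -1.   ] yaw_x 54.32
row: [13.18 -7.02  0.45] [-0.   -0.04  0.  ]
```

carry_out(
  rows=[
    [1.5,-0.8,0,0,0,0,0.4],
    [3.1,-1.7,0,0,0,0,0.4],
    [4.8,-2.6,0,0,0,0,0.4],
    [6.4,-3.4,0,0,0,0,0.4],
    [8,-4.3,0,0,0,0,0.4],
  ],
)

```text
time_s: 35.25
ee_pos: [478.5, -78.9, 125.4]
tool_rot: [2.795, 1.433, 0.009]
contact_force: [-0.0, 0.8, -0.6]
grip_width: 57.4
```

carry_out(
  rows=[
    [1.5,-0.8,0,0,0,0,0.4],
    [3.1,-1.7,0,0,0,0,0.4],
    [4.6,-2.5,0,0,0,0,0.4],
    [5,-2.7,0,0,0,0,0.4],
    [5,-2.7,0.2,0,0,0,0.4],
  ],
)

```text
time_s: 35.75
ee_pos: [497.1, 62.0, 120.8]
tool_rot: [2.792, 1.438, 0.01]
contact_force: [-0.3, -0.6, -0.6]
grip_width: 57.4
```

Run:
```python
from h import *
rep();goto(497.5,65,75)
s=snap('wrist','w28.png')
```

```text
t 35.75 p [497.1  62.  120.8] q [ 1.230e-01  2.000e-01 -4.600e-01  9.050e-01  1.000e-03  2.313e+00] F [-0.3 -0.6 -0.6] M [-0.06  0.04 -0.05] w 57.4
tool x [0.581 0.814 0.005] y [ 0.814 -0.581  0.003] z [ 0.006  0.002 -1.   ] yaw_x 54.51
row: [ 0.1  -0.06  1.83] [ 0.04 -0.06 -0.  ]
```

View pics/w28.png

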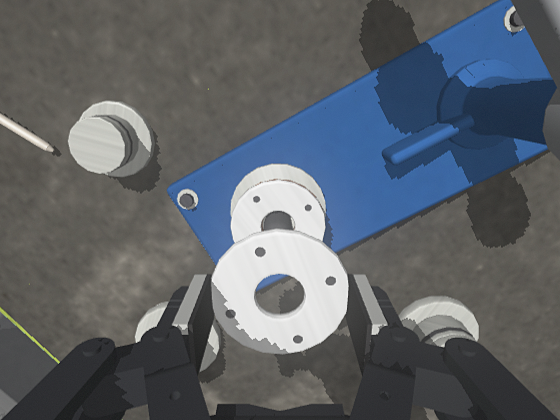

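carry_out(
  rows=[
    [0.03,-0.05,0.5,0,0,0,0.4],
    [0.03,-0.05,1,0,0,0,0.4],
    [0.03,-0.05,1.5,0,0,0,0.4],
    [0.03,-0.05,2.0,0,0,0,0.4],
    [0.03,-0.05,2.0,0,0,0,0.4],
  ],
)

```text
time_s: 36.3
ee_pos: [493.9, 61.2, 67.4]
tool_rot: [-2.795, -1.432, -0.001]
contact_force: [0.3, -0.3, -1.4]
grip_width: 57.7
```

carry_out(
  rows=[
    [0,0,0,0,0,0,0.4],
    [0,0,0,0,0,0,0.4],
  ],
)

```text
time_s: 36.5
ee_pos: [496.3, 61.9, 70.2]
tool_rot: [2.795, 1.434, 0.008]
contact_force: [0.5, 0.0, -0.8]
grip_width: 57.2
```

Run:
```python
from h import *
rep()
s=snap('wrist');cv2.imwrite('pics/w29z.png',cv2.resize(s['image'][260:340,230:330],None,fx=6,fy=6,interpolation=cv2.INTER_CUBIC))
P=cloud(s);p=st()[1]
for (u,v) in [(280,245),(240,275),(325,290),(280,335)]: print(u,v,np.round(P[v,u]-p,1),P[v,u][2])
```

```text
t 36.5 p [496.3  61.9  70.2] q [ 1.230e-01  2.520e-01 -5.240e-01  7.900e-01  2.000e-03  2.317e+00] F [ 0.5  0.  -0.8] M [ 0.01  0.02 -0.01] w 57.2
tool x [0.583 0.812 0.004] y [ 0.812 -0.583  0.002] z [ 0.004  0.002 -1.   ] yaw_x 54.32
280 245 [13.2 19.3  7.9] 78.26638329430787
240 275 [-8. 18.  8.] 78.33981263499348
325 290 [16.2 -9.   6.6] 77.02481359524978
280 335 [-11.6 -15.3   8.3] 78.72945716465358
```

View pics/w29z.png

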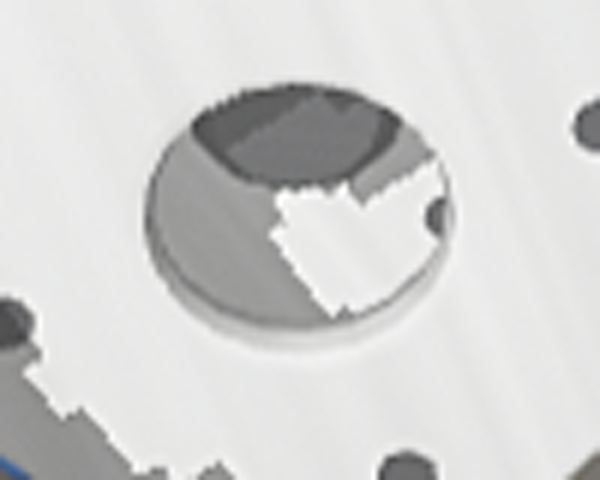

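Run:
```python
from h import *
s=snap('wrist')
h=ray(s,280,296.2,78.2);q=ray(s,280.8,278.9,66);print(h,q);R_=st()[2];print(R_.T@(q-h)/25);rep()
```

```text
[495.97494886  62.15555191  78.2       ] [497.11327928  63.02589785  66.        ]
[0.05254526 0.01530627 0.48829703]
t 36.6 p [496.4  62.   70.4] q [ 1.230e-01  2.520e-01 -5.240e-01  7.900e-01  2.000e-03  2.317e+00] F [-1.1  0.  -0.3] M [-0.01  0.02 -0.01] w 57.5
tool x [0.583 0.812 0.005] y [ 0.812 -0.583  0.003] z [ 0.005  0.002 -1.   ] yaw_x 54.33
```

carry_out(
  rows=[
    [0.05,0.015,0.1,0,0,0,0.4],
    [0.05,0.015,0.3,0,0,0,0.4],
    [0.05,0.015,0.5,0,0,0,0.4],
    [0.05,0.015,0.75,0,0,0,0.4],
    [0.05,0.015,0.75,0,0,0,0.4],
  ],
)

```text
time_s: 37.1
ee_pos: [496.0, 62.6, 50.0]
tool_rot: [-2.795, -1.434, -0.004]
contact_force: [-0.4, -0.6, -0.7]
grip_width: 57.4
```

Run:
```python
from h import *
rep()
s=snap('wrist','w30.png')
```

```text
t 37.1 p [496.   62.6  50. ] q [ 1.250e-01  2.780e-01 -5.440e-01  7.470e-01  2.000e-03  2.318e+00] F [-0.4 -0.6 -0.7] M [ 0.02  0.04 -0.03] w 57.4
tool x [0.583 0.812 0.003] y [ 0.812 -0.583  0.001] z [ 0.002  0.002 -1.   ] yaw_x 54.32
```

View pics/w30.png

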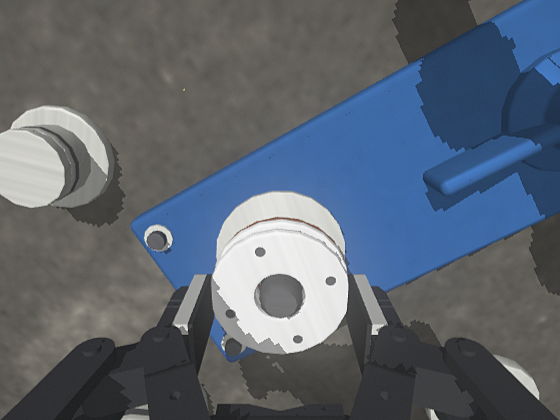

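Ring 2 is round the post too. Release, rise; then look for the cap on the left.

carry_out(
  rows=[
    [0,0,0,0,0,0,0.2],
    [0,0,0,0,0,0,0.15],
    [0,0,0,0,0,0,0.15],
    [0,0,-0.8,0,0,0,0.1],
    [0,0,-2.6,0,0,0,0],
  ],
)

```text
time_s: 37.65
ee_pos: [493.6, 62.3, 113.9]
tool_rot: [-2.793, -1.433, 0.003]
contact_force: [0.1, 0.6, 0.4]
grip_width: 85.0
```

Run:
```python
from h import *
rep();goto(445,130,140);s=snap('wrist','w31.png');t=snap('side','s31.png')
```

```text
t 37.65 p [493.6  62.3 113.9] q [ 1.240e-01  2.070e-01 -4.680e-01  8.990e-01  2.000e-03  2.318e+00] F [0.1 0.6 0.4] M [-0.03 -0.07 -0.01] w 85.0
tool x [ 0.583  0.812 -0.001] y [ 0.812 -0.583 -0.003] z [-0.003  0.001 -1.   ] yaw_x 54.32
row: [ 1.07 -3.16 -1.04] [-0.04  0.01 -0.  ]
```

View pics/w31.png

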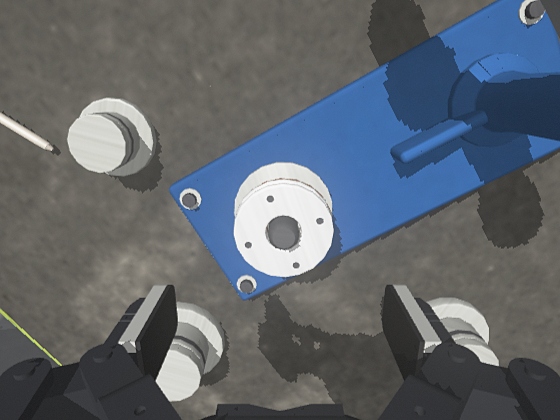

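View pics/s31.png

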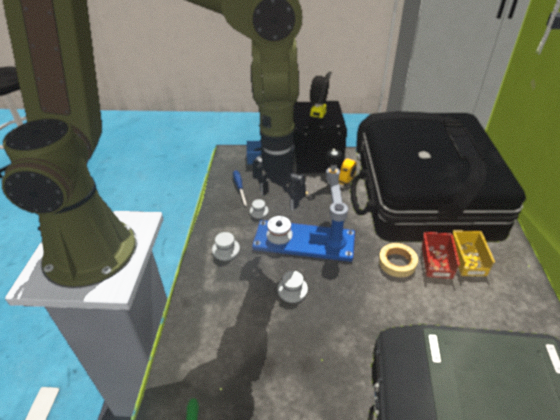

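carry_out(
  rows=[
    [0.3,-0.8,-1,0,0,0,0],
    [0.7,-2,-1,0,0,0,0],
    [1.05,-3.1,-1,0,0,0,0],
    [1.05,-3.1,-1,0,0,0,0],
    [1.05,-3.1,-1,0,0,0,0],
  ],
)

```text
time_s: 38.25
ee_pos: [449.0, 129.3, 141.1]
tool_rot: [2.794, 1.436, 0.008]
contact_force: [0.3, -0.8, -0.3]
grip_width: 85.3
```

Run:
```python
from h import *
rep();s=snap('wrist','w32.png');P=cloud(s)
k=(abs(P[...,2]-33)<3)&(np.hypot(P[...,0]-432,P[...,1]-170)<50)
v,u=np.where(k);Q=np.array([ray(s,a,b,33)[:2] for a,b in zip(u,v)],np.float32)
print(len(Q),cv2.minEnclosingCircle(Q),Q.mean(0))
```

```text
t 38.25 p [449.  129.3 141.1] q [ 0.28   0.121 -0.504  0.941  0.     2.472] F [ 0.3 -0.8 -0.3] M [-0.02 -0.02 -0.01] w 85.3
tool x [0.582 0.813 0.004] y [ 0.813 -0.582  0.003] z [ 0.005  0.002 -1.   ] yaw_x 54.41
1908 ((431.8164978027344, 168.5735321044922), 17.906875610351562) [431.8139 168.8374]
```

View pics/w32.png

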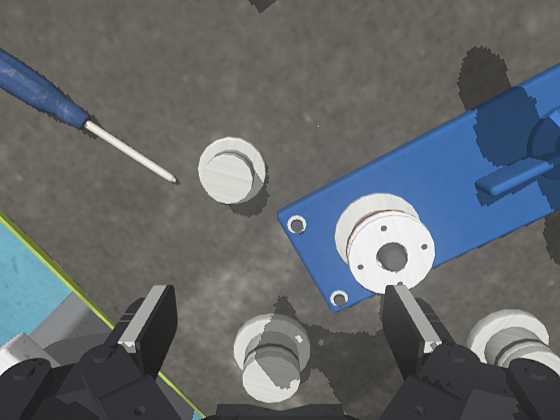

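Run:
```python
from h import *
s=snap('wrist');print(ray(s,176,182,3),ray(s,85,122,3));goto(431.8,168.7,60,54);goto(431.8,168.7,11,54)
```

```text
[390.16454158 186.74299451   3.        ] [365.34062073 261.30396773   3.        ]
row: [ 0.87 -1.52  3.24] [ 0.03 -0.05  0.06]
row: [ 0.86 -1.52  5.2 ] [ 0.03 -0.05  0.06]
```

Run:
```python
from h import *
goto(431.8,168.7,100,120)
```

```text
row: [ 0.88 -1.51  1.64] [  0.05  -0.02 -13.14]
```

carry_out(
  rows=[
    [0.3,-0.5,0,0,0,-1.7,0],
    [0.6,-1,0,0,0,-3.4,0],
    [0.86,-1.52,0,0,0,-5.1,0],
    [0.86,-1.52,0,0,0,-6.8,0],
    [0.86,-1.52,0.5,0,0,-8.5,0],
  ],
)

```text
time_s: 38.85
ee_pos: [432.5, 168.9, 129.6]
tool_rot: [2.077, 2.353, 0.01]
contact_force: [0.3, -0.9, -0.3]
grip_width: 85.3
```

carry_out(
  rows=[
    [0,0,0.5,0,0,-1.7,0.1],
    [0,0,1,0,0,-3.4,0.15],
    [0,0,1.5,0,0,-4.7,0.15],
    [0,0,2,0,0,-4.7,0.15],
    [0,0,2,0,0,-4.7,0.15],
  ],
)

```text
time_s: 39.35
ee_pos: [430.2, 167.6, 77.0]
tool_rot: [1.565, 2.723, 0.002]
contact_force: [-0.3, -0.0, -0.1]
grip_width: 72.6
```

Run:
```python
from h import *
rep();goto(431.8,168.7,12);s=snap('wrist','w33.png')
```

```text
t 39.35 p [430.2 167.6  77. ] q [ 0.371  0.181 -0.598  0.79   0.     1.415] F [-0.3 -0.  -0.1] M [-0.03  0.04 -0.02] w 72.6
tool x [-0.503  0.864  0.   ] y [0.864 0.503 0.001] z [ 0.001  0.001 -1.   ] yaw_x 120.23
row: [0.   0.07 2.6 ] [ 0.02 -0.   -0.  ]
```

View pics/w33.png

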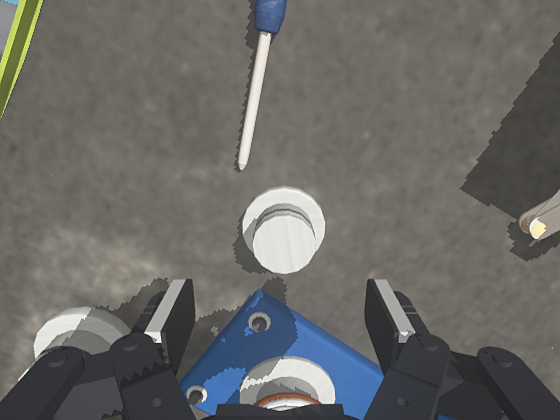

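carry_out(
  rows=[
    [0,0.05,0.8,0,0,0,0.15],
    [0,0.05,1.6,0,0,0,0.15],
    [0,0.05,2.3,0,0,0,0.15],
    [0,0.05,2.6,0,0,0,0.15],
    [0,0.05,2.6,0,0,0,0.15],
  ],
)

```text
time_s: 39.9
ee_pos: [432.0, 169.2, 13.2]
tool_rot: [1.563, 2.723, 0.004]
contact_force: [-0.1, 0.4, 0.7]
grip_width: 72.7
```

carry_out(
  rows=[
    [0,0,0,0,0,0,0.7],
    [0,0,0,0,0,0,0.7],
    [0,0,0,0,0,0,0.7],
    [0,0,0,0,0,0,0.7],
    [0,0,0,0,0,0,0.7],
  ],
  grip_force=40,
)

```text
time_s: 40.4
ee_pos: [432.9, 169.8, 14.8]
tool_rot: [1.561, 2.722, 0.007]
contact_force: [-1.4, -1.1, 6.6]
grip_width: 35.2
```

Run:
```python
from h import *
rep()
```

```text
t 40.4 p [432.9 169.8  14.8] q [ 0.374  0.267 -0.662  0.635  0.     1.415] F [-1.4 -1.1  6.6] M [-0.29  0.4   0.09] w 35.2
tool x [-0.505  0.863 -0.001] y [0.863 0.505 0.006] z [ 0.005  0.002 -1.   ] yaw_x 120.34
```

carry_out(
  rows=[
    [0,0,-0.5,0,0,0,0.7],
    [0,0,-1.5,0,0,0,0.7],
    [0,0,-3,0,0,0,0.7],
    [0,0,-4.2,0,0,0,0.7],
    [0,0,-4.2,0,0,0,0.7],
  ],
)

```text
time_s: 40.9
ee_pos: [434.8, 170.6, 122.8]
tool_rot: [1.56, 2.719, 0.015]
contact_force: [0.9, -0.2, -2.2]
grip_width: 35.3
```

Run:
```python
from h import *
rep();goto(497,64.5,118)
```

```text
t 40.9 p [434.8 170.6 122.8] q [ 3.740e-01  1.320e-01 -5.370e-01  8.900e-01  1.000e-03  1.415e+00] F [ 0.9 -0.2 -2.2] M [ 0.03 -0.04  0.04] w 35.3
tool x [-0.505  0.863 -0.001] y [0.863 0.505 0.012] z [ 0.011  0.005 -1.   ] yaw_x 120.32
row: [-4.92  0.    0.2 ] [0.14 0.02 0.  ]
```

carry_out(
  rows=[
    [-1.6,0,0,0,0,0,0.7],
    [-3.3,0,0,0,0,0,0.7],
    [-4.9,0,0,0,0,0,0.7],
    [-4.9,0,0,0,0,0,0.7],
    [-4.9,0,0.5,0,0,0,0.7],
  ],
)

```text
time_s: 41.4
ee_pos: [494.5, 63.2, 106.1]
tool_rot: [1.564, 2.721, 0.008]
contact_force: [-0.6, 0.6, -2.2]
grip_width: 34.9
```

carry_out(
  rows=[
    [0,0,0,0,0,0,0.7],
    [0,0,0,0,0,0,0.7],
  ],
)

```text
time_s: 41.6
ee_pos: [492.0, 64.5, 104.9]
tool_rot: [1.561, 2.726, 0.004]
contact_force: [1.0, -1.1, -2.0]
grip_width: 35.2
```

Run:
```python
from h import *
rep();s=snap('wrist','w34.png');t=snap('side');cv2.imwrite('pics/s34.png',cv2.resize(t['image'][150:280,210:370],None,fx=4,fy=4,interpolation=cv2.INTER_CUBIC))
P=cloud(s);p=st()[1];print(P[250,280]-p)
```

```text
t 41.6 p [492.   64.5 104.9] q [ 0.129  0.21  -0.487  0.872  0.002  1.169] F [ 1.  -1.1 -2. ] M [-0.02 -0.01  0.02] w 35.2
tool x [-0.506  0.862  0.001] y [0.862 0.506 0.002] z [ 0.001  0.002 -1.   ] yaw_x 120.41
[-10.50611229  14.48308813  -4.00475643]
```

View pics/w34.png

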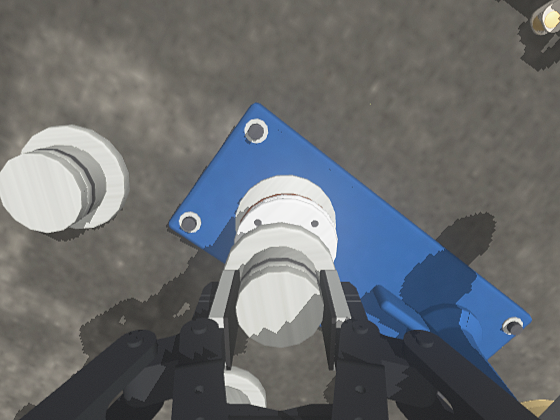

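View pics/s34.png

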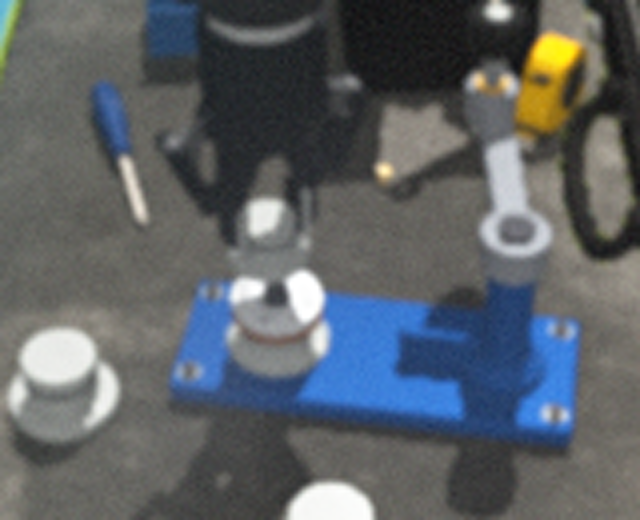

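Run:
```python
from h import *
s=snap('wrist');P=cloud(s);rep()
p=st()[1]
k=(P[...,2]>p[2]+14)&(P[...,2]<p[2]+23)&(np.hypot(P[...,0]-p[0],P[...,1]-p[1])<24)
v,u=np.where(k);zz=np.median(P[k][:,2]);print('ztop',zz,len(v))
Q=np.array([ray(s,a,b,zz)[:2] for a,b in zip(u,v)],np.float32);print(cv2.minEnclosingCircle(Q),Q.mean(0))
# flange: z tcp-6.8
zf=p[2]-6.8
k=(abs(P[...,2]-zf)<2.5)&(np.hypot(P[...,0]-p[0],P[...,1]-p[1])<35)
v,u=np.where(k);Q=np.array([ray(s,a,b,zf)[:2] for a,b in zip(u,v)]);h=cv2.convexHull(Q.astype(np.float32))[:,0].astype(float)
d=np.hypot(*(h-p[:2]).T);print(circ_fit(h[d>24]),(d>24).sum())
m=(abs(P[...,2]-42)<2)&(np.hypot(P[...,0]-496,P[...,1]-63.7)<30)
v,u=np.where(m);Q=np.array([ray(s,a,b,42)[:2] for a,b in zip(u,v)]);h=cv2.convexHull(Q.astype(np.float32))[:,0].astype(float);d=np.hypot(*(h-[496.3,63.6]).T);print('ped',circ_fit(h[d>23]),(d>23).sum())
```

```text
t 41.75 p [493.3  64.5 106.1] q [ 0.129  0.209 -0.485  0.872  0.002  1.169] F [ 0.7  0.  -2.5] M [ 0.01 -0.05 -0.02] w 34.9
tool x [-0.506  0.862 -0.   ] y [0.862 0.506 0.004] z [ 0.004  0.002 -1.   ] yaw_x 120.41
ztop 122.63468283796045 5970
((493.6539001464844, 63.97030258178711), 24.53976821899414) [491.59875   65.322266]
(array([491.08662453,  65.64155362]), np.float64(25.24183015951271)) 24
ped (array([496.23015685,  62.52393827]), np.float64(29.622986169943577)) 18
```

Run:
```python
from h import *
s=snap('wrist');cv2.imwrite('pics/w35z.png',cv2.resize(s['image'][170:370,190:370],None,fx=3,fy=3,interpolation=cv2.INTER_CUBIC));rep()
for v in (303.5,305.5): print(ray(s,280.5,v,122.6))
```

```text
t 41.8 p [493.5  64.4 106.2] q [ 0.129  0.209 -0.485  0.872  0.002  1.169] F [-0.2  0.4 -2.4] M [ 0.01  0.01 -0.01] w 34.7
tool x [-0.506  0.863 -0.   ] y [0.863 0.506 0.005] z [ 0.004  0.002 -1.   ] yaw_x 120.4
[491.11642742  66.90712996 122.6       ]
[491.58374576  66.11234862 122.6       ]
```

View pics/w35z.png

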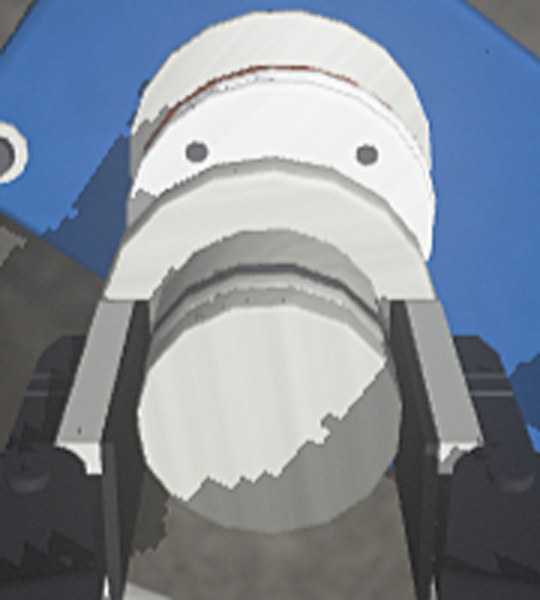

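carry_out(
  rows=[
    [-0.06,0.05,0,0,0,0,0.7],
    [-0.12,0.1,0.2,0,0,0,0.7],
    [-0.12,0.1,0.5,0,0,0,0.7],
    [-0.12,0.1,0.8,0,0,0,0.7],
    [-0.12,0.1,0.9,0,0,0,0.7],
  ],
)

```text
time_s: 42.3
ee_pos: [496.4, 62.2, 82.2]
tool_rot: [1.563, 2.724, 0.004]
contact_force: [0.4, -0.2, -2.0]
grip_width: 35.3
```

Run:
```python
from h import *
rep()
```

```text
t 42.3 p [496.4  62.2  82.2] q [ 0.124  0.241 -0.506  0.821  0.002  1.165] F [ 0.4 -0.2 -2. ] M [-0.03  0.   -0.02] w 35.3
tool x [-0.505  0.863  0.001] y [0.863 0.505 0.002] z [ 0.002  0.002 -1.   ] yaw_x 120.31
```

carry_out(
  rows=[
    [0,0,0.1,0,0,0,0.7],
    [0,0,0.2,0,0,0,0.7],
    [0,0,0.3,0,0,0,0.7],
    [0,0,0.3,0,0,0,0.7],
  ],
)

```text
time_s: 42.7
ee_pos: [497.3, 62.4, 75.9]
tool_rot: [1.562, 2.723, 0.005]
contact_force: [0.2, 0.5, -3.0]
grip_width: 34.6
```

Run:
```python
from h import *
rep();t=snap('side');cv2.imwrite('pics/s36.png',cv2.resize(t['image'][150:280,210:370],None,fx=4,fy=4,interpolation=cv2.INTER_CUBIC))
```

```text
t 42.7 p [497.3  62.4  75.9] q [ 0.124  0.248 -0.514  0.805  0.002  1.165] F [ 0.2  0.5 -3. ] M [-0.01 -0.    0.01] w 34.6
tool x [-0.505  0.863 -0.   ] y [0.863 0.505 0.004] z [ 0.004  0.002 -1.   ] yaw_x 120.32
```

View pics/s36.png

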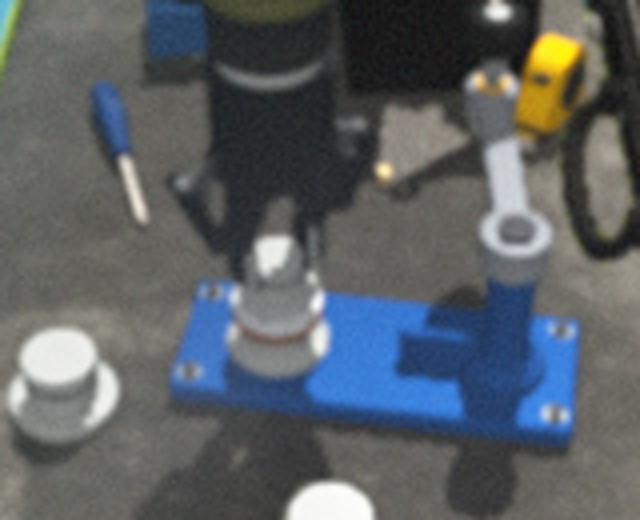

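carry_out(
  rows=[
    [0,0,0.08,0,0,0,0.7],
    [0,0,0.15,0,0,0,0.7],
    [0,0,0.18,0,0,0,0.7],
    [0,0,0.18,0,0,0,0.7],
  ],
)

```text
time_s: 43.15
ee_pos: [497.5, 62.5, 71.8]
tool_rot: [1.562, 2.723, 0.006]
contact_force: [-0.9, -0.4, 1.4]
grip_width: 34.9
```

Run:
```python
from h import *
rep()
```

```text
t 43.15 p [497.5  62.5  71.8] q [ 0.124  0.253 -0.518  0.795  0.002  1.165] F [-0.9 -0.4  1.4] M [-0.05  0.24  0.02] w 34.9
tool x [-0.505  0.863 -0.   ] y [0.863 0.505 0.005] z [ 0.004  0.002 -1.   ] yaw_x 120.33
```

carry_out(
  rows=[
    [0,0,-0.02,0,0,0,0.2],
    [0,0,-0.02,0,0,0,0.1],
    [0,0,-0.02,0,0,0,0],
    [0,0,-1.2,0,0,0,0],
    [0,0,-2.8,0,0,0,0],
  ],
)

```text
time_s: 43.65
ee_pos: [495.2, 62.0, 140.5]
tool_rot: [-1.562, -2.724, -0.001]
contact_force: [1.0, 0.1, -0.3]
grip_width: 85.7
```

Run:
```python
from h import *
rep();s=snap('wrist','w37.png');t=snap('side');cv2.imwrite('pics/s37.png',cv2.resize(t['image'][150:280,210:370],None,fx=4,fy=4,interpolation=cv2.INTER_CUBIC))
P=cloud(s);k=(P[...,2]>80)&(P[...,2]<98)&(np.hypot(P[...,0]-496,P[...,1]-64)<25)
v,u=np.where(k);zz=np.median(P[k][:,2]);print('ztop',zz,len(v))
Q=np.array([ray(s,a,b,zz)[:2] for a,b in zip(u,v)],np.float32);print(cv2.minEnclosingCircle(Q),Q.mean(0))
```

```text
t 43.65 p [495.2  62.  140.5] q [ 0.124  0.184 -0.43   0.957  0.002  1.165] F [ 1.   0.1 -0.3] M [ 0.03 -0.05  0.03] w 85.7
tool x [-0.505  0.863  0.002] y [0.863 0.505 0.   ] z [-0.001  0.001 -1.   ] yaw_x 120.32
ztop 88.60037069833648 2950
((495.2848815917969, 62.90402603149414), 19.325271606445312) [495.59753   63.357956]
```

View pics/w37.png

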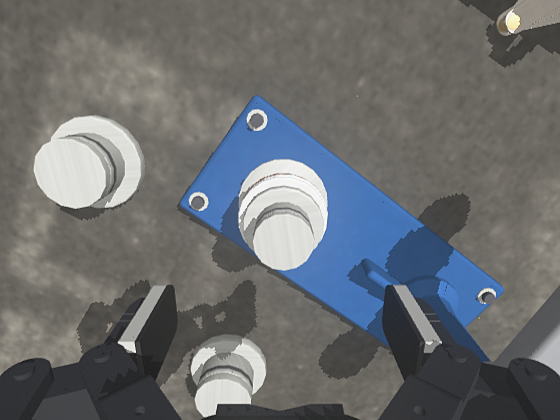

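View pics/s37.png

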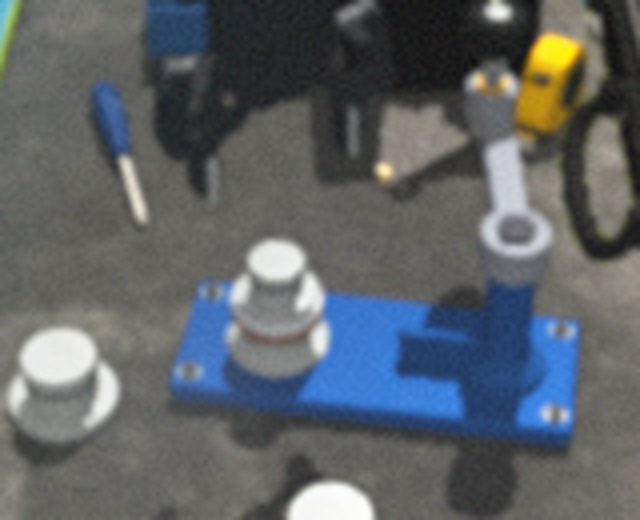

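Run:
```python
from h import *
s=snap('side');P=cloud(s)
k=(P[...,2]>175)&(P[...,2]<200)&(P[...,0]>540)&(P[...,0]<760)&(P[...,1]>120)&(P[...,1]<260)
v,u=np.where(k);print(len(v),P[k].mean(0) if len(v) else '')
Q=P[k];print(np.round(Q.min(0)),np.round(Q.max(0)))
k=(abs(P[...,2]-124)<8)&(P[...,0]>560)&(P[...,0]<700)&(P[...,1]>80)&(P[...,1]<180);print('bar',np.round(P[k].mean(0)),k.sum())
t=snap('top','t38.png');T=cloud(t)
for C in (T,P):
  for x in range(640,800,15): print(x,[int(np.max(np.where((abs(C[...,0]-x)<8)&(abs(C[...,1]-y)<8),C[...,2],-9))) for y in range(60,200,15)])
```

```text
197 [635.37405442 185.12044053 186.85301282]
[614. 168. 175.] [658. 212. 193.]
bar [639. 129. 128.] 226
640 [-9, -9, -9, -9, -9, -9, 131, 136, 198, 197]
655 [-9, -9, -9, -9, -9, -9, -9, 5, 193, 194]
670 [-9, -9, -9, -9, -9, -9, -9, -9, -9, -9]
685 [-9, -9, -9, -9, -9, -9, -9, 3, 8, 4]
700 [-9, -9, -9, -9, -9, -9, -9, 34, 33, 33]
715 [-9, -9, -9, -9, -9, -9, -9, 32, 31, 30]
730 [-9, -9, -9, -9, -9, -9, -9, 6, 4, 6]
745 [-9, 117, 143, 148, 147, 147, 150, 152, 153, 155]
760 [138, 154, 165, 160, 163, 163, 162, 163, 161, 165]
775 [153, 160, 166, 164, 164, 164, 165, 165, 165, 164]
790 [158, 164, 163, 168, 164, 166, 167, 165, 165, 165]
640 [137, 131, 131, 131, 131, 131, 131, 190, 192, 193]
655 [137, 130, 130, 131, 129, 130, 131, 126, 191, 191]
670 [133, 17, 15, 0, 1, 0, -3, -9, -9, -9]
685 [19, 23, 15, 1, 3, 1, 2, 0, 3, 3]
700 [19, 15, 13, 0, 1, 1, 30, 28, 29, 29]
715 [3, 2, 1, 1, 1, 45, 37, 31, 29, 26]
730 [3, 2, 0, 1, 2, 66, 64, 0, -9, 0]
745 [0, 15, 115, 139, 141, 142, 139, 142, 144, 145]
760 [139, 154, 156, 157, 156, 157, 159, 159, 159, 159]
775 [155, 160, 161, 161, 161, 160, 161, 161, 161, 160]
790 [158, 160, 162, 161, 162, 162, 161, 162, 162, 162]
```

View pics/t38.png

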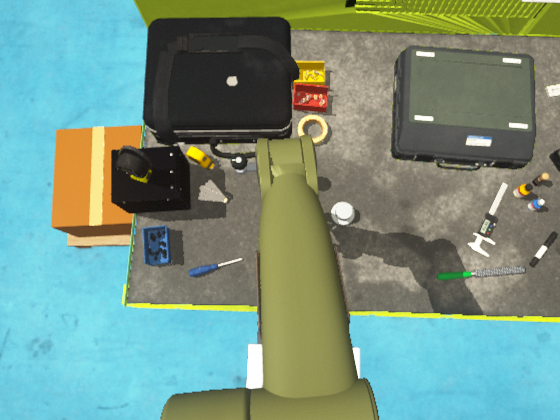

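Run:
```python
from h import *
goto(688,112,165);goto(688,112,106)
R_=st()[2];p0=np.array([688,112.,106])
for th in [1.35,1.2,1.0,.8,.6,.4,.2,0,-.1]:
    a=np.radians(173.2)-th; d=np.array([np.cos(a),np.sin(a)]);n=np.array([-d[1],d[0]])
    q=np.array([643.2,46.2])+66*d-25*n;print(th,np.round(q,1),np.round(R_.T@(np.r_[q,106]-p0)/25,2))
```

```text
row: [-2.12  7.56 -0.84] [0.08 0.01 0.  ]
row: [-2.12  7.54  1.52] [0.08 0.01 0.  ]
1.35 [661.3 114.4] [ 0.62 -0.87 -0.01]
1.2 [650.9 116.3] [ 0.9  -1.19 -0.01]
1.0 [636.9 116.5] [ 1.19 -1.68 -0.01]
0.8 [623.  113.8] [ 1.38 -2.21 -0.02]
0.6 [610.  108.5] [ 1.45 -2.76 -0.02]
0.4 [598.3 100.6] [ 1.42 -3.33 -0.03]
0.2 [588.4  90.6] [ 1.27 -3.87 -0.03]
0 [580.6  78.8] [ 1.02 -4.38 -0.03]
-0.1 [577.7  72.4] [ 0.86 -4.61 -0.03]
```

carry_out(
  rows=[
    [-0.4,1.6,-0.8,0,0,0,0.5],
    [-0.9,3.2,-0.9,0,0,0,1],
    [-1.4,5,-0.9,0,0,0,1],
    [-1.9,6.7,-0.9,0,0,0,1],
    [-2.1,7.55,-0.9,0,0,0,1],
  ],
)

```text
time_s: 44.35
ee_pos: [688.8, 112.9, 162.5]
tool_rot: [1.562, 2.724, 0.005]
contact_force: [0.4, 0.3, -0.6]
grip_width: 12.4
```

carry_out(
  rows=[
    [0,0,0,0,0,0,1],
    [0,0,0.8,0,0,0,1],
    [0,0,1.6,0,0,0,1],
    [0,0,2.3,0,0,0,1],
    [0,0,2.3,0,0,0,1],
  ],
)

```text
time_s: 44.85
ee_pos: [682.9, 111.6, 103.4]
tool_rot: [-1.562, -2.722, 0.002]
contact_force: [0.1, -0.1, -0.4]
grip_width: -0.1
```

Run:
```python
from h import *
rep();snap('side','s39.png')
R_=st()[2];p0=st()[1]
for th in [1.35,1.2,1.0,.8,.6,.4,.2,0,-.1]:
    a=np.radians(173.2)-th; d=np.array([np.cos(a),np.sin(a)]);n=np.array([-d[1],d[0]])
    q=np.array([643.2,46.2])+66*d-25*n;print(th,np.round(q,1),np.round(R_.T@(np.r_[q,106]-p0)/25,2))
```

```text
t 44.85 p [682.9 111.6 103.4] q [1.610e-01 5.570e-01 2.200e-02 1.040e+00 1.000e-03 1.203e+00] F [ 0.1 -0.1 -0.4] M [ 0.03  0.07 -0.  ] w -0.1
tool x [-0.505  0.863  0.002] y [ 0.863  0.505 -0.003] z [-0.003  0.001 -1.   ] yaw_x 120.32
1.35 [661.3 114.4] [ 0.55 -0.73 -0.03]
1.2 [650.9 116.3] [ 0.83 -1.05 -0.03]
1.0 [636.9 116.5] [ 1.12 -1.54 -0.03]
0.8 [623.  113.8] [ 1.3  -2.07 -0.03]
0.6 [610.  108.5] [ 1.38 -2.63 -0.03]
0.4 [598.3 100.6] [ 1.35 -3.19 -0.03]
0.2 [588.4  90.6] [ 1.2  -3.73 -0.03]
0 [580.6  78.8] [ 0.95 -4.24 -0.03]
-0.1 [577.7  72.4] [ 0.79 -4.47 -0.03]
```

View pics/s39.png

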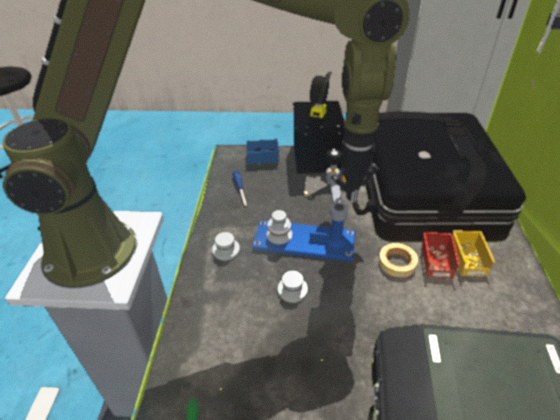

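carry_out(
  rows=[
    [0.5,-0.7,0,0,0,0,1],
    [0.83,-1.05,0,0,0,0,1],
    [1.12,-1.54,0,0,0,0,1],
    [1.3,-2.07,0,0,0,0,1],
    [1.36,-2.4,0,0,0,0,1],
  ],
)

```text
time_s: 45.4
ee_pos: [617.7, 111.4, 108.7]
tool_rot: [1.561, 2.722, 0.008]
contact_force: [3.7, 0.3, -0.0]
grip_width: -0.1
```

Run:
```python
from h import *
rep();snap('top','t40.png')
R_=st()[2];p0=st()[1]
for th in [.8,.6,.4,.2,0,-.1]:
    a=np.radians(173.2)-th; d=np.array([np.cos(a),np.sin(a)]);n=np.array([-d[1],d[0]])
    q=np.array([643.2,46.2])+66*d-25*n;print(th,np.round(q,1),np.round(R_.T@(np.r_[q,106]-p0)/25,2))
```

```text
t 45.4 p [617.7 111.4 108.7] q [ 1.780e-01  4.300e-01 -1.670e-01  9.670e-01  1.000e-03  1.219e+00] F [ 3.7  0.3 -0. ] M [ 0.05 -0.83  0.01] w -0.1
tool x [-0.505  0.863 -0.001] y [0.863 0.505 0.006] z [ 0.006  0.002 -1.   ] yaw_x 120.33
0.8 [623.  113.8] [-0.03  0.28  0.1 ]
0.6 [610.  108.5] [ 0.05 -0.28  0.1 ]
0.4 [598.3 100.6] [ 0.02 -0.84  0.09]
0.2 [588.4  90.6] [-0.13 -1.38  0.09]
0 [580.6  78.8] [-0.38 -1.89  0.09]
-0.1 [577.7  72.4] [-0.54 -2.12  0.09]
```

View pics/t40.png

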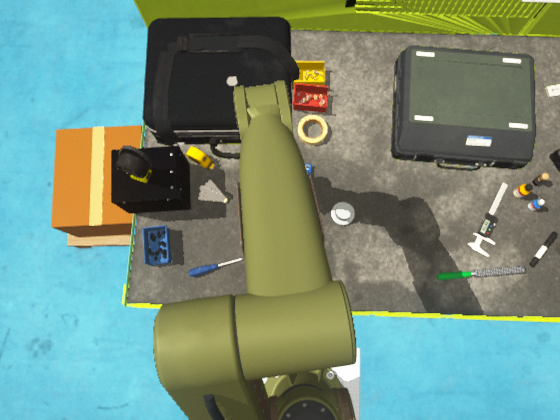

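carry_out(
  rows=[
    [0.05,-0.28,0,0,0,0,1],
    [0.05,-0.6,0,0,0,0,1],
    [0.02,-0.9,0,0,0,0,1],
    [-0.06,-1.15,0,0,0,0,1],
    [-0.13,-1.38,0,0,0,0,1],
  ],
)

```text
time_s: 45.95
ee_pos: [589.1, 90.8, 106.9]
tool_rot: [1.562, 2.723, 0.006]
contact_force: [1.7, 1.3, -0.8]
grip_width: -0.1
```

Run:
```python
from h import *
rep();snap('side','s41.png')
goto(580.6,78.8,107);goto(578,72.4,107);goto(577.5,68,107)
```

```text
t 45.95 p [589.1  90.8 106.9] q [ 0.152  0.379 -0.248  0.94   0.002  1.194] F [ 1.7  1.3 -0.8] M [ 0.26 -0.39  0.  ] w -0.1
tool x [-0.505  0.863  0.   ] y [0.863 0.505 0.004] z [ 0.003  0.002 -1.   ] yaw_x 120.32
row: [-0.23 -0.49 -0.01] [ 0.03 -0.   -0.  ]
row: [-0.4  -0.71 -0.01] [ 0.03 -0.   -0.  ]
row: [-0.54 -0.81 -0.01] [ 0.03 -0.   -0.  ]
```

View pics/s41.png

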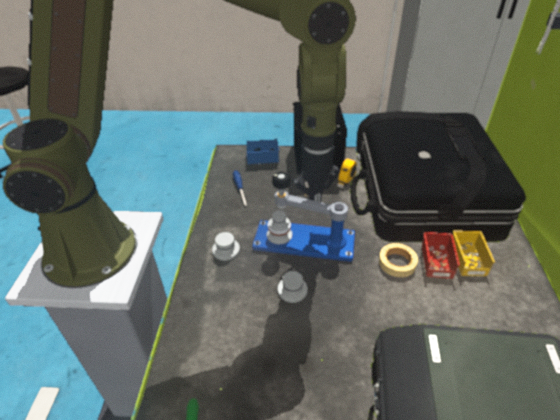

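Nearly home. Push on, watching the force for the stop.

carry_out(
  rows=[
    [-0.1,-0.25,0,0,0,0,1],
    [-0.23,-0.49,0,0,0,0,1],
    [-0.32,-0.6,0,0,0,0,1],
    [-0.4,-0.71,0,0,0,0,1],
    [-0.4,-0.71,0,0,0,0,1],
  ],
)

```text
time_s: 46.5
ee_pos: [580.8, 77.8, 107.1]
tool_rot: [-1.56, -2.726, -0.021]
contact_force: [5.8, 15.3, -4.5]
grip_width: -0.2
```

Run:
```python
from h import *
rep()
```

```text
t 46.5 p [580.8  77.8 107.1] q [ 0.127  0.358 -0.278  0.926  0.011  1.167] F [ 5.8 15.3 -4.5] M [ 3.2  -1.26 -0.04] w -0.2
tool x [-0.506  0.862  0.007] y [0.862 0.506 0.011] z [ 0.006  0.012 -1.   ] yaw_x 120.43
```

carry_out(
  rows=[
    [0.4,0.3,0,0,0,0,1],
    [0.9,0.6,0,0,0,0,1],
    [0.9,0.6,-1.6,0,0,0,1],
    [0.9,0.6,-3.4,0,0,0,0.5],
    [0.9,0.6,-4.6,0,0,0,0],
  ],
)

```text
time_s: 47.0
ee_pos: [580.5, 100.8, 224.5]
tool_rot: [1.561, 2.723, 0.006]
contact_force: [1.0, -0.6, 1.2]
grip_width: 28.2
```

Run:
```python
from h import *
rep();t=snap('side','s42.png');s=snap('wrist','w42.png')
for n,c in (('side',t),('wrist',s)):
  P=cloud(c)
  k=(P[...,2]>186)&(P[...,2]<197)&(np.hypot(P[...,0]-494,P[...,1]-64)<45);print(n,k.sum())
  if k.sum()>30:
    v,u=np.where(k);Q=np.array([ray(c,a,b,191.7)[:2] for a,b in zip(u,v)],np.float32);print(cv2.minEnclosingCircle(Q),Q.mean(0),np.median(P[k][:,2]))
goto(495,64,220);goto(495,64,160)
```

```text
t 47.0 p [580.5 100.8 224.5] q [ 0.172  0.291 -0.092  1.182  0.     1.213] F [ 1.  -0.6  1.2] M [ 0.   -0.09  0.  ] w 28.2
tool x [-0.505  0.863 -0.001] y [0.863 0.505 0.005] z [ 0.005  0.001 -1.   ] yaw_x 120.36
side 174
((496.4759826660156, 55.02846145629883), 23.201955795288086) [496.5125    55.456112] 190.17617818084005
wrist 4839
((497.4339599609375, 66.4692153930664), 22.294294357299805) [497.0387   66.67601] 190.4098726234362
row: [ 0.5  -3.78  0.24] [0.12 0.04 0.  ]
row: [ 0.5  -3.81  2.64] [0.12 0.04 0.  ]
```

View pics/w42.png

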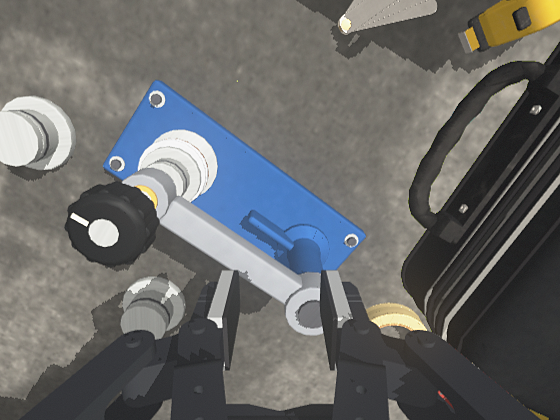

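View pics/s42.png

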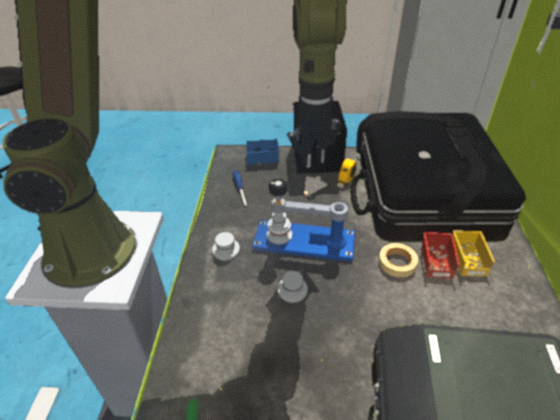

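carry_out(
  rows=[
    [0.2,-1.6,-0.1,0,0,0,0],
    [0.4,-3.2,-0.1,0,0,0,0],
    [0.5,-3.78,0,0,0,0,0],
    [0.5,-3.78,0,0,0,0,0],
    [0.5,-3.78,0,0,0,0,0],
  ],
)

```text
time_s: 47.6
ee_pos: [492.7, 63.6, 221.3]
tool_rot: [1.562, 2.723, 0.005]
contact_force: [0.2, -0.7, 0.8]
grip_width: 85.3
```

Run:
```python
from h import *
rep();goto(495.5,64.3,163);s=snap('wrist','w43.png')
P=cloud(s);k=(P[...,2]>186)&(P[...,2]<197)&(np.hypot(P[...,0]-494,P[...,1]-64)<45)
v,u=np.where(k);Q=np.array([ray(s,a,b,191.7)[:2] for a,b in zip(u,v)],np.float32);print(cv2.minEnclosingCircle(Q))
```

```text
t 47.6 p [492.7  63.6 221.3] q [ 1.270e-01  1.210e-01 -3.120e-01  1.134e+00  1.000e-03  1.169e+00] F [ 0.2 -0.7  0.8] M [ 0.01 -0.03 -0.01] w 85.3
tool x [-0.505  0.863 -0.   ] y [0.863 0.505 0.004] z [ 0.004  0.002 -1.   ] yaw_x 120.32
row: [-0.03  0.1   2.33] [0.05 0.   0.  ]
((494.45703125, 65.32272338867188), 22.39214515686035)
```

View pics/w43.png

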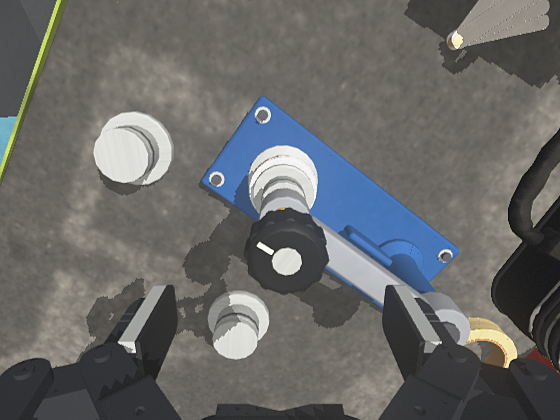

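carry_out(
  rows=[
    [0,0.08,0.5,0,0,0,0],
    [0,0.08,1,0,0,0,0],
    [0,0.08,1.6,0,0,0,0],
    [0,0.08,2.3,0,0,0,0],
    [0,0.08,2.3,0,0,0,0],
  ],
)

```text
time_s: 48.15
ee_pos: [492.6, 64.4, 160.6]
tool_rot: [-1.562, -2.723, -0.0]
contact_force: [-0.3, 0.5, -0.6]
grip_width: 85.5
```

carry_out(
  rows=[
    [0,0,0,0,0,0,0.6],
    [0,0,0,0,0,0,0.6],
    [0,0,0,0,0,0,0.6],
    [0,0,0,0,0,0,0.6],
    [0,0,0,0,0,0,0.6],
  ],
  grip_force=60,
)

```text
time_s: 48.65
ee_pos: [495.8, 64.9, 165.2]
tool_rot: [1.561, 2.722, 0.009]
contact_force: [1.6, 1.8, 5.4]
grip_width: 44.5
```

Run:
```python
from h import *
rep()
```

```text
t 48.65 p [495.8  64.9 165.2] q [ 0.129  0.16  -0.399  1.005  0.002  1.17 ] F [1.6 1.8 5.4] M [ 0.26 -0.17  0.01] w 44.5
tool x [-0.505  0.863 -0.001] y [0.863 0.505 0.007] z [ 0.006  0.003 -1.   ] yaw_x 120.33
```

carry_out(
  rows=[
    [0,0,0.0,0,0,-1.7,0.6],
    [0,0,0.02,0,0,-3.4,0.6],
    [0,0,0.04,0,0,-5.1,0.6],
    [0,0,0.06,0,0,-6.8,0.6],
    [0,0,0.08,0,0,-8.5,0.6],
  ],
)

```text
time_s: 49.15
ee_pos: [495.2, 64.0, 162.9]
tool_rot: [0.46, 3.103, 0.003]
contact_force: [0.2, -1.5, 4.0]
grip_width: 44.5
```

Run:
```python
from h import *
rep()
```

```text
t 49.15 p [495.2  64.  162.9] q [ 0.128  0.161 -0.403  1.001  0.     0.423] F [ 0.2 -1.5  4. ] M [-0.49  0.06 -0.12] w 44.5
tool x [-0.957  0.29  -0.005] y [0.29  0.957 0.002] z [ 0.005  0.001 -1.   ] yaw_x 163.14
```

carry_out(
  rows=[
    [0,0,0.02,0,0,-1.3,0.6],
    [0,0,0.04,0,0,-2.6,0.6],
    [0,0,0.06,0,0,-3.9,0.6],
    [0,0,0.07,0,0,-5.2,0.6],
    [0,0,0.08,0,0,-6.5,0.6],
  ],
)

```text
time_s: 49.65
ee_pos: [495.3, 63.9, 161.0]
tool_rot: [-0.424, 3.107, -0.0]
contact_force: [0.5, -1.8, 4.3]
grip_width: 44.3
```

Run:
```python
from h import *
rep();snap('side','s44.png')
```

```text
t 49.65 p [495.3  63.9 161. ] q [ 0.128  0.163 -0.406  0.997 -0.    -0.143] F [ 0.5 -1.8  4.3] M [-0.4  -0.09 -0.08] w 44.3
tool x [-0.963 -0.268 -0.006] y [-0.268  0.963 -0.001] z [ 0.006  0.001 -1.   ] yaw_x -164.44
```

carry_out(
  rows=[
    [0,0,0.01,0,0,-0.8,0.6],
    [0,0,0.02,0,0,-1.6,0.6],
    [0,0,0.03,0,0,-2.4,0.6],
    [0,0,0.03,0,0,-2.4,0.6],
  ],
  grip_force=100,
)

```text
time_s: 50.1
ee_pos: [495.6, 64.0, 160.6]
tool_rot: [-0.742, 3.046, -0.001]
contact_force: [-0.1, -1.8, 8.0]
grip_width: 43.5
```

Run:
```python
from h import *
rep()
```

```text
t 50.1 p [495.6  64.  160.6] q [ 0.128  0.163 -0.406  0.995 -0.    -0.35 ] F [-0.1 -1.8  8. ] M [-0.38  0.02  0.1 ] w 43.5
tool x [-0.888 -0.46  -0.006] y [-0.46   0.888 -0.002] z [ 0.006  0.001 -1.   ] yaw_x -152.6
```

carry_out(
  rows=[
    [0,0,0,0,0,-0.7,0.6],
    [0,0,0.01,0,0,-1.4,0.6],
    [0,0,0.01,0,0,-1.4,0.6],
  ],
)

```text
time_s: 50.4
ee_pos: [495.7, 63.9, 160.5]
tool_rot: [-0.926, 2.995, -0.002]
contact_force: [0.4, -2.0, 7.5]
grip_width: 43.8
```

Run:
```python
from h import *
rep()
```

```text
t 50.4 p [495.7  63.9 160.5] q [ 0.128  0.163 -0.407  0.994 -0.    -0.472] F [ 0.4 -2.   7.5] M [-0.47  0.03 -0.06] w 43.8
tool x [-0.825 -0.564 -0.006] y [-0.564  0.825 -0.003] z [ 0.007  0.001 -1.   ] yaw_x -145.63
```

carry_out(
  rows=[
    [0,0,0.01,0,0,-0.8,0.6],
    [0,0,0.02,0,0,-1.6,0.6],
    [0,0,0.02,0,0,-2.4,0.6],
  ],
)

```text
time_s: 50.7
ee_pos: [496.0, 63.7, 160.3]
tool_rot: [-1.235, 2.881, -0.004]
contact_force: [0.8, -2.9, 9.4]
grip_width: 43.7
```

Run:
```python
from h import *
rep();t=snap('side');cv2.imwrite('pics/s45.png',cv2.resize(t['image'][150:280,210:370],None,fx=4,fy=4,interpolation=cv2.INTER_CUBIC));s=snap('wrist','w45.png')
```

```text
t 50.7 p [496.   63.7 160.3] q [ 0.128  0.163 -0.407  0.993 -0.001 -0.682] F [ 0.8 -2.9  9.4] M [-0.58  0.04 -0.44] w 43.7
tool x [-0.69  -0.724 -0.005] y [-0.724  0.69  -0.005] z [ 0.007  0.    -1.   ] yaw_x -133.59
```

View pics/s45.png

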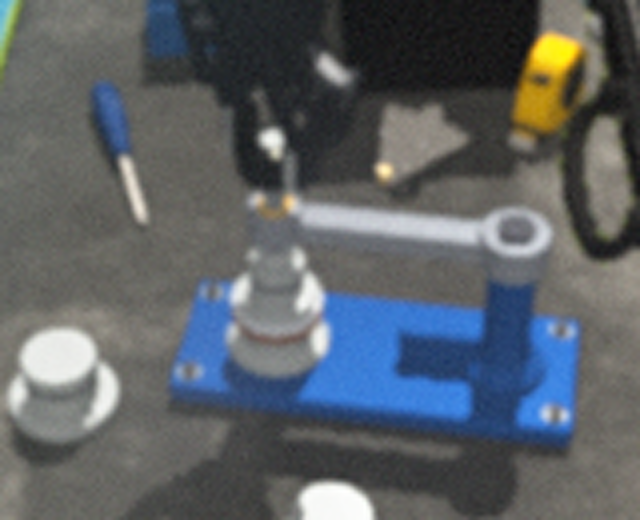

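View pics/w45.png

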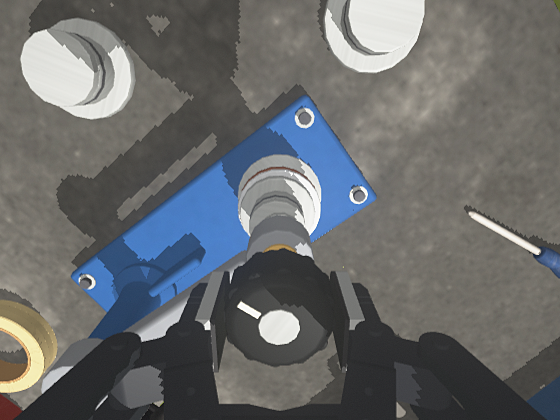

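carry_out(
  rows=[
    [0,0,0,0,0,-0.8,0.6],
    [0,0,0,0,0,-1.6,0.6],
    [0,0,0,0,0,-1.6,0.6],
  ],
)

```text
time_s: 51.1
ee_pos: [496.1, 63.6, 160.2]
tool_rot: [-1.431, 2.789, -0.005]
contact_force: [0.4, -2.7, 8.0]
grip_width: 43.6
```

Run:
```python
from h import *
rep();s=snap('wrist','w46.png')
```

```text
t 51.1 p [496.1  63.6 160.2] q [ 0.128  0.163 -0.407  0.993 -0.001 -0.82 ] F [ 0.4 -2.7  8. ] M [-0.6  -0.05 -0.29] w 43.6
tool x [-0.583 -0.812 -0.004] y [-0.812  0.583 -0.006] z [ 0.007  0.    -1.   ] yaw_x -125.67
```

View pics/w46.png

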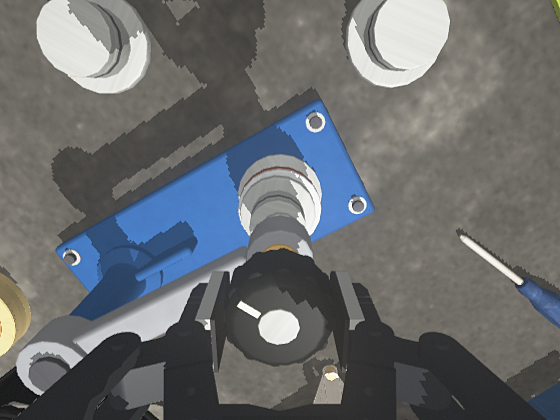

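carry_out(
  rows=[
    [0,0,0.01,0,0,-0.8,0.6],
    [0,0,0.02,0,0,-1.6,0.6],
    [0,0,0.03,0,0,-2.4,0.6],
    [0,0,0.03,0,0,-3,0.6],
    [0,0,0.03,0,0,-3,0.6],
  ],
)

```text
time_s: 51.65
ee_pos: [496.5, 63.5, 159.9]
tool_rot: [-1.782, 2.579, -0.007]
contact_force: [0.3, -3.7, 11.5]
grip_width: 43.3
```

Run:
```python
from h import *
rep();s=snap('wrist','w47.png')
```

```text
t 51.65 p [496.5  63.5 159.9] q [ 1.280e-01  1.640e-01 -4.080e-01  9.920e-01 -1.000e-03 -1.081e+00] F [ 0.3 -3.7 11.5] M [-0.71  0.03 -0.53] w 43.3
tool x [-0.354 -0.935 -0.003] y [-0.935  0.354 -0.008] z [ 0.008  0.    -1.   ] yaw_x -110.73
```

View pics/w47.png

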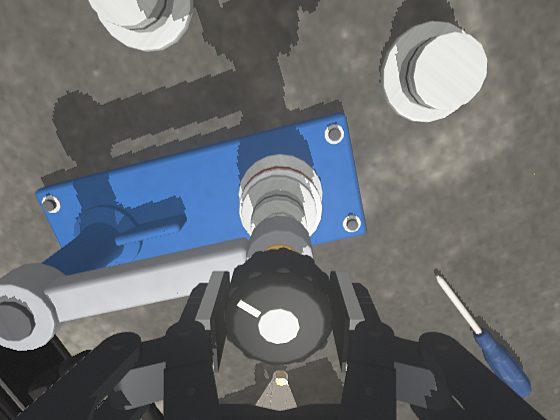

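carry_out(
  rows=[
    [0,0,0,0,0,-0.8,0.6],
    [0,0,0.01,0,0,-1.6,0.6],
    [0,0,0.01,0,0,-2.4,0.6],
    [0,0,0.01,0,0,-2.4,0.6],
  ],
)

```text
time_s: 52.1
ee_pos: [496.8, 63.5, 159.7]
tool_rot: [-2.042, 2.379, -0.009]
contact_force: [1.6, -3.1, 11.6]
grip_width: 43.6
```

Run:
```python
from h import *
rep();s=snap('wrist','w48.png')
```

```text
t 52.1 p [496.8  63.5 159.7] q [ 1.280e-01  1.640e-01 -4.080e-01  9.910e-01 -1.000e-03 -1.291e+00] F [ 1.6 -3.1 11.6] M [-0.74 -0.02 -0.7 ] w 43.6
tool x [-0.152 -0.988 -0.001] y [-0.988  0.152 -0.009] z [ 0.009 -0.    -1.   ] yaw_x -98.73
```

View pics/w48.png

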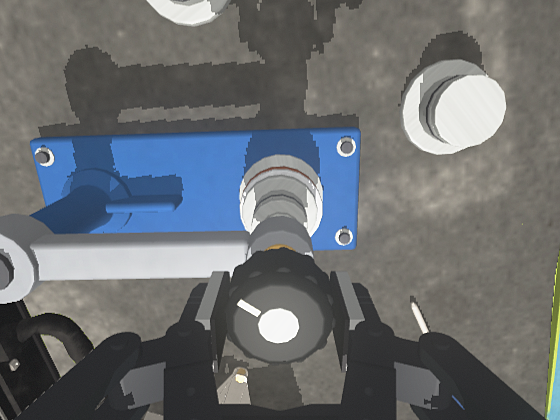

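carry_out(
  rows=[
    [0,0,0,0,0,0,0.2],
    [0,0,0,0,0,0,0],
    [0,0,0,0,0,0,0],
    [0,0,-0.3,0,0,0,0],
    [0,0,-1.3,0,0,0,0],
  ],
)

```text
time_s: 52.65
ee_pos: [492.3, 64.3, 188.4]
tool_rot: [2.047, -2.383, -0.003]
contact_force: [0.2, 1.0, 0.6]
grip_width: 85.4
```

Run:
```python
from h import *
rep();s=snap('wrist','w49.png')
```

```text
t 52.65 p [492.3  64.3 188.4] q [ 0.129  0.144 -0.362  1.066  0.002 -1.291] F [0.2 1.  0.6] M [ 0.   -0.    0.04] w 85.4
tool x [-0.151 -0.989 -0.001] y [-0.989  0.151  0.002] z [-0.001  0.001 -1.   ] yaw_x -98.66
```

View pics/w49.png

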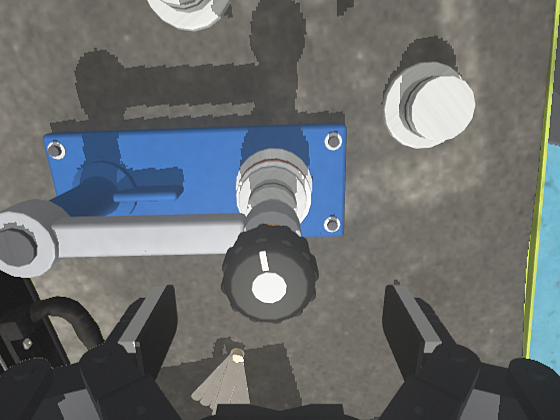

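carry_out(
  rows=[
    [0,0.0,0.6,0,0,0,0],
    [0,0,1.15,0,0,0,0],
    [0,0,1.15,0,0,0,0],
    [0,0,1.15,0,0,0,0],
  ],
)

```text
time_s: 53.1
ee_pos: [494.5, 64.6, 161.6]
tool_rot: [-2.045, 2.38, -0.001]
contact_force: [0.3, 0.6, -0.5]
grip_width: 85.1
```

carry_out(
  rows=[
    [0,0,0,0,0,0,0.6],
    [0,0,0,0,0,0,0.6],
    [0,0,0,0,0,0,0.6],
    [0,0,0,0,0,0,0.6],
    [0,0,0,0,0,0,0.6],
  ],
  grip_force=60,
)

```text
time_s: 53.6
ee_pos: [496.7, 64.4, 162.7]
tool_rot: [-2.042, 2.378, -0.006]
contact_force: [5.4, -2.0, 5.2]
grip_width: 44.1
```

Run:
```python
from h import *
rep()
```

```text
t 53.6 p [496.7  64.4 162.7] q [ 1.290e-01  1.620e-01 -4.030e-01  9.980e-01  1.000e-03 -1.291e+00] F [ 5.4 -2.   5.2] M [-0.31 -0.78 -0.02] w 44.1
tool x [-0.151 -0.989 -0.003] y [-0.988  0.151 -0.008] z [ 0.008  0.002 -1.   ] yaw_x -98.69
```

carry_out(
  rows=[
    [0,0,0,0,0,-0.6,0.6],
    [0,0,0,0,0,-1.2,0.6],
    [0,0,0,0,0,-1.2,0.6],
  ],
)

```text
time_s: 53.9
ee_pos: [496.6, 64.4, 162.6]
tool_rot: [-2.164, 2.268, -0.006]
contact_force: [5.0, -2.2, 5.1]
grip_width: 44.5
```

Run:
```python
from h import *
rep();snap('wrist','w50.png')
```

```text
t 53.9 p [496.6  64.4 162.6] q [ 1.280e-01  1.620e-01 -4.030e-01  9.980e-01  1.000e-03 -1.396e+00] F [ 5.  -2.2  5.1] M [-0.33 -0.9  -0.05] w 44.5
tool x [-0.047 -0.999 -0.002] y [-0.999  0.047 -0.008] z [ 0.008  0.002 -1.   ] yaw_x -92.67
```

View pics/w50.png

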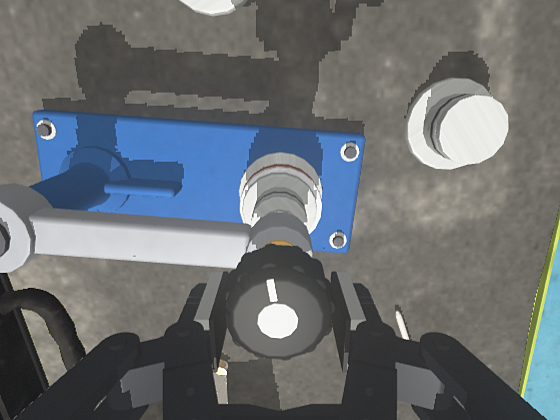

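carry_out(
  rows=[
    [0,0,0,0,0,-0.6,0.6],
    [0,0,0,0,0,-1.2,0.6],
    [0,0,0,0,0,-1.2,0.6],
  ],
)

```text
time_s: 54.25
ee_pos: [496.7, 64.4, 162.5]
tool_rot: [-2.28, 2.152, -0.007]
contact_force: [5.9, -0.4, 4.9]
grip_width: 44.2
```

Run:
```python
from h import *
rep()
```

```text
t 54.25 p [496.7  64.4 162.5] q [ 1.28e-01  1.62e-01 -4.03e-01  9.98e-01  1.00e-03 -1.50e+00] F [ 5.9 -0.4  4.9] M [-0.29 -1.02 -0.21] w 44.2
tool x [ 0.058 -0.998 -0.001] y [-0.998 -0.058 -0.008] z [ 0.008  0.002 -1.   ] yaw_x -86.69
```

carry_out(
  rows=[
    [0,0,0,0,0,-0.6,0.6],
    [0,0,0,0,0,-1.2,0.6],
    [0,0,0,0,0,-1.2,0.6],
  ],
)

```text
time_s: 54.55
ee_pos: [496.7, 64.4, 162.5]
tool_rot: [-2.389, 2.03, -0.008]
contact_force: [5.6, -0.5, 3.9]
grip_width: 44.5
```

Run:
```python
from h import *
rep()
```

```text
t 54.55 p [496.7  64.4 162.5] q [ 1.280e-01  1.620e-01 -4.030e-01  9.980e-01  1.000e-03 -1.605e+00] F [ 5.6 -0.5  3.9] M [-0.27 -1.11 -0.29] w 44.5
tool x [ 0.161 -0.987 -0.001] y [-0.987 -0.161 -0.008] z [ 0.008  0.002 -1.   ] yaw_x -80.71
```

carry_out(
  rows=[
    [0,0,0,0,0,-0.6,0.6],
    [0,0,0,0,0,-1.2,0.6],
    [0,0,0,0,0,-1.2,0.6],
  ],
)

```text
time_s: 54.85
ee_pos: [496.7, 64.4, 162.4]
tool_rot: [-2.492, 1.902, -0.008]
contact_force: [6.5, -1.7, 3.7]
grip_width: 44.5
```

Run:
```python
from h import *
rep();snap('wrist','w51.png')
```

```text
t 54.85 p [496.7  64.4 162.4] q [ 1.280e-01  1.620e-01 -4.030e-01  9.970e-01  1.000e-03 -1.709e+00] F [ 6.5 -1.7  3.7] M [-0.27 -1.16 -0.4 ] w 44.5
tool x [ 0.264 -0.965  0.   ] y [-0.965 -0.264 -0.008] z [ 0.008  0.002 -1.   ] yaw_x -74.72
```

View pics/w51.png

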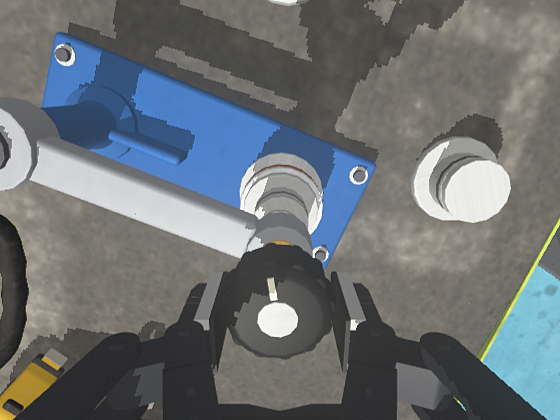

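carry_out(
  rows=[
    [0,0,0,0,0,0.6,0.6],
    [0,0,0,0,0,1.2,0.6],
    [0,0,0,0,0,1.6,0.6],
    [0,0,0,0,0,1.6,0.6],
  ],
)

```text
time_s: 55.3
ee_pos: [496.7, 64.4, 162.5]
tool_rot: [-2.351, 2.073, -0.007]
contact_force: [5.1, -1.1, 4.8]
grip_width: 44.2
```

Run:
```python
from h import *
rep();s=snap('wrist','w52.png');rep()
```

```text
t 55.3 p [496.7  64.4 162.5] q [ 1.280e-01  1.620e-01 -4.030e-01  9.980e-01  1.000e-03 -1.568e+00] F [ 5.1 -1.1  4.8] M [-0.26 -1.04 -0.39] w 44.2
tool x [ 0.125 -0.992 -0.001] y [-0.992 -0.125 -0.008] z [ 0.008  0.002 -1.   ] yaw_x -82.81
t 55.35 p [496.7  64.4 162.5] q [ 1.280e-01  1.620e-01 -4.030e-01  9.980e-01  1.000e-03 -1.568e+00] F [ 6.1 -1.1  3.8] M [-0.29 -0.97 -0.43] w 44.1
tool x [ 0.125 -0.992 -0.001] y [-0.992 -0.125 -0.008] z [ 0.008  0.002 -1.   ] yaw_x -82.79
```

carry_out(
  rows=[
    [0,0,0,0,0,0,0.35],
    [0,0,0,0,0,0,0.35],
    [0,0,0,0,0,0,0.35],
    [0,0,0,0,0,0,0.35],
  ],
)

```text
time_s: 55.75
ee_pos: [493.9, 64.6, 160.9]
tool_rot: [-2.356, 2.073, -0.001]
contact_force: [-0.8, -0.5, -0.9]
grip_width: 55.6
```

Run:
```python
from h import *
rep();s=snap('wrist','w53.png')
a=cv2.imread('pics/w52.png')[220:370,190:370];b=cv2.imread('pics/w53.png')[220:370,190:370]
cv2.imwrite('pics/c53.png',cv2.resize(np.hstack([a,b]),None,fx=2.2,fy=2.2,interpolation=cv2.INTER_CUBIC))
```

```text
t 55.75 p [493.9  64.6 160.9] q [ 0.129  0.163 -0.406  0.999  0.002 -1.57 ] F [-0.8 -0.5 -0.9] M [ 0.05  0.02 -0.01] w 55.6
tool x [ 0.128 -0.992 -0.002] y [-0.992 -0.128 -0.003] z [ 0.002  0.002 -1.   ] yaw_x -82.67
```

View pics/c53.png

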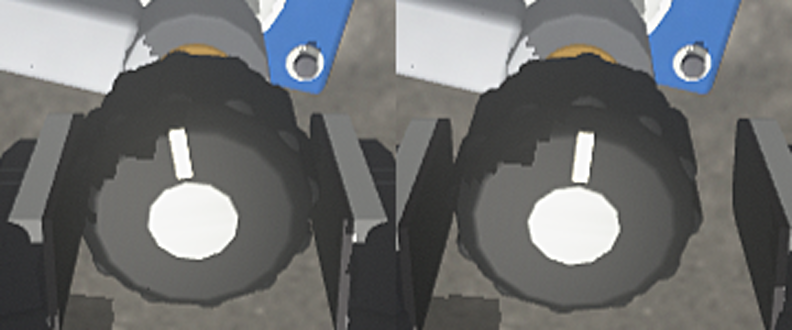

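carry_out(
  rows=[
    [0,0.05,-0.05,0,0,0,0.6],
    [0,0.05,-0.05,0,0,0,0.6],
    [0,0.05,-0.05,0,0,0,0.6],
    [0,0.05,-0.05,0,0,0,0.6],
  ],
)

```text
time_s: 56.2
ee_pos: [496.0, 64.7, 163.2]
tool_rot: [-2.353, 2.07, -0.007]
contact_force: [7.6, 0.4, -3.6]
grip_width: 44.0
```

Run:
```python
from h import *
rep()
```

```text
t 56.2 p [496.   64.7 163.2] q [ 0.129  0.16  -0.404  0.998  0.002 -1.57 ] F [ 7.6  0.4 -3.6] M [ 0.19 -1.39 -0.03] w 44.0
tool x [ 0.127 -0.992 -0.002] y [-0.992 -0.127 -0.009] z [ 0.009  0.003 -1.   ] yaw_x -82.68
```

carry_out(
  rows=[
    [0,0,0,0,0,-0.5,0.6],
    [0,0,0,0,0,-1,0.6],
    [0,0,0,0,0,-1,0.6],
  ],
)

```text
time_s: 56.5
ee_pos: [496.0, 64.7, 163.1]
tool_rot: [-2.442, 1.965, -0.008]
contact_force: [8.1, 1.0, -4.5]
grip_width: 43.8
```

Run:
```python
from h import *
rep()
```

```text
t 56.5 p [496.   64.7 163.1] q [ 1.290e-01  1.600e-01 -4.040e-01  9.980e-01  1.000e-03 -1.658e+00] F [ 8.1  1.  -4.5] M [ 0.16 -1.43 -0.03] w 43.8
tool x [ 0.214 -0.977 -0.001] y [-0.977 -0.214 -0.009] z [ 0.008  0.003 -1.   ] yaw_x -77.65
```

carry_out(
  rows=[
    [0,0,0,0,0,-0.5,0.6],
    [0,0,0,0,0,-0.5,0.6],
    [0,0,0,0,0,-0.5,0.6],
  ],
)

```text
time_s: 56.8
ee_pos: [496.0, 64.7, 163.1]
tool_rot: [-2.483, 1.912, -0.008]
contact_force: [8.5, 1.7, -5.3]
grip_width: 44.1
```

Run:
```python
from h import *
rep()
```

```text
t 56.8 p [496.   64.7 163.1] q [ 1.290e-01  1.600e-01 -4.040e-01  9.980e-01  1.000e-03 -1.701e+00] F [ 8.5  1.7 -5.3] M [ 0.13 -1.44 -0.11] w 44.1
tool x [ 0.256 -0.967 -0.   ] y [-0.967 -0.256 -0.009] z [ 0.008  0.003 -1.   ] yaw_x -75.19
```

carry_out(
  rows=[
    [0,0,0.03,0,0,-0.3,0.6],
    [0,0,0.03,0,0,-0.5,0.6],
    [0,0,0.03,0,0,-0.5,0.6],
  ],
)

```text
time_s: 57.1
ee_pos: [496.1, 64.6, 163.0]
tool_rot: [-2.524, 1.858, -0.009]
contact_force: [6.2, 0.3, 1.0]
grip_width: 44.1
```

Run:
```python
from h import *
rep()
```

```text
t 57.1 p [496.1  64.6 163. ] q [ 1.290e-01  1.600e-01 -4.050e-01  9.970e-01  1.000e-03 -1.744e+00] F [6.2 0.3 1. ] M [ 0.09 -1.06 -0.29] w 44.1
tool x [ 0.297 -0.955  0.   ] y [-0.955 -0.297 -0.009] z [ 0.009  0.003 -1.   ] yaw_x -72.7
```

carry_out(
  rows=[
    [0,0,0,0,0,-0.3,0.6],
    [0,0,0,0,0,-0.5,0.6],
    [0,0,0,0,0,-0.5,0.6],
  ],
)

```text
time_s: 57.4
ee_pos: [496.1, 64.6, 163.0]
tool_rot: [-2.564, 1.802, -0.009]
contact_force: [6.5, 0.0, 0.1]
grip_width: 44.3
```

Run:
```python
from h import *
rep()
```

```text
t 57.4 p [496.1  64.6 163. ] q [ 1.290e-01  1.600e-01 -4.050e-01  9.970e-01  1.000e-03 -1.788e+00] F [6.5 0.  0.1] M [ 0.04 -1.03 -0.29] w 44.3
tool x [ 0.339 -0.941  0.001] y [-0.941 -0.339 -0.009] z [ 0.009  0.003 -1.   ] yaw_x -70.2
```

carry_out(
  rows=[
    [0,0,0,0,0,-0.3,0.6],
    [0,0,0,0,0,-0.5,0.6],
    [0,0,0,0,0,-0.5,0.6],
  ],
)

```text
time_s: 57.7
ee_pos: [496.1, 64.6, 162.9]
tool_rot: [-2.603, 1.746, -0.009]
contact_force: [6.8, 0.4, -1.1]
grip_width: 44.2
```

Run:
```python
from h import *
rep();[print(round(st()[0]['torque'][2],3)) for _ in range(1)];snap('wrist','w54.png')
```

```text
t 57.7 p [496.1  64.6 162.9] q [ 1.290e-01  1.600e-01 -4.050e-01  9.970e-01  1.000e-03 -1.831e+00] F [ 6.8  0.4 -1.1] M [ 0.04 -1.1  -0.33] w 44.2
tool x [ 0.379 -0.925  0.001] y [-0.925 -0.379 -0.009] z [ 0.009  0.002 -1.   ] yaw_x -67.71
-0.334
```

Release here and compare the mark.

carry_out(
  rows=[
    [0,0,0,0,0,0,0.35],
    [0,0,0,0,0,0,0.35],
    [0,0,0,0,0,0,0.35],
    [0,0,0,0,0,0,0.35],
  ],
)

```text
time_s: 58.15
ee_pos: [493.0, 64.4, 161.7]
tool_rot: [-2.607, 1.747, -0.002]
contact_force: [-0.3, -0.3, -0.3]
grip_width: 55.4
```

Run:
```python
from h import *
rep();s=snap('wrist','w55.png')
a=cv2.imread('pics/w54.png')[220:370,190:370];b=cv2.imread('pics/w55.png')[220:370,190:370]
cv2.imwrite('pics/c55.png',cv2.resize(np.hstack([a,b]),None,fx=2.2,fy=2.2,interpolation=cv2.INTER_CUBIC))
t=snap('side');cv2.imwrite('pics/s55.png',cv2.resize(t['image'][150:280,210:370],None,fx=4,fy=4,interpolation=cv2.INTER_CUBIC))
```

```text
t 58.15 p [493.   64.4 161.7] q [ 0.129  0.16  -0.407  1.     0.002 -1.832] F [-0.3 -0.3 -0.3] M [-0.    0.05 -0.  ] w 55.4
tool x [ 0.38  -0.925 -0.001] y [-0.925 -0.38  -0.004] z [ 0.003  0.002 -1.   ] yaw_x -67.67
```

View pics/c55.png

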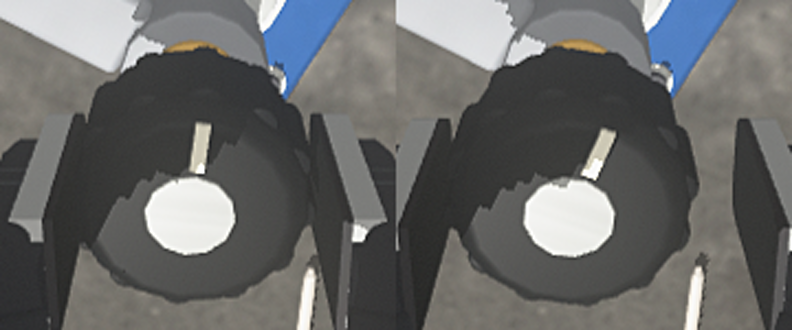

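View pics/s55.png

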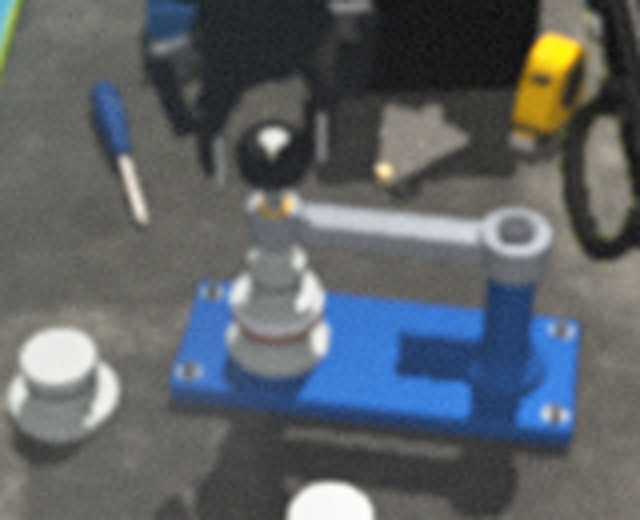

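carry_out(
  rows=[
    [0,0,0,0,0,0,0],
    [0,0,0,0,0,0,0],
    [0,0,-0.8,0,0,0,0],
    [0,0,-2.4,0,0,0,0],
    [0,0,-4,0,0,0,0],
  ],
)

```text
time_s: 58.75
ee_pos: [492.2, 64.1, 262.4]
tool_rot: [-2.607, 1.748, -0.001]
contact_force: [1.7, 0.1, -0.0]
grip_width: 85.2
```

carry_out(
  rows=[
    [1,1.5,0,0,0,0,0],
    [2,1.5,0,0,0,0,0],
    [3.5,1.5,0,0,0,0,0],
    [5,1.5,0,0,0,0,0],
    [5,1.5,0,0,0,0,0],
  ],
)

```text
time_s: 59.25
ee_pos: [507.1, -69.0, 261.5]
tool_rot: [-2.603, 1.753, -0.006]
contact_force: [-0.5, -0.3, 0.6]
grip_width: 85.2
```

Run:
```python
from h import *
rep();t=snap('side','s60.png');snap('top','t60.png');cv2.imwrite('pics/s60z.png',cv2.resize(t['image'][150:280,210:370],None,fx=4,fy=4,interpolation=cv2.INTER_CUBIC))
P=cloud(t)
for z0,z1 in ((175,195),):
  k=(P[...,2]>z0)&(P[...,2]<z1)&(np.hypot(P[...,0]-496,P[...,1]-58)<35);print(k.sum(),np.percentile(P[k][:,2],[50,90]))
  k=(P[...,2]>170)&k;v,u=np.where(k);Q=np.array([ray(t,a,b,177)[:2] for a,b in zip(u,v)],np.float32);print(cv2.minEnclosingCircle(Q))
```

```text
t 59.25 p [507.1 -69.  261.5] q [-1.360e-01  1.320e-01 -2.070e-01  1.227e+00  1.000e-03 -2.092e+00] F [-0.5 -0.3  0.6] M [-0.    0.01  0.03] w 85.2
tool x [ 0.376 -0.927  0.001] y [-0.927 -0.376 -0.005] z [ 0.005  0.001 -1.   ] yaw_x -67.91
202 [184.4229841  186.61132994]
((496.06182861328125, 64.62054443359375), 26.229026794433594)
```

View pics/s60z.png

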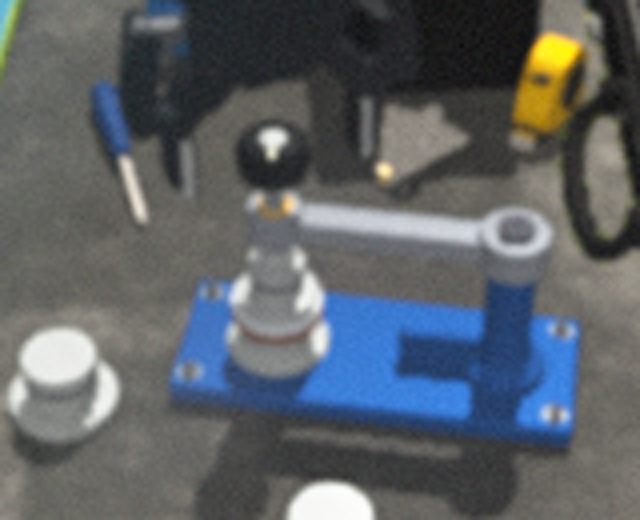

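View pics/t60.png

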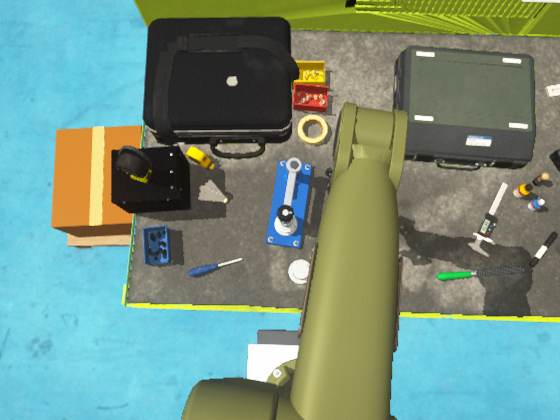

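Run:
```python
from h import *
s=snap('top');P=cloud(s)
k=(abs(P[...,2]-187)<7)&(np.hypot(P[...,0]-494,P[...,1]-64)<40)
v,u=np.where(k);Q=np.array([ray(s,a,b,187)[:2] for a,b in zip(u,v)],np.float32);print(len(Q),cv2.minEnclosingCircle(Q),Q.mean(0),np.median(P[k][:,2]))
```

```text
216 ((493.38238525390625, 65.7224349975586), 22.525983810424805) [493.4841   65.16752] 186.71443636343463
```

Run:
```python
from h import *
print(bot.sign_off())
```

```text
the job is handed in; nothing more can be done
None
```

The job is handed in at about 59 s on the robot's clock. The pack is on the post under the tightened clamp, but the screw holds less than I wound on.

**What I did:**
- **Slackening:** the thread is left-handed, because turning the knob clockwise from above made it rise. I backed it off about 6.2 rad, swung the arm clear and set the cap on the bench.
- **Stacking:** the fibre disc went on first, then both aluminium rings, then the cap. I found only two rings. The first ring had a weak hold, so I put it back down and gripped it again lower.
- **Closing:** I pushed the arm back until it met its stop (about 16 N of resistance) and wound the screw down onto the cap.

**What the last checks showed:**
- **Stack:** the side view shows disc, rings and cap in order, with the pad on the cap. The knob top is at about 187 mm, which is what a 15 mm pack should give.
- **Screw:** I tightened to about 0.7 N m, but the knob sprang back on each of the three releases. As far as I could judge from the mark on the knob, it came back to the same angle each time. I take that as the most the thread friction can hold, roughly 38 N worked out from the given friction. I did not test the hold by pulling on the pack.
- **Arm position:** the top camera put the knob about 1.4 mm off its starting place sideways, about 0.01 rad. That is within camera error, but I did not push the arm home again after tightening.
- **Other things on the bench:** the bin, feeler gauge, screwdriver and the nearer spare cap were where they started. In the last top view the robot arm hid the other spare cap, but the side view just before handing in showed it in place.

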